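# Socket the top tier of a countertop stacking rack into the tier below

## Robot

A 7-joint arm with a two-finger parallel gripper is mounted at the origin on the work surface. World frame = base frame: x ahead of the robot, y to its left, z up, the work surface at z = 0. Lengths are in m, angles in degrees, forces in N, time in s.
With the tool pointing down it reaches from about 0.425 to 0.825 m from the base axis. Payload 3.6 kg.
Tool frame: the origin (TCP) lies on the centre line of the jaws, within the pads' length; the fingertips stand 25 mm ahead of it and the grasp point (between the pads) lies 6 mm ahead of it (ctrl.finger_overhang is the z of the fingertips in the tool frame, in m); z points along the fingers, x is the direction in which the jaws open and shut, and the axes are right-handed (so a half turn about z gives the same grasp; the last joint's range is limited). The gripper opens to 85 mm and grips with 20 to 120 N. Pads are 22 mm wide; open, the fingers measure 114 mm over their backs; the gripper's body (76 mm by 85 mm) begins 54 mm behind the grasp point. The pads swing forward as they close: fully open they stand 13 mm farther back than shut.
Start: joints at [-73.826, 35.231, -0.722, 81.555, 0.464, 63.22, -2.315], TCP at [0.198, 0.619, 0.256] pointing down, gripper open.
Joint ranges: [-178.69, 178.69], [-17.37, 117.87], [-77.05, 75.6], [15.02, 138.74], [-78.02, 258.01], [0.78, 113.62], [-162.83, 162.83]. Speed limits (degrees/s): [159.86, 159.86, 180, 180, 180, 180, 180].

## Interface

Orientations are given as a 3x3 rotation matrix whose columns are the frame's x, y, z axes.
In Python, from plant import ctrl gives the robot as it stands. The module is installed in compiled form; this text tells all that it offers.
- The arm moves only by the tool step_arm, never from a script. Its argument "series" is a list of rows, each an object of numbers: "dx", "dy", "dz": the shift along the world's x, y, z in cm; "rx", "ry", "rz": the turn, a rotation vector about the world's x, y, z in degrees; "fingers": the closure in counts, from 0 (fully open) to 255 (shut). A call has 1 to 10 rows; each row is the pose to reach, as a shift and turn from the pose commanded when the call began; what a row does not reach only later rows make up. A row lasts 1/12 s, in which the tool goes at most 41.7 mm and 7.16 degrees, less where a joint would pass 70% of its speed; a pose out of reach is approached as far as the arm can. A call with a gripper value outside its range is refused whole. The fingers move at their own pace and stop on an object; the grip force is fixed at half the most. Time passes only in rows, so rows that repeat a pose let the fingers close. It gives the time, the measured TCP pose, the force and the opening at its end, in the units of the state.
- ctrl.state(): the state, without advancing time (a new reading comes with each control period).
- ctrl.camera(name): name is "scene" or "top" or "wrist"; returns a dict with "pixels" (384x512x3 uint8, red, green, blue), "fx", "fy", "cx", "cy" (pixels), "k1" (the pictures are not rectified: a ray, as slopes to the right and down, at radius r is drawn at 1 + k1 r^2 times it, then the intrinsics apply), "R" (3x3) and "t" (3): a world point X has camera coordinates R X + t; the wrist camera has in their place "mount" (4x4, takes a point from camera to tool coordinates, whose origin is the TCP and whose axes are the tool frame's). Camera axes: x right, y down, z forward; pixel columns grow to the right and rows downward; lengths in m; the calibration is good to about 2 mm. A picture is of the moment at which its call begins: read the wrist's pose just before it. There is no depth.
- ctrl.hand_in(): hands the job in, once; it reports no verdict.
The state is a dict: "time_s": time; "q": joint angles; "qvel": joint speeds; "joint_efforts": joint torques, N m; "tcp_pos": TCP position; "orientation": TCP orientation; "force": force on the tool from outside, world axes, zero at the start; "moment": the same for the moment, N m; "grip_width": finger opening in m.
Only numpy, scipy, OpenCV 4.12 (cv2) and the standard library are available. Lean on these libraries where they do the work, as an engineer would, in place of code of your own. Each camera call takes 0.05 s, during which the arm holds its last target.

## Task

Put the top tier of the teal stacking rack, left with one end up on the pile of books, onto the lower tier, so that all four of its posts stand fully home in the lower tier's corner cups and it sits level, then let go. Its leg pairs are a little loose, so it helps to hook in the posts of one end first; feel them in gently, without forcing or dropping the tier. Leave the lower tier where it stands, and do not upset the cup and tin on it or the other things on the table.

Things in the scene. Friction and masses are not known exactly. Their poses are not given: they have to be found in the camera images.
- top_tier: Loose top tier, 0.48 to 0.67 kg: teal slatted deck 190 (x) x 134 (y) mm, z 80 to 92 mm, on four 12 mm round posts, grey at the feet, at x +-85, y +-57 mm. Origin: centre of the tier at foot level; z up through the deck. It starts pitched some 32 deg: -x end's feet on the table, +x end's feet on the top book to its left (world +y), deck facing up and to the right. Either way round fits.
- grip (a point): Centre of the top tier's beech carrying bar: 14 mm thick (tier x), 96 mm long (tier y), 18 mm high, at x 0, y 0, z 135 mm in the tier's frame, axes as the tier's. Two 8 mm rods at y +-40 mm carry it; below it the space is free for 34 mm, down to the deck.
- pivot_a (a point): Middle of the pivot of the leg pair at the top tier's -x end (x -85, z 75 mm in the tier's frame, axes as the tier's). The two posts of an end are one rigid U, pivoted about y, with slack: it leans up to 0.095 rad either way, so its feet stand up to 7 mm off along x. The pivot is stiff: it keeps its lean until pushed with some 3 N at the feet. The lean is not reported.
- pivot_b (a point): The same for the leg pair at the top tier's +x end (x +85, z 75 mm). Its lean is independent of the other's. The feet are flat with square edges.
- lower_tier: Loose lower tier, 0.95 kg, on four rigid posts: teal slatted deck 190 (x) x 134 (y) mm, top at z 60 mm. Origin: centre of the tier at table level; z up. A black square cup, open above, on each corner of the deck. With all posts home the top tier's origin is 64 mm above this origin.
- cup_mouth (a point): Centre of the mouth of the lower tier's cup at its +x +y corner (axes as the tier's); the four cups are centred at x +-85, y +-57 mm: outside 21 x 21 mm, inside 16 x 16 mm (2 mm free all round a post), square edges without lead-in, rim at z 82 mm, floor at z 64 mm: 18 mm deep.
- book_pile: Pile of four hardback books, fixed, 90 mm high, about 150 mm deep and 190 mm wide. Origin: on the table under the middle of the top book's right-hand edge (world -y side), where the tier leans; x into the pile.
- cup: Blue ceramic cup, 58 mm across, 55 mm high, loose on the lower tier's deck. Origin: centre of its underside.
- tin: Small brass tin, 48 mm across, 45 mm high, loose on the lower tier's deck. Origin: centre of its underside.
- jar_a: Clear glass jar with metal cap, 68 mm across, 112 mm high. Origin: centre of its underside.
- jar_b: Green glass jar with metal cap, 68 mm across, 112 mm high. Origin: centre of its underside.
- bottle: Amber bottle with red cap, 60 mm across, 190 mm high. Origin: centre of its underside.
- pen_pot: Purple square pot of pens, 85 mm wide, 90 mm high, pens up to 170 mm. Origin: centre of its underside.
- candlestick: Brass candlestick, 52 mm across the foot, 100 mm high. Origin: centre of its underside.
Things that resemble listed ones, but are neither listed nor needed, are in the scene too. Leave any red look-alike of the top_tier alone.

How it is judged (in metres and radians):
At the end, for the whole second after the job is handed in: The top tier stands level (0.03 rad) on the lower tier, all four posts home in the cups (origin 64 mm above the lower one, within 3 mm; in line within 12 mm and 0.07 rad, either way round), released and at rest; the lower tier stands flat within 25 mm of where it was (z of top_tier in the frame of lower_tier between 0.0605 and 0.067 m and horizontal distance between top_tier and lower_tier below 0.012 m and angle between the z axis of top_tier and the z axis of lower_tier, either way round below 0.03 rad and angle between the x axis of top_tier and the x axis of lower_tier, either way round below 0.07 rad and angle between lower_tier's own z axis and vertical below 0.02 rad and distance of lower_tier from where it was at the start of the episode below 0.025 m and linear speed of top_tier below 0.02 m/s); the robot touches nothing.
It fails at once if the cup or tin on the lower tier is knocked over or moved more than 30 mm (distance of any of cup, tin from where it was at the start of the episode above 0.03 m or angle between any of cup, tin's own z axis and vertical above 0.35 rad).
It fails at once if a jar, the bottle, pen pot or candlestick is knocked over or moved more than 30 mm (distance of any of jar_a, jar_b, bottle, pen_pot, candlestick from where it was at the start of the episode above 0.03 m or angle between any of jar_a, jar_b, bottle, pen_pot, candlestick's own z axis and vertical above 0.35 rad).
It fails at once if the lower tier is shoved more than 25 mm from where it stands, or tipped (distance of lower_tier from where it was at the start of the episode above 0.025 m or angle between lower_tier's own z axis and vertical above 0.12 rad).
It fails at once if the top tier is forced or dropped onto the lower tier (more than 40 N between them) (contact force between top_tier and lower_tier above 40 N).
It also fails if it takes over 72 s, if anything falls off the work surface, if the arm or the gripper's body presses on something with over 40 N, if the wrist force passes 120 N, or if a joint passes its speed limit or range.

## Working session

There is one attempt and no reset: what is moved stays moved. The work goes in short steps, Python scripts to look and compute and a tool call to move; the robot and the scene stay as the last step left them, time stands still between calls to the robot, and variables do not carry over. Pictures are saved under pics/ and viewed, and the job is handed in when it is done.

Besides the shell and the picture viewer there is one more tool, called after "Call:" as name([rows], argument=value, ...), one row to a line, values as JSON. step_arm: Moves the arm, as the interface text tells. Its arguments: {"type":"object","properties":{"series":{"type":"array"}},"required":["series"]}

```bash
mkdir -p pics; cat > h.py <<'E'
import numpy as np, cv2
from plant import ctrl
def snap(n,f):
    s=ctrl.state(); c=ctrl.camera(n)
    c['s']=s
    cv2.imwrite('pics/'+f+'.png',c['pixels'][:,:,::-1])
    np.save('pics/'+f+'.npy',c,allow_pickle=True)
    return c
def load(f): return np.load('pics/'+f+'.npy',allow_pickle=True).item()
def pose(c):
    if 'R' in c: return np.array(c['R']),np.array(c['t'])
    M=np.array(c['mount']); T=np.eye(4); T[:3,:3]=c['s']['orientation']; T[:3,3]=c['s']['tcp_pos']
    W=np.linalg.inv(T@M); return W[:3,:3],W[:3,3]
def K(c): return np.array([[c['fx'],0,c['cx']],[0,c['fy'],c['cy']],[0,0,1.]]),np.array([c['k1'],0,0,0,0.])
def ray(c,u,v):
    k,d=K(c); p=cv2.undistortPoints(np.array([[[u,v]]],float),k,d)[0,0]
    R,t=pose(c); return -R.T@t, R.T@np.array([p[0],p[1],1.])
def plane(c,u,v,z):
    o,d=ray(c,u,v); return o+d*(z-o[2])/d[2]
def tri(*cu):
    A=np.zeros((3,3));b=np.zeros(3)
    L=[]
    for c,(u,v) in cu:
        o,d=ray(c,u,v); d=d/np.linalg.norm(d); P=np.eye(3)-np.outer(d,d); A+=P;b+=P@o; L.append((o,P))
    x=np.linalg.solve(A,b); return x,[round(1e3*np.linalg.norm(P@(x-o)),1) for o,P in L]
def proj(c,X):
    R,t=pose(c); k,d=K(c); return cv2.projectPoints(np.atleast_2d(np.array(X,float)),cv2.Rodrigues(R)[0],t,k,d)[0][:,0]
E
python3 - <<'E'
from h import *
for n in('scene','top','wrist'):
    c=snap(n,n+'0'); R,t=pose(c); print(n,c['fx'],c['k1'],(-R.T@t).round(3),R[2].round(2))
s=ctrl.state();print({k:np.round(v,3) for k,v in s.items()},ctrl.finger_overhang)
ims=[cv2.imread(f'pics/{n}0.png') for n in('scene','top')]
for n,i in zip(('scene','top'),ims): cv2.imwrite(f'pics/{n}0b.png',cv2.resize(i,(768,576),interpolation=cv2.INTER_CUBIC))
E
```

```text
scene 387.14246262715267 -0.10356941279644778 [ 1.155 -0.166  0.809] [-0.67  0.08 -0.73]
top 401.0393026027795 -0.08889322643074885 [ 0.286 -0.083  1.223] [ 0.22 -0.02 -0.98]
wrist 266.26952824422733 -0.046397012170839996 [0.124 0.642 0.373] [ 0.29 -0.09 -0.95]
{'time_s': np.float64(0.15), 'q': array([-73.824,  35.276,  -0.723,  81.62 ,   0.465,  63.218,  -2.314]), 'qvel': array([-0.054, -0.103,  0.019, -0.206, -0.025, -0.03 ,  0.052]), 'joint_efforts': array([ 1.0000e-03, -4.6966e+01,  2.6000e-01, -1.7125e+01,  1.0000e-02,
        7.0000e-03, -0.0000e+00]), 'tcp_pos': array([0.197, 0.619, 0.255]), 'orientation': array([[ 0.304,  0.953, -0.001],
       [ 0.953, -0.304, -0.002],
       [-0.002,  0.   , -1.   ]]), 'force': array([-0.662,  0.178,  0.384]), 'moment': array([ 0.007, -0.018,  0.026]), 'grip_width': np.float64(0.086)} 0.025
```

View pics/scene0b.png

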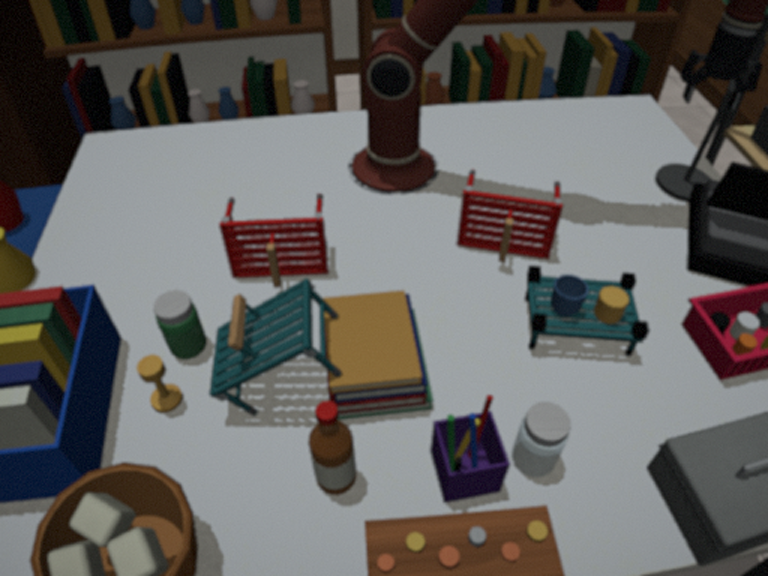

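View pics/top0b.png

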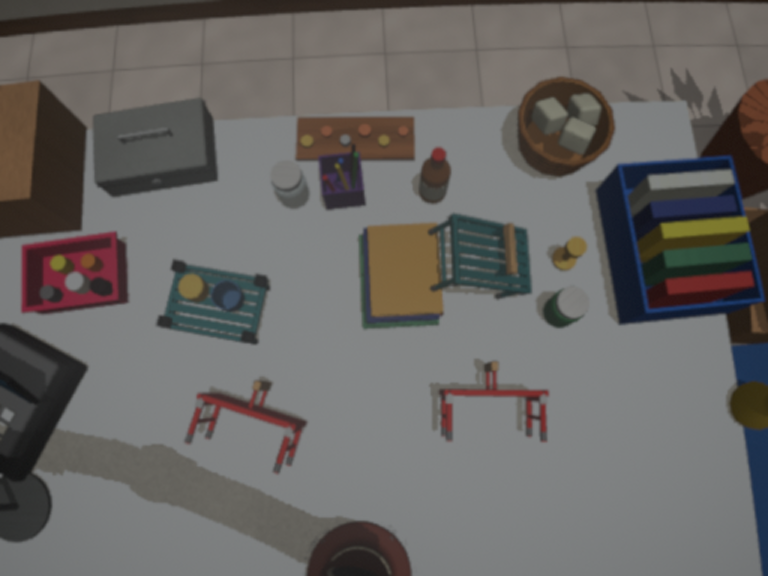

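View pics/wrist0.png

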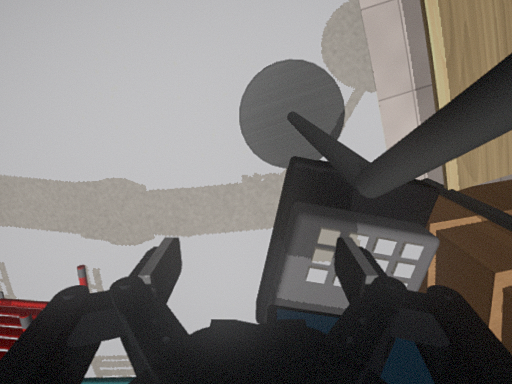

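Teal candidates, in the 1.5x top picture: the tilted tier with the beech bar at (485,255) beside the books is the top_tier. The teal piece with four black cups, cup and tin at (215,300) is the lower_tier. The two red ones, at (245,410) and (490,395), are look-alikes. Next, enlarged crops to confirm.

```bash
python3 - <<'E'
from h import *
def crop(f,x0,y0,w,h,s):
    i=cv2.imread(f'pics/{f}.png')[y0:y0+h,x0:x0+w]
    i=np.clip(i.astype(float)*1.5,0,255).astype(np.uint8)
    return cv2.resize(i,None,fx=s,fy=s,interpolation=cv2.INTER_CUBIC)
a=crop('top0',95,165,95,75,4);b=crop('top0',275,130,95,75,4)
c=crop('scene0',340,170,100,75,4)[:, :380];d=crop('scene0',130,180,95,100,3)
cv2.imwrite('pics/cr1.png',np.hstack([a,b])); cv2.imwrite('pics/cr2.png',crop('scene0',340,170,100,75,7)); cv2.imwrite('pics/cr3.png',crop('scene0',130,180,105,100,6))
E
```

```text
(no output)
```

View pics/cr1.png

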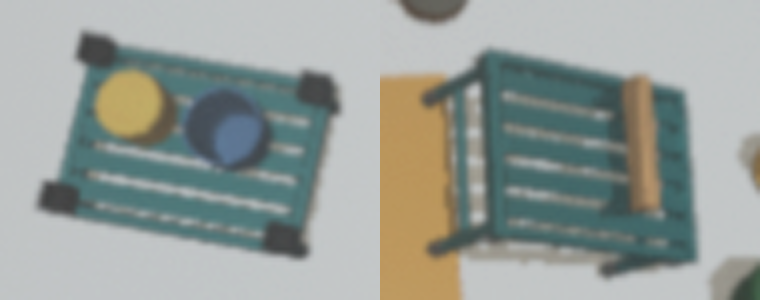

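View pics/cr2.png

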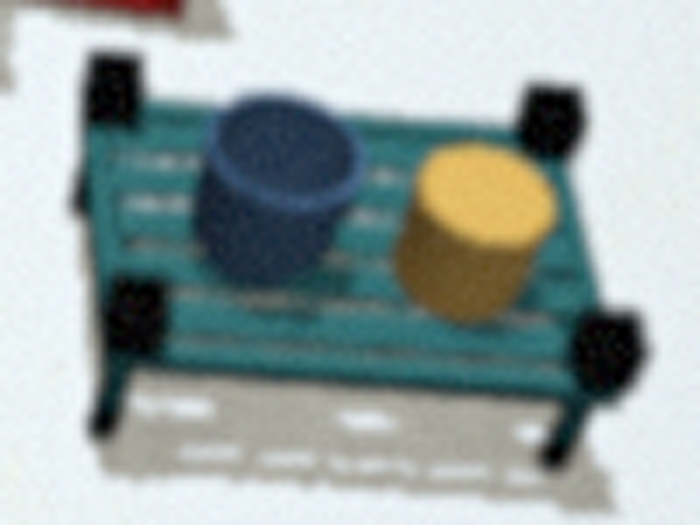

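View pics/cr3.png

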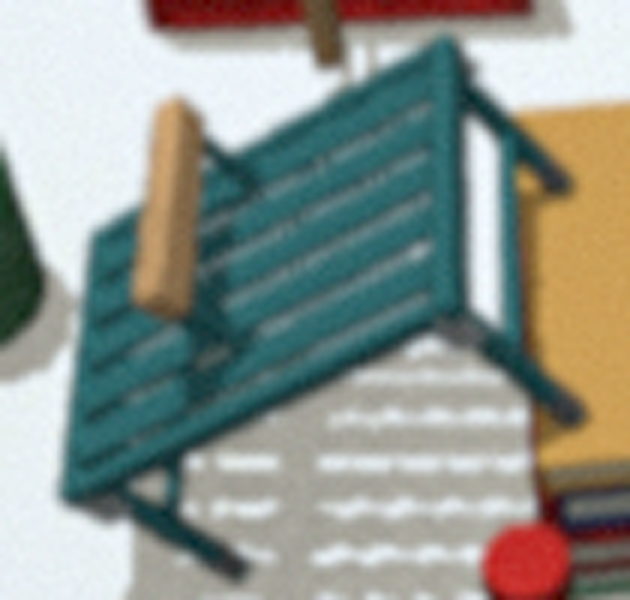

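```bash
cat > m.py <<'E'
from h import *
s=load('scene0');t=load('top0')
def S(x,y): return s,(130+x/6,180+y/6)
def T(x,y): return t,(275+(x-380)/4,130+y/4)
for n,a,b in [('+y+x',S(462,310),T(490,52)),('+y-x',S(450,42),T(495,237)),('-y-x',S(95,238),T(695,260)),('-y+x',S(68,495),T(687,92)),
 ('bar+x',S(165,300),T(638,80)),('bar-x',S(180,105),T(648,208))]:
    x,r=tri(a,b); print(n,x.round(4),r)
# black cups
for nm,c,(x0,y0,w,h) in(('t',t,(95,165,95,75)),('s',s,(340,170,100,75))):
    i=c['pixels'][y0:y0+h,x0:x0+w].astype(int)
    m=((i.max(2)<(62 if nm=='t' else 40))&(i.max(2)-i.min(2)<22)).astype(np.uint8)
    n,l,st,ce=cv2.connectedComponentsWithStats(m)
    for k in range(1,n):
        if st[k,4]>15: 
            u=ce[k]+[x0,y0]; print(nm,st[k],u.round(1),plane(c,*u,.075).round(4))
E
python3 m.py
```

```text
+y+x [ 0.6545 -0.209   0.1694] [np.float64(3.7), np.float64(3.7)]
+y-x [ 0.5232 -0.2054  0.1681] [np.float64(0.9), np.float64(0.9)]
-y-x [ 0.52   -0.3631  0.0696] [np.float64(1.5), np.float64(1.5)]
-y+x [ 0.6486 -0.3673  0.0732] [np.float64(3.8), np.float64(3.8)]
bar+x [ 0.6312 -0.3129  0.162 ] [np.float64(2.5), np.float64(2.5)]
bar-x [ 0.5388 -0.3106  0.164 ] [np.float64(2.3), np.float64(2.3)]
t [20  9 10  8 57] [119.1 177.7] [0.6087 0.3302 0.075 ]
t [74 19 10  9 61] [173.7 187.7] [0.5692 0.1654 0.075 ]
t [47 24 15 15 84] [147.  194.4] [0.553 0.245 0.075]
t [59 31  9 11 31] [159.2 202.1] [0.5281 0.2085 0.075 ]
t [10 46 10  7 58] [109.9 214. ] [0.5    0.3549 0.075 ]
t [66 55 10  9 63] [165.5 224.3] [0.4614 0.1901 0.075 ]
s [12  8  8 10 64] [355.8 182.9] [0.468  0.1913 0.075 ]
s [74 13  9 10 73] [418.  187.3] [0.5058 0.3551 0.075 ]
s [28 25  5 12 33] [369.8 200.5] [0.5348 0.2084 0.075 ]
s [ 14  39  10  23 128] [358.2 217.3] [0.5852 0.1611 0.075 ]
s [ 78  44  14  23 126] [424.6 222.3] [0.6231 0.3223 0.075 ]
```

The crops confirm it: the top_tier has a teal deck and beech bar and leans on the books, and the lower_tier has four black cups. Moving over the lower tier to measure it with the wrist camera.

Call:
step_arm([
  {"dx": 3,"dy": -3.5,"dz": 2,"rz": 2},
  {"dx": 6,"dy": -7,"dz": 3,"rz": 4},
  {"dx": 9,"dy": -10.5,"dz": 4,"rz": 6},
  {"dx": 12,"dy": -14,"dz": 5,"rz": 8},
  {"dx": 15,"dy": -17.5,"dz": 6,"rz": 10},
  {"dx": 18,"dy": -21,"dz": 7,"rz": 12},
  {"dx": 21,"dy": -24.5,"dz": 8,"rz": 14},
  {"dx": 24,"dy": -28,"dz": 9,"rz": 16},
  {"dx": 27,"dy": -32,"dz": 9,"rz": 18},
  {"dx": 30,"dy": -36,"dz": 9,"rz": 18},
])

```text
invalid input
```

Call:
step_arm([
  {"dx": 0},
  {"dx": 0},
  {"dx": 0},
  {"dx": 0},
])

```text
invalid input
```

```bash
python3 - <<'E'
from h import *
c=snap('wrist','w1'); s=c['s']; print(s['q'],s['qvel'])
t=load('top0');sc=load('scene0')
for n,u,z in(('green',(383,202),.112),('candl',(384,163),.1)): print(n,plane(t,*u,z).round(3))
print(tri((sc,(118,200)),(t,(382,201))), tri((sc,(101,243)),(t,(383,163))))
E
```

```text
[-73.82445315  35.27581678  -0.7230957   81.61985486   0.46466135
  63.21837811  -2.31394651] [-0.0536728  -0.10261637  0.01945036 -0.20569264 -0.02502039 -0.02979197
  0.05215683]
green [ 0.487 -0.436  0.112]
candl [ 0.605 -0.457  0.1  ]
(array([ 0.4882661 , -0.4270324 ,  0.11723476]), [np.float64(4.9), np.float64(4.9)]) (array([ 0.6046756 , -0.45304018,  0.10168884]), [np.float64(0.6), np.float64(0.6)])
```

View pics/w1.png

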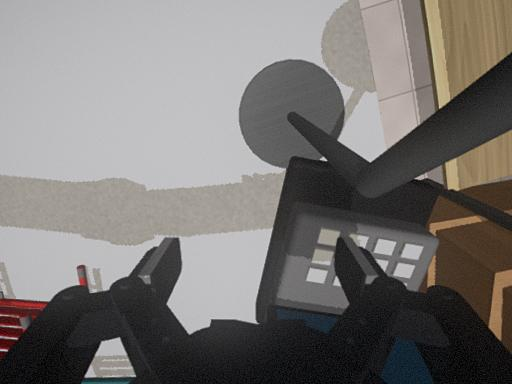

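The calls were refused and the arm hasn't moved. I'll give every key in each row.

Call:
step_arm([
  {"dx": 3,"dy": -3.5,"dz": 2,"rx": 0,"ry": 0,"rz": 2,"fingers": 0},
  {"dx": 6,"dy": -7,"dz": 3,"rx": 0,"ry": 0,"rz": 4,"fingers": 0},
  {"dx": 9,"dy": -10.5,"dz": 4,"rx": 0,"ry": 0,"rz": 6,"fingers": 0},
  {"dx": 12,"dy": -14,"dz": 5,"rx": 0,"ry": 0,"rz": 8,"fingers": 0},
  {"dx": 15,"dy": -17.5,"dz": 6,"rx": 0,"ry": 0,"rz": 10,"fingers": 0},
  {"dx": 18,"dy": -21,"dz": 7,"rx": 0,"ry": 0,"rz": 12,"fingers": 0},
  {"dx": 21,"dy": -24.5,"dz": 8,"rx": 0,"ry": 0,"rz": 14,"fingers": 0},
  {"dx": 24,"dy": -28,"dz": 9,"rx": 0,"ry": 0,"rz": 16,"fingers": 0},
  {"dx": 27,"dy": -32,"dz": 9,"rx": 0,"ry": 0,"rz": 18,"fingers": 0},
  {"dx": 30,"dy": -36,"dz": 9,"rx": 0,"ry": 0,"rz": 18,"fingers": 0},
])

```text
time_s: 1.03
tcp_pos: [0.4603, 0.3073, 0.3438]
orientation: [[-0.007, 1.0, 0.001], [1.0, 0.007, 0.001], [0.001, 0.001, -1.0]]
force: [1.2, -0.3, -0.2]
grip_width: 0.0857
```

Call:
step_arm([
  {"dx": 0,"dy": 0,"dz": 0,"rx": 0,"ry": 0,"rz": 0,"fingers": 0},
  {"dx": 0,"dy": 0,"dz": 0,"rx": 0,"ry": 0,"rz": 0,"fingers": 0},
  {"dx": 0,"dy": 0,"dz": 0,"rx": 0,"ry": 0,"rz": 0,"fingers": 0},
  {"dx": 0,"dy": 0,"dz": 0,"rx": 0,"ry": 0,"rz": 0,"fingers": 0},
])

```text
time_s: 1.37
tcp_pos: [0.4577, 0.3104, 0.3426]
orientation: [[-0.009, 1.0, -0.001], [1.0, 0.009, 0.001], [0.001, -0.001, -1.0]]
force: [0.8, 2.1, 0.3]
grip_width: 0.0852
```

```bash
python3 - <<'E'
from h import *
c=snap('wrist','w1'); s=c['s']; print(s['q'].round(1))
E
```

```text
[-35.   22.3  -2.   90.    0.7  67.8  53.3]
```

View pics/w1.png

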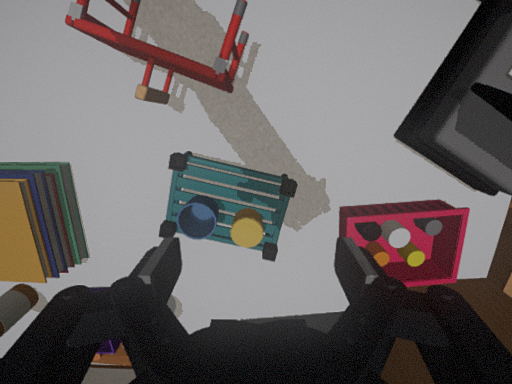

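The wrist picture shows the whole lower tier, with its black cups at about (178,160), (289,187), (168,230) and (270,251). Enlarging to measure the cups.

```bash
python3 - <<'E'
from h import *
c=load('w1');g=cv2.imread('pics/w1.png')
o=[]
for (u,v) in[(178,160),(289,187),(168,230),(270,251)]:
    p=g[v-15:v+15,u-15:u+15]; o.append(cv2.resize(np.clip(p*2.2,0,255).astype(np.uint8),None,fx=12,fy=12,interpolation=cv2.INTER_NEAREST))
    i=p.astype(int); m=((i.max(2)<62)&(i.max(2)-i.min(2)<20)).astype(np.uint8)
    n,l,st,ce=cv2.connectedComponentsWithStats(m); k=1+st[1:,4].argmax(); uu=ce[k]+[u-15,v-15]
    print(st[k],uu.round(1),plane(c,*uu,.075).round(4),plane(c,*uu,.082).round(4))
cv2.imwrite('pics/w1c.png',cv2.resize(np.vstack([np.hstack(o[:2]),np.hstack(o[2:])]),(600,600)))
E
```

```text
[  6   7  23  19 235] [178.9 161. ] [0.4587 0.1947 0.075 ] [0.4572 0.1968 0.082 ]
[  5   2  18  23 285] [287.3 186.4] [0.4962 0.356  0.075 ] [0.4941 0.3551 0.082 ]
[  6   5  18  18 233] [167.7 228.9] [0.5689 0.1679 0.075 ] [0.5655 0.1704 0.082 ]
[  8   6  14  19 205] [269.3 250.7] [0.6065 0.3313 0.075 ] [0.6024 0.3309 0.082 ]
```

View pics/w1c.png

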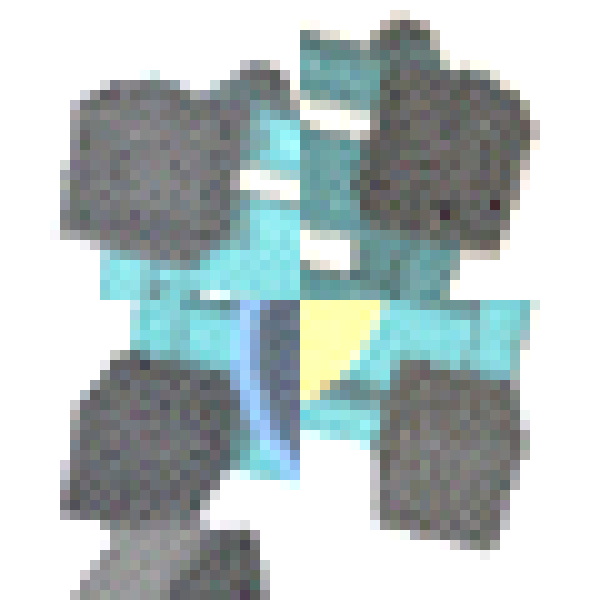

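The wrist and top cameras agree on the lower tier within 3 mm: centre about (0.534, 0.261), x axis at about 76.8°. Next I'll go to a tilted pre-grasp pose above the bar.

```bash
cat >> h.py <<'E'
from scipy.spatial.transform import Rotation as Ro
def Rtool(yaw,pitch):
    "tool x = tier x with tier yaw (deg) and +x end raised by pitch; z = -tier z"
    B=np.array([[0,1,0],[1,0,0],[0,0,-1.]]) # tier x = +y
    return (Ro.from_euler('z',yaw-90,degrees=True)*Ro.from_euler('x',pitch,degrees=True)).as_matrix()@B
def go(p,R,s=None):
    s=s or ctrl.state()
    print('d cm',((np.array(p)-s['tcp_pos'])*100).round(2),'rot',Ro.from_matrix(R@np.array(s['orientation']).T).as_rotvec(degrees=True).round(2))
E
python3 - <<'E'
from h import *
R=Rtool(88.5,31.7); b=np.array([.586,-.309,.159]); go(b-.126*R[:,2],R); print(R.round(3))
E
```

```text
d cm [ 12.66 -68.58  -7.64] rot [31.67 -0.34 -1.99]
[[ 0.022  1.     0.014]
 [ 0.851 -0.026  0.525]
 [ 0.525 -0.    -0.851]]
```

Call:
step_arm([
  {"dx": 1,"dy": -4,"dz": 0,"rx": 2,"ry": 0,"rz": 0,"fingers": 0},
  {"dx": 2,"dy": -8,"dz": 0,"rx": 4,"ry": 0,"rz": 0,"fingers": 0},
  {"dx": 3,"dy": -12,"dz": 0,"rx": 6,"ry": 0,"rz": 0,"fingers": 0},
  {"dx": 4,"dy": -16,"dz": 0,"rx": 8,"ry": 0,"rz": 0,"fingers": 0},
  {"dx": 5,"dy": -20,"dz": 0,"rx": 10,"ry": 0,"rz": 0,"fingers": 0},
  {"dx": 6,"dy": -24,"dz": 0,"rx": 12,"ry": 0,"rz": 0,"fingers": 0},
  {"dx": 7,"dy": -28,"dz": 0,"rx": 14,"ry": 0,"rz": 0,"fingers": 0},
  {"dx": 8,"dy": -32,"dz": 0,"rx": 16,"ry": 0,"rz": 0,"fingers": 0},
  {"dx": 9,"dy": -36,"dz": 0,"rx": 18,"ry": 0,"rz": 0,"fingers": 0},
  {"dx": 10,"dy": -40,"dz": 0,"rx": 20,"ry": 0,"rz": 0,"fingers": 0},
])

```text
time_s: 2.25
tcp_pos: [0.5595, -0.0912, 0.3432]
orientation: [[-0.009, 1.0, -0.0], [0.939, 0.008, 0.344], [0.344, 0.003, -0.939]]
force: [1.2, 0.6, 0.0]
grip_width: 0.0855
```

```bash
python3 - <<'E'
from h import *
R=Rtool(88.5,31.7); b=np.array([.586,-.309,.159]); go(b-.126*R[:,2],R); s=ctrl.state();print(s['tcp_pos'],s['q'].round(1))
E
```

```text
d cm [  2.48 -28.4   -7.7 ] rot [11.57  0.06 -1.96]
[ 0.55945059 -0.0912065   0.34321278] [ 15.7  26.5   1.2  85.8 -20.5  74.8 114. ]
```

Call:
step_arm([
  {"dx": 0.3,"dy": -3.5,"dz": 0,"rx": 1.5,"ry": 0,"rz": -0.3,"fingers": 0},
  {"dx": 0.6,"dy": -7,"dz": 0,"rx": 3,"ry": 0,"rz": -0.6,"fingers": 0},
  {"dx": 0.9,"dy": -10.5,"dz": 0,"rx": 4.5,"ry": 0,"rz": -0.9,"fingers": 0},
  {"dx": 1.2,"dy": -14,"dz": 0,"rx": 6,"ry": 0,"rz": -1.2,"fingers": 0},
  {"dx": 1.5,"dy": -17.5,"dz": 0,"rx": 7.5,"ry": 0,"rz": -1.5,"fingers": 0},
  {"dx": 1.8,"dy": -21,"dz": -1,"rx": 9,"ry": 0,"rz": -1.8,"fingers": 0},
  {"dx": 2.1,"dy": -24.5,"dz": -3,"rx": 10.5,"ry": 0,"rz": -2,"fingers": 0},
  {"dx": 2.4,"dy": -28,"dz": -5,"rx": 11.6,"ry": 0,"rz": -2,"fingers": 0},
  {"dx": 2.5,"dy": -28.4,"dz": -7,"rx": 11.6,"ry": 0,"rz": -2,"fingers": 0},
  {"dx": 2.5,"dy": -28.4,"dz": -7.7,"rx": 11.6,"ry": 0,"rz": -2,"fingers": 0},
])

```text
time_s: 3.08
tcp_pos: [0.5827, -0.3765, 0.2594]
orientation: [[0.032, 0.999, 0.01], [0.849, -0.033, 0.527], [0.527, -0.009, -0.85]]
force: [-0.9, 0.9, -1.0]
grip_width: 0.0855
```

```bash
python3 - <<'E'
from h import *
c=snap('wrist','w2'); s=c['s']; print(s['q'].round(1),s['tcp_pos'])
R=Rtool(88.5,31.7); b=np.array([.586,-.309,.159]); go(b-.126*R[:,2],R)
E
```

```text
[ 39.7  50.6   2.   56.1 -25.4  94.8 132. ] [ 0.58266457 -0.37653282  0.25940799]
d cm [ 0.07 -0.14  0.54] rot [-0.23 -0.4   0.18]
```

View pics/w2.png

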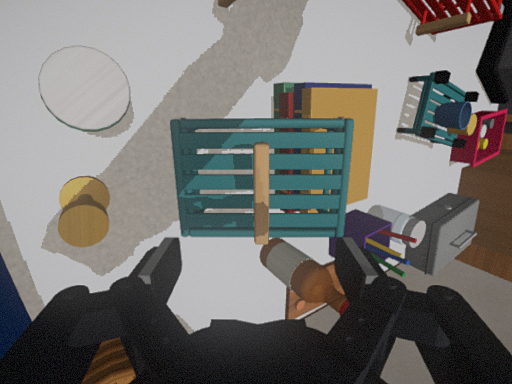

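The wrist picture shows the tier square-on, with the bar from (261,143) to (261,243) between the two fingers. Refining the bar's position from its mask.

```bash
python3 - <<'E'
from h import *
c=load('w2'); i=c['pixels'].astype(int)
sub=np.zeros(i.shape[:2],bool); sub[135:250,245:280]=1
m=(sub&(i[...,0]-i[...,2]>40)).astype(np.uint8)
n,l,st,ce=cv2.connectedComponentsWithStats(m);k=1+st[1:,4].argmax();print(st[k],ce[k])
for v in(150,170,190,210,230,238): x=np.where(l[v]==k)[0];print(v,x.min(),x.max())
R=Rtool(88.5,31.7); b=np.array([.586,-.309,.159]); zt=-R[:,2]
def pl(u,v,h):
    o,d=ray(c,u,v); p0=b+zt*h; return o+d*((p0-o)@zt)/(d@zt)
y0,y1=st[k,1],st[k,1]+st[k,3]
for q in((261.5,y0),(261.5,y1)): 
    P=pl(*q,.009);print('barend',P.round(4),'in tool-target frame',((P-b)@R).round(4))
for q in((175,120),(352,120),(345,237),(180,237)): P=pl(*q,-.043);print('deck',P.round(4),((P-b)@R).round(4))
g=cv2.imread('pics/w2.png')[100:260,150:370];cv2.imwrite('pics/w2c.png',cv2.resize(g,None,fx=3.5,fy=3.5,interpolation=cv2.INTER_CUBIC))
E
```

```text
[ 254  143   15  102 1442] [261.23023578 192.09361997]
150 254 268
170 254 268
190 254 268
210 255 268
230 255 267
238 255 267
barend [ 0.5371 -0.3131  0.1663] in tool-target frame [-0.0008 -0.0488 -0.009 ]
barend [ 0.6351 -0.3161  0.166 ] in tool-target frame [-0.0013  0.0492 -0.009 ]
deck [ 0.5179 -0.3604  0.0756] [-0.0891 -0.0668  0.043 ]
deck [ 0.5236 -0.205   0.1717] [ 0.0937 -0.0651  0.043 ]
deck [ 0.6577 -0.2048  0.174 ] [0.0981 0.0689 0.043 ]
deck [ 0.6513 -0.3703  0.0716] [-0.0966  0.0669  0.043 ]
```

View pics/w2c.png

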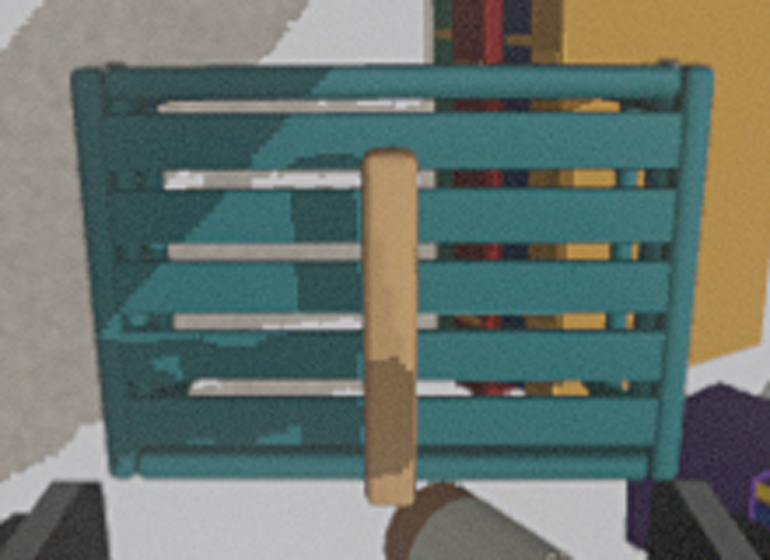

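Call:
step_arm([
  {"dx": 0,"dy": 1,"dz": -1.5,"rx": 0,"ry": 0,"rz": 0,"fingers": 0},
  {"dx": 0.1,"dy": 2,"dz": -3,"rx": 0,"ry": 0,"rz": 0,"fingers": 0},
  {"dx": 0.1,"dy": 3,"dz": -4.5,"rx": 0,"ry": 0,"rz": 0,"fingers": 0},
  {"dx": 0.1,"dy": 3.7,"dz": -6,"rx": 0,"ry": 0,"rz": 0,"fingers": 0},
  {"dx": 0.1,"dy": 3.7,"dz": -6,"rx": 0,"ry": 0,"rz": 0,"fingers": 0},
  {"dx": 0.1,"dy": 3.7,"dz": -6,"rx": 0,"ry": 0,"rz": 0,"fingers": 0},
  {"dx": 0.1,"dy": 3.7,"dz": -6,"rx": 0,"ry": 0,"rz": 0,"fingers": 0},
])

```text
time_s: 3.72
tcp_pos: [0.5863, -0.3375, 0.2083]
orientation: [[0.023, 1.0, 0.017], [0.852, -0.028, 0.522], [0.522, 0.003, -0.853]]
force: [-1.0, -0.5, 0.1]
grip_width: 0.0855
```

```bash
python3 - <<'E'
from h import *
c=snap('wrist','w3'); s=c['s']; print(s['tcp_pos'],s['qvel'].round(2))
R=Rtool(88.5,31.7); b=np.array([.586,-.309,.159])-.001*R[:,0]; go(b-.005*R[:,2],R)
E
```

```text
[ 0.58630578 -0.33751027  0.20831349] [ 0.99  0.1   0.76 -0.63  0.1  -0.18  0.11]
d cm [-0.01  2.58 -4.54] rot [0.24 0.14 0.18]
```

View pics/w3.png

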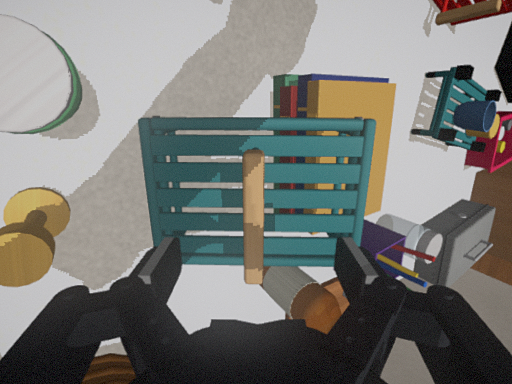

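The bar (cols 244–264) lies between the fingers, so I descend the last 5 cm and close.

Call:
step_arm([
  {"dx": 0,"dy": 0.9,"dz": -1.5,"rx": 0,"ry": 0,"rz": 0,"fingers": 0},
  {"dx": 0,"dy": 1.7,"dz": -3,"rx": 0,"ry": 0,"rz": 0,"fingers": 0},
  {"dx": 0,"dy": 2.6,"dz": -4.6,"rx": 0,"ry": 0,"rz": 0,"fingers": 0},
  {"dx": 0,"dy": 2.6,"dz": -4.6,"rx": 0,"ry": 0,"rz": 0,"fingers": 0},
  {"dx": 0,"dy": 2.6,"dz": -4.6,"rx": 0,"ry": 0,"rz": 0,"fingers": 0},
  {"dx": 0,"dy": 2.6,"dz": -4.6,"rx": 0,"ry": 0,"rz": 0,"fingers": 80},
  {"dx": 0,"dy": 2.6,"dz": -4.6,"rx": 0,"ry": 0,"rz": 0,"fingers": 140},
])

```text
time_s: 4.35
tcp_pos: [0.5856, -0.3138, 0.1615]
orientation: [[0.026, 1.0, 0.018], [0.853, -0.031, 0.521], [0.522, 0.002, -0.853]]
force: [0.2, -0.0, 1.3]
grip_width: 0.0638
```

```bash
python3 - <<'E'
from h import *
c=snap('wrist','w4'); s=c['s']; print(s['tcp_pos'],s['force'],s['moment'],s['grip_width'])
E
```

```text
[ 0.58558039 -0.31376995  0.16149089] [ 0.23623384 -0.04393575  1.29688741] [-0.54899075  0.08837404  0.0155113 ] 0.0637850071484584
```

View pics/w4.png

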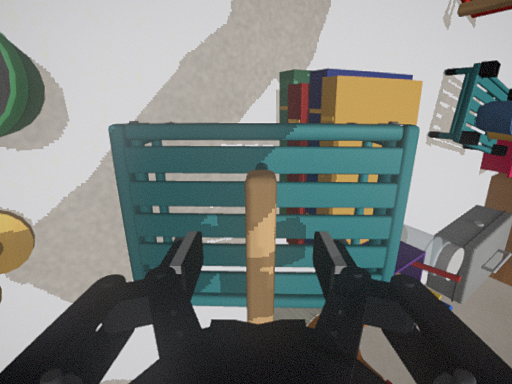

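Bar is centred between the fingers; closing.

Call:
step_arm([
  {"dx": 0,"dy": 0,"dz": 0,"rx": 0,"ry": 0,"rz": 0,"fingers": 180},
  {"dx": 0,"dy": 0,"dz": 0,"rx": 0,"ry": 0,"rz": 0,"fingers": 200},
  {"dx": 0,"dy": 0,"dz": 0,"rx": 0,"ry": 0,"rz": 0,"fingers": 220},
  {"dx": 0,"dy": 0,"dz": 0,"rx": 0,"ry": 0,"rz": 0,"fingers": 255},
  {"dx": 0,"dy": 0,"dz": 0,"rx": 0,"ry": 0,"rz": 0,"fingers": 255},
  {"dx": 0,"dy": 0,"dz": 0,"rx": 0,"ry": 0,"rz": 0,"fingers": 255},
  {"dx": 0,"dy": 0,"dz": 0,"rx": 0,"ry": 0,"rz": 0,"fingers": 255},
  {"dx": 0,"dy": 0,"dz": 0,"rx": 0,"ry": 0,"rz": 0,"fingers": 255},
])

```text
time_s: 5.07
tcp_pos: [0.5852, -0.3122, 0.1605]
orientation: [[0.026, 1.0, 0.016], [0.851, -0.03, 0.524], [0.524, -0.0, -0.852]]
force: [-0.3, -1.1, 3.9]
grip_width: 0.0131
```

Call:
step_arm([
  {"dx": 0,"dy": 0,"dz": 0,"rx": 0,"ry": 0,"rz": 0,"fingers": 255},
  {"dx": 0,"dy": 0,"dz": 0,"rx": 0,"ry": 0,"rz": 0,"fingers": 255},
  {"dx": 0,"dy": 0,"dz": 0.3,"rx": 0,"ry": 0,"rz": 0,"fingers": 255},
  {"dx": 0,"dy": -0.1,"dz": 0.8,"rx": 0,"ry": 0,"rz": 0,"fingers": 255},
  {"dx": 0,"dy": -0.2,"dz": 1.5,"rx": 0,"ry": 0,"rz": 0,"fingers": 255},
  {"dx": 0,"dy": -0.2,"dz": 1.5,"rx": 0,"ry": 0,"rz": 0,"fingers": 255},
  {"dx": 0,"dy": -0.2,"dz": 1.5,"rx": 0,"ry": 0,"rz": 0,"fingers": 255},
])

```text
time_s: 5.65
tcp_pos: [0.5848, -0.3149, 0.1743]
orientation: [[0.027, 1.0, 0.015], [0.852, -0.031, 0.522], [0.522, -0.001, -0.853]]
force: [0.1, 0.6, -6.0]
grip_width: 0.0135
```

```bash
python3 - <<'E'
from h import *
c=snap('wrist','w5'); s=c['s']; print(s['tcp_pos'],s['force'],s['moment'],s['grip_width'])
E
```

```text
[ 0.58475667 -0.3149247   0.17429856] [ 0.10210992  0.58834214 -6.0498877 ] [-1.44300837  0.08278311  0.00148631] 0.01346692735702932
```

View pics/w5.png

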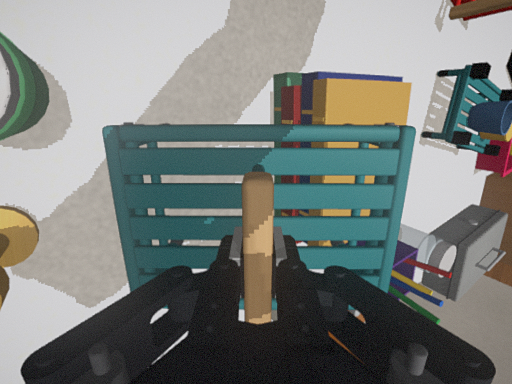

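The tier is held (6 N, 13 mm width). Lifting straight up, then levelling.

Call:
step_arm([
  {"dx": 0,"dy": -0.2,"dz": 2.5,"rx": 0,"ry": 0,"rz": 0,"fingers": 255},
  {"dx": 0,"dy": -0.2,"dz": 5,"rx": 0,"ry": 0,"rz": 0,"fingers": 255},
  {"dx": 0,"dy": 0,"dz": 7.5,"rx": 0,"ry": 0,"rz": 0,"fingers": 255},
  {"dx": 0,"dy": 0,"dz": 10,"rx": -2,"ry": 0,"rz": 0,"fingers": 255},
  {"dx": 0,"dy": 0,"dz": 12.5,"rx": -5,"ry": 0,"rz": 0,"fingers": 255},
  {"dx": 0,"dy": 0,"dz": 15,"rx": -8,"ry": 0,"rz": 0,"fingers": 255},
  {"dx": 0,"dy": 0,"dz": 17.5,"rx": -11,"ry": 0,"rz": 0,"fingers": 255},
  {"dx": 0,"dy": 0,"dz": 20,"rx": -14,"ry": 0,"rz": 0,"fingers": 255},
  {"dx": 0,"dy": 0,"dz": 22,"rx": -17,"ry": 0,"rz": 0,"fingers": 255},
  {"dx": 0,"dy": 0,"dz": 22,"rx": -20,"ry": 0,"rz": 0,"fingers": 255},
])

```text
time_s: 6.53
tcp_pos: [0.586, -0.314, 0.4002]
orientation: [[0.024, 0.999, 0.022], [0.98, -0.028, 0.196], [0.196, 0.017, -0.98]]
force: [-0.3, -1.0, -4.6]
grip_width: 0.0132
```

Call:
step_arm([
  {"dx": 0,"dy": 2.5,"dz": 0,"rx": -2,"ry": 0,"rz": -1,"fingers": 255},
  {"dx": 0,"dy": 5,"dz": 0,"rx": -4,"ry": 0,"rz": -2,"fingers": 255},
  {"dx": 0,"dy": 8,"dz": 0,"rx": -6,"ry": 0,"rz": -3,"fingers": 255},
  {"dx": 0,"dy": 11,"dz": 0,"rx": -8,"ry": 0,"rz": -4,"fingers": 255},
  {"dx": -0.5,"dy": 14,"dz": 0,"rx": -10,"ry": 0,"rz": -5,"fingers": 255},
  {"dx": -1,"dy": 17,"dz": 0,"rx": -11,"ry": 0,"rz": -6,"fingers": 255},
  {"dx": -1.5,"dy": 20,"dz": 0,"rx": -11,"ry": 0,"rz": -7,"fingers": 255},
  {"dx": -2,"dy": 23,"dz": 0,"rx": -11,"ry": 0,"rz": -8,"fingers": 255},
  {"dx": -2.5,"dy": 26,"dz": 0,"rx": -11,"ry": 0,"rz": -9,"fingers": 255},
  {"dx": -3,"dy": 29,"dz": 0,"rx": -11,"ry": 0,"rz": -10,"fingers": 255},
])

```text
time_s: 7.37
tcp_pos: [0.553, -0.0216, 0.394]
orientation: [[0.198, 0.98, 0.029], [0.98, -0.199, 0.008], [0.014, 0.027, -1.0]]
force: [0.9, -0.3, -6.2]
grip_width: 0.0132
```

```bash
python3 - <<'E'
from h import *
s=ctrl.state(); print(s['tcp_pos'],s['force'],s['moment'],s['grip_width'],s['q'].round(1))
R=Rtool(76.8,0); go([.5337,.2613,.36],R)
E
```

```text
[ 0.55300745 -0.02156054  0.39397819] [ 0.9114979  -0.25656372 -6.22468639] [-0.00224717  0.02778302  0.00283421] 0.013248874017791927 [-6.5 19.9  9.8 85.8 -4.  73.  82.4]
d cm [-1.93 28.29 -3.4 ] rot [-0.43  1.66 -1.76]
```

Call:
step_arm([
  {"dx": -0.2,"dy": 3,"dz": 0,"rx": 0,"ry": 0.2,"rz": -0.2,"fingers": 255},
  {"dx": -0.4,"dy": 6,"dz": 0,"rx": 0,"ry": 0.4,"rz": -0.4,"fingers": 255},
  {"dx": -0.6,"dy": 9,"dz": 0,"rx": 0,"ry": 0.6,"rz": -0.6,"fingers": 255},
  {"dx": -0.8,"dy": 12,"dz": 0,"rx": 0,"ry": 0.8,"rz": -0.8,"fingers": 255},
  {"dx": -1,"dy": 15,"dz": 0,"rx": 0,"ry": 1,"rz": -1,"fingers": 255},
  {"dx": -1.2,"dy": 18,"dz": 0,"rx": 0,"ry": 1.2,"rz": -1.2,"fingers": 255},
  {"dx": -1.4,"dy": 21,"dz": 0,"rx": 0,"ry": 1.4,"rz": -1.4,"fingers": 255},
  {"dx": -1.6,"dy": 24,"dz": -1,"rx": -0.2,"ry": 1.6,"rz": -1.6,"fingers": 255},
  {"dx": -1.8,"dy": 26.5,"dz": -3,"rx": -0.4,"ry": 1.7,"rz": -1.8,"fingers": 255},
  {"dx": -1.9,"dy": 28.3,"dz": -5,"rx": -0.4,"ry": 1.7,"rz": -1.8,"fingers": 255},
])

```text
time_s: 8.2
tcp_pos: [0.5335, 0.2636, 0.344]
orientation: [[0.224, 0.975, -0.0], [0.975, -0.224, 0.002], [0.002, -0.0, -1.0]]
force: [-0.7, 0.7, -6.9]
grip_width: 0.0131
```

Call:
step_arm([
  {"dx": 0,"dy": 0.2,"dz": -1,"rx": 0,"ry": 0,"rz": 0,"fingers": 255},
  {"dx": 0,"dy": 0.2,"dz": -2,"rx": 0,"ry": 0,"rz": 0,"fingers": 255},
  {"dx": 0,"dy": 0.2,"dz": -2,"rx": 0,"ry": 0,"rz": 0,"fingers": 255},
  {"dx": 0,"dy": 0.2,"dz": -2,"rx": 0,"ry": 0,"rz": 0,"fingers": 255},
  {"dx": 0,"dy": 0.2,"dz": -2,"rx": 0,"ry": 0,"rz": 0,"fingers": 255},
])

```text
time_s: 8.62
tcp_pos: [0.5369, 0.2593, 0.326]
orientation: [[0.232, 0.973, 0.005], [0.973, -0.232, -0.002], [-0.001, 0.006, -1.0]]
force: [0.6, 0.1, -5.9]
grip_width: 0.013
```

```bash
python3 - <<'E'
from h import *
for n in('scene','top','wrist'): c=snap(n,n+'1')
s=ctrl.state(); print(s['tcp_pos'],s['force'],s['moment'],s['grip_width'],s['q'].round(1))
R=Rtool(76.8,0); go([.5337,.2613,.30],R)
o=[cv2.imread(f'pics/{n}1.png') for n in('scene','top')]
a=o[0][110:260,320:460];b=o[1][130:260,75:205]
cv2.imwrite('pics/h1.png',cv2.resize(a,None,fx=4,fy=4,interpolation=cv2.INTER_CUBIC));cv2.imwrite('pics/h2.png',cv2.resize(b,None,fx=4.5,fy=4.5,interpolation=cv2.INTER_CUBIC))
E
```

```text
[0.53666873 0.26018921 0.32620112] [-1.05147209 -0.10358719 -5.94433012] [ 0.01966238 -0.05944263  0.00976902] 0.013120986492033648 [-31.4  27.    5.4  85.1  -2.4  67.8  51. ]
d cm [-0.3   0.11 -2.62] rot [0.06 0.32 0.11]
```

View pics/h1.png

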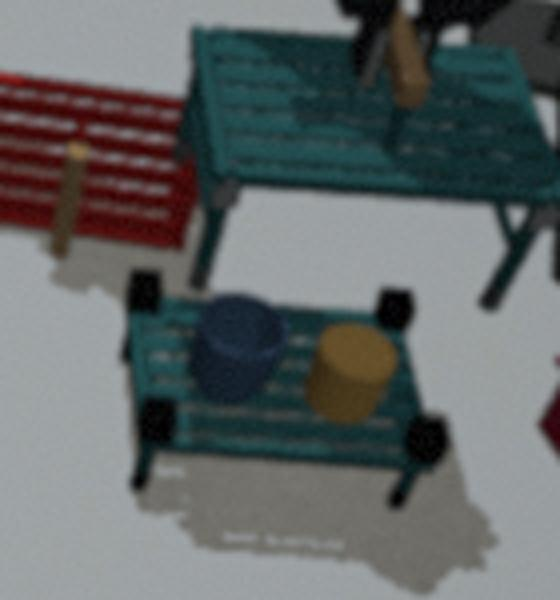

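View pics/h2.png

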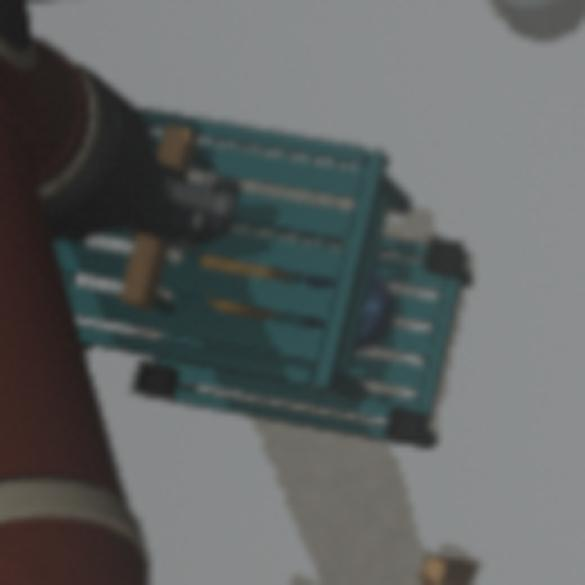

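View pics/wrist1.png

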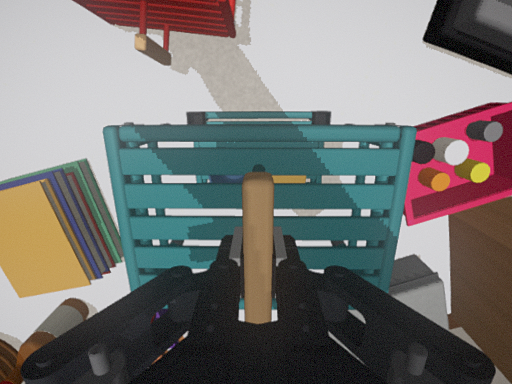

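The scene crop shows the two front feet at (200,283) and (492,302), above the lower tier. In the wrist picture the two robot-side cups show behind the deck edge at (197,117) and (320,117). Lowering to about 5 cm above the rims, then measuring the feet.

Call:
step_arm([
  {"dx": -0.1,"dy": 0,"dz": -1.5,"rx": 0,"ry": 0.2,"rz": 0,"fingers": 255},
  {"dx": -0.3,"dy": 0.1,"dz": -3,"rx": 0,"ry": 0.3,"rz": 0,"fingers": 255},
  {"dx": -0.3,"dy": 0.1,"dz": -4.5,"rx": 0,"ry": 0.3,"rz": 0,"fingers": 255},
  {"dx": -0.3,"dy": 0.1,"dz": -4.5,"rx": 0,"ry": 0.3,"rz": 0,"fingers": 255},
  {"dx": -0.3,"dy": 0.1,"dz": -4.5,"rx": 0,"ry": 0.3,"rz": 0,"fingers": 255},
  {"dx": -0.3,"dy": 0.1,"dz": -4.5,"rx": 0,"ry": 0.3,"rz": 0,"fingers": 255},
])

```text
time_s: 9.27
tcp_pos: [0.534, 0.2619, 0.2814]
orientation: [[0.229, 0.973, 0.001], [0.973, -0.229, -0.001], [-0.001, 0.001, -1.0]]
force: [-0.1, -0.2, -5.9]
grip_width: 0.0134
```

```bash
python3 - <<'E'
from h import *
for n in('scene','top','wrist'): c=snap(n,n+'2')
s=ctrl.state(); print(s['tcp_pos'],s['force'],s['moment'],s['orientation'].round(3))
o=[cv2.imread(f'pics/{n}2.png') for n in('scene','top','wrist')]
a=o[0][115:255,330:460];b=o[1][150:250,110:210]
br=lambda x:np.clip(x.astype(float)*1.8,0,255).astype(np.uint8)
cv2.imwrite('pics/h1.png',cv2.resize(br(a),None,fx=4.25,fy=4.25,interpolation=cv2.INTER_CUBIC));cv2.imwrite('pics/h2.png',cv2.resize(br(b),None,fx=5,fy=5,interpolation=cv2.INTER_CUBIC))
cv2.imwrite('pics/h3.png',cv2.resize(br(o[2][90:190,90:430]),None,fx=2.3,fy=2.3,interpolation=cv2.INTER_CUBIC))
E
```

```text
[0.53379585 0.26204189 0.28132897] [-0.54049475 -0.22999243 -6.11899504] [0.02482146 0.01012911 0.02741079] [[ 0.229  0.973  0.001]
 [ 0.973 -0.229 -0.001]
 [-0.001  0.001 -1.   ]]
```

View pics/h1.png

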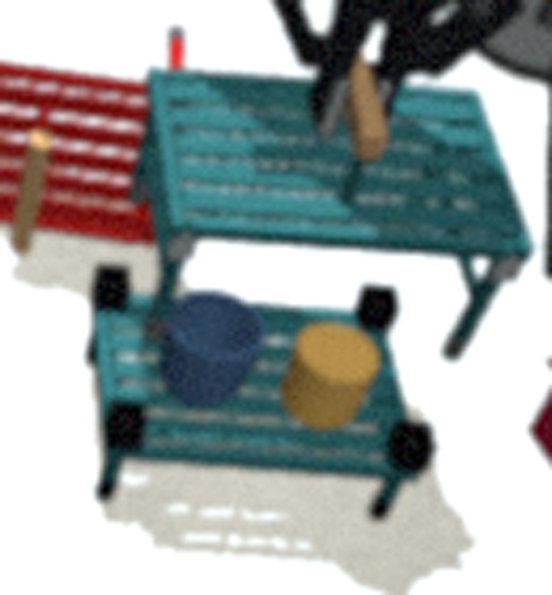

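View pics/h2.png

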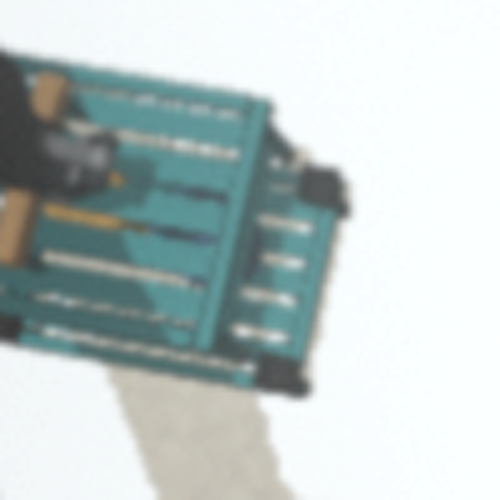

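View pics/h3.png

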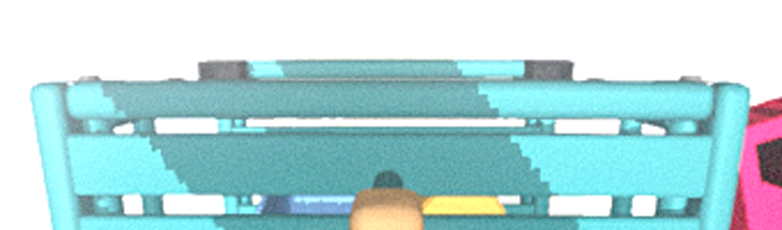

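```bash
cat > f.py <<'E'
from h import *
c=load('wrist2'); k,d=K(c); M=np.array(c['mount'])
# deck upper corners (robot side) in tool frame for several assumed e (bar centre z in tool frame)
def tr(u,v):
    p=cv2.undistortPoints(np.array([[[u,v]]],float),k,d)[0,0]; return M[:3,3],M[:3,:3]@np.array([p[0],p[1],1.])
for e in(.004,.006,.008,.010,.012,.014):
    P=[]
    for q in((90+32/2.3,90+88/2.3),(90+750/2.3,90+88/2.3)):
        o,dd=tr(*q); P.append(o+dd*(e+.043-o[2])/dd[2])
    print(e,np.round(P,4).tolist(),round(P[1][0]-P[0][0],4))
for e in(.006,.01):
    for q in((258.5,172),):
        o,dd=tr(*q);print('barend',e,(o+dd*(e-.009-o[2])/dd[2]).round(4))
s=load('scene2');S=s['s'];R=np.array(S['orientation'])
ax=np.array([.229,.973,0]);ay=np.array([-.973,.229,0]) # tier axes
t=load('top0')
C=np.array([.5337,.2613,0])
for e in(.006,.010):
    zf=S['tcp_pos'][2]-e-.135
    for n,q in(('-x',(366.9,193.1)),('+x',(437.1,197.8))):
        P=plane(s,*q,zf); D=P-S['tcp_pos']; print(e,n,P.round(4),'tier frame',round(D@ax,4),round(D@ay,4))
print('lower feet chk')
for q in((330+123/4.25,115+425/4.25),(330+410/4.25,115+445/4.25),(330+111/4.25,115+287/4.25),(330+378/4.25,115+308/4.25)):
    P=plane(s,*q,.074); D=P-C;print(P.round(4),round(D@ax,4),round(D@ay,4))
E
python3 f.py
```

```text
0.004 [[-0.0944, -0.0649, 0.047], [0.0975, -0.065, 0.047]] 0.1918
0.006 [[-0.0955, -0.0647, 0.049], [0.0986, -0.0649, 0.049]] 0.1942
0.008 [[-0.0967, -0.0646, 0.051], [0.0998, -0.0647, 0.051]] 0.1965
0.01 [[-0.0978, -0.0644, 0.053], [0.101, -0.0646, 0.053]] 0.1988
0.012 [[-0.099, -0.0643, 0.055], [0.1022, -0.0644, 0.055]] 0.2012
0.014 [[-0.1001, -0.0641, 0.057], [0.1034, -0.0643, 0.057]] 0.2035
barend 0.006 [ 0.0005 -0.0494 -0.003 ]
barend 0.01 [ 0.0005 -0.0484  0.001 ]
0.006 -x [0.566  0.1758 0.1404] tier frame -0.0765 -0.0509
0.006 +x [0.6031 0.3415 0.1404] tier frame 0.0932 -0.049
0.01 -x [0.5625 0.1779 0.1364] tier frame -0.0753 -0.047
0.01 +x [0.5998 0.3446 0.1364] tier frame 0.0954 -0.0451
lower feet chk
[0.5773 0.1657 0.074 ] -0.083 -0.0643
[0.6151 0.3312 0.074 ] 0.0866 -0.0632
[0.466  0.1932 0.074 ] -0.0818 0.0503
[0.5058 0.3583 0.074 ] 0.088 0.0494
```

```bash
cat > g.py <<'E'
from h import *
c=load('wrist2');S=c['s'];R=np.array(S['orientation'])
for n,u in(('L out',198),('L in',248),('R in',524),('R out',573)):
    P=plane(c,90+u/2.3,90+62/2.3,.082); D=R.T@(P-S['tcp_pos']); print(n,P.round(4),'tool',D.round(4))
# top cam rim edges for same cups at start + wrist w1: fit via mask bounding
E
python3 g.py
```

```text
L out [0.4491 0.1851 0.082 ] tool [-0.0944 -0.0653  0.1995]
L in [0.455  0.2096 0.082 ] tool [-0.0691 -0.0651  0.1995]
R in [0.4867 0.3446 0.082 ] tool [ 0.0696 -0.0652  0.1994]
R out [0.4922 0.3688 0.082 ] tool [ 0.0944 -0.0654  0.1994]
```

Both leg pairs lean about 6–7 mm towards +x, and their foot spacing (169.7 mm) matches the cups. I'll tip the +x end down 4.5°, which makes the posts nearly vertical, and hook that end in first.

Call:
step_arm([
  {"dx": 0,"dy": 0,"dz": -0.5,"rx": -1.5,"ry": 0.35,"rz": 0,"fingers": 255},
  {"dx": 0.05,"dy": 0.2,"dz": -1.2,"rx": -3,"ry": 0.7,"rz": 0,"fingers": 255},
  {"dx": 0.1,"dy": 0.35,"dz": -2,"rx": -4.4,"ry": 1.05,"rz": 0,"fingers": 255},
  {"dx": 0.1,"dy": 0.35,"dz": -2.8,"rx": -4.4,"ry": 1.05,"rz": 0,"fingers": 255},
  {"dx": 0.1,"dy": 0.35,"dz": -3.4,"rx": -4.4,"ry": 1.05,"rz": 0,"fingers": 255},
  {"dx": 0.1,"dy": 0.35,"dz": -3.4,"rx": -4.4,"ry": 1.05,"rz": 0,"fingers": 255},
  {"dx": 0.1,"dy": 0.35,"dz": -3.4,"rx": -4.4,"ry": 1.05,"rz": 0,"fingers": 255},
  {"dx": 0.1,"dy": 0.35,"dz": -3.4,"rx": -4.4,"ry": 1.05,"rz": 0,"fingers": 255},
])

```text
time_s: 10.08
tcp_pos: [0.5344, 0.265, 0.2461]
orientation: [[0.229, 0.973, -0.019], [0.97, -0.23, -0.079], [-0.081, -0.001, -0.997]]
force: [-0.0, -0.0, -7.1]
grip_width: 0.0131
```

```bash
cat > look.py <<'E'
import sys
from h import *
n=sys.argv[1]
for q in('scene','top','wrist'): snap(q,q+n)
s=ctrl.state(); print(s['tcp_pos'].round(4),s['force'].round(2),s['moment'].round(2)); print(s['orientation'].round(3))
br=lambda x:np.clip(x.astype(float)*1.8,0,255).astype(np.uint8)
o=[cv2.imread(f'pics/{q}{n}.png') for q in('scene','top','wrist')]
a=cv2.resize(br(o[0][140:240,340:450]),None,fx=5.5,fy=5.5,interpolation=cv2.INTER_CUBIC)
cv2.imwrite(f'pics/L{n}.png',a)
b=cv2.resize(br(o[1][150:250,110:210]),(400,400),interpolation=cv2.INTER_CUBIC)
w=cv2.resize(br(o[2][80:160,90:430]),(680,160),interpolation=cv2.INTER_CUBIC)
p=np.full((560,680,3),255,np.uint8);p[:400,:400]=b;p[400:]=w;cv2.imwrite(f'pics/M{n}.png',p)
E
python3 look.py 3
```

```text
[0.5344 0.2652 0.2466] [ 0.19  0.1  -6.37] [ 0.18 -0.08 -0.01]
[[ 0.229  0.973 -0.019]
 [ 0.97  -0.229 -0.078]
 [-0.08  -0.    -0.997]]
```

View pics/L3.png

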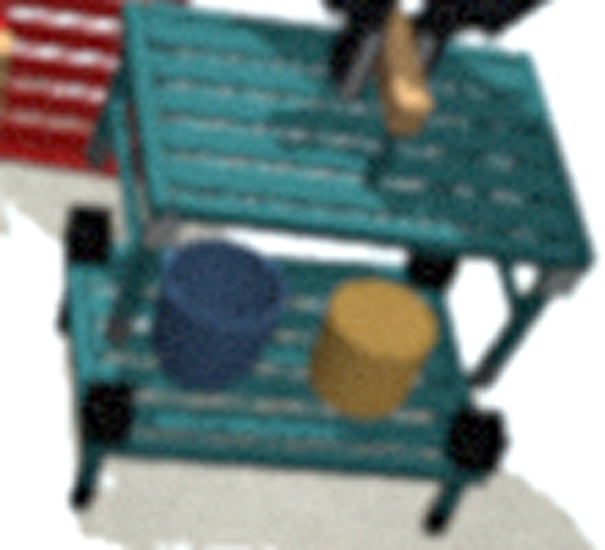

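View pics/M3.png

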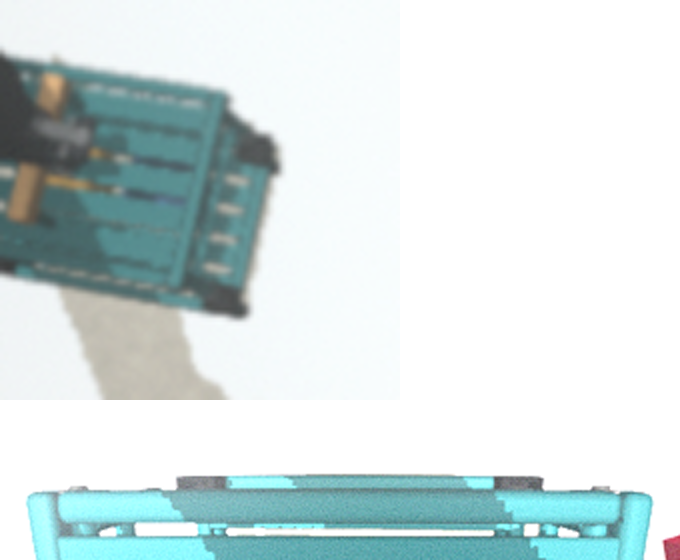

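```bash
cat > k.py <<'E'
from h import *
s=load('scene3'); C=np.array([.5337,.2613,0]);a=np.deg2rad(76.8);ax=np.array([np.cos(a),np.sin(a),0]);ay=np.array([-ax[1],ax[0],0])
L=lambda x,y:(340+x/5.5,140+y/5.5)
def box(c,sx,sy): # centroid of the hull of an outer cup box
    P=[C+ax*(sx*.085+i)+ay*(sy*.057+j)+[0,0,z] for i in(-.0105,.0105) for j in(-.0105,.0105) for z in(.060,.082)]
    h=cv2.convexHull(proj(c,P).astype(np.float32)); m=cv2.moments(h); return np.array([m['m10']/m['m00'],m['m01']/m['m00']])
for c,nm,pts in((s,'scene',{(1,-1):L(475,440),(-1,-1):L(107,412),(-1,1):L(90,235)}),
  (load('top0'),'top',{(1,-1):(119.1,177.7),(-1,-1):(173.7,187.7),(1,1):(109.9,214),(-1,1):(165.5,224.3)}),
  (load('w1'),'w1',{(-1,1):(178.9,161),(1,1):(287.3,186.4),(-1,-1):(167.7,228.9),(1,-1):(269.3,250.7)})):
    for k,p in pts.items():
        q=box(c,*k); d=plane(c,*p,.071)-plane(c,*q,.071); print(nm,k,'dx,dy tier mm',(1e3*d@ax).round(1),(1e3*d@ay).round(1))
for n,q,z in(('+x',L(480,383),.099),('-x',L(120,333),.112)):
    D=plane(s,*q,z)-C; print(n,(D@ax).round(4),(D@ay).round(4))
E
python3 k.py
```

```text
scene (1, -1) dx,dy tier mm 2.5 -4.7
scene (-1, -1) dx,dy tier mm 3.9 -4.2
scene (-1, 1) dx,dy tier mm 4.5 -4.3
top (1, -1) dx,dy tier mm 0.6 -1.1
top (-1, -1) dx,dy tier mm 0.7 -0.1
top (1, 1) dx,dy tier mm -0.0 -3.2
top (-1, 1) dx,dy tier mm 0.0 -3.3
w1 (-1, 1) dx,dy tier mm 2.5 0.1
w1 (1, 1) dx,dy tier mm -0.9 0.2
w1 (-1, -1) dx,dy tier mm 1.4 -0.7
w1 (1, -1) dx,dy tier mm 0.2 0.1
+x 0.0827 -0.052
-x -0.0823 -0.05
```

```bash
python3 - <<'E'
from h import *
br=lambda x,g:np.clip(x.astype(float)*g,0,255).astype(np.uint8)
s=cv2.imread('pics/scene3.png');t=cv2.imread('pics/top3.png')
a=cv2.resize(br(s[175:235,350:390],2.2),None,fx=9,fy=9,interpolation=cv2.INTER_CUBIC)
b=cv2.resize(br(s[175:235,410:455],2.2),None,fx=9,fy=9,interpolation=cv2.INTER_CUBIC)
cv2.imwrite('pics/z1.png',np.hstack([a,b])[:, :800])
cv2.imwrite('pics/z2.png',cv2.resize(br(t[165:235,145:185],2.2),None,fx=8,fy=8,interpolation=cv2.INTER_CUBIC))
E
```

```text
(no output)
```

View pics/z1.png

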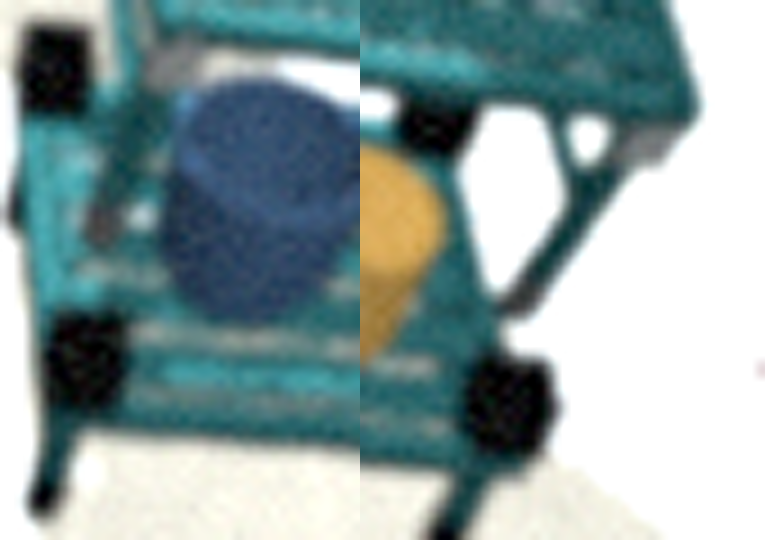

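View pics/z2.png

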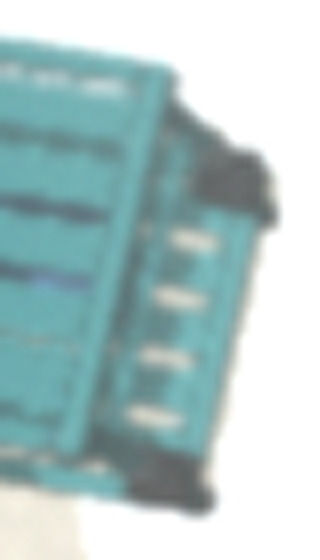

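Call:
step_arm([
  {"dx": 0,"dy": 0,"dz": -0.4,"rx": 0,"ry": 0,"rz": 0,"fingers": 255},
  {"dx": 0,"dy": 0,"dz": -0.8,"rx": 0,"ry": 0,"rz": 0,"fingers": 255},
  {"dx": 0,"dy": 0,"dz": -1.2,"rx": 0,"ry": 0,"rz": 0,"fingers": 255},
  {"dx": 0,"dy": 0,"dz": -1.2,"rx": 0,"ry": 0,"rz": 0,"fingers": 255},
  {"dx": 0,"dy": 0,"dz": -1.2,"rx": 0,"ry": 0,"rz": 0,"fingers": 255},
])

```text
time_s: 10.65
tcp_pos: [0.5337, 0.2652, 0.2333]
orientation: [[0.228, 0.973, -0.021], [0.97, -0.229, -0.079], [-0.082, -0.002, -0.997]]
force: [-0.1, 0.0, -5.8]
grip_width: 0.013
```

```bash
cat >> look.py <<'E'
a=cv2.resize(br(o[0][175:235,350:390]*1.2),None,fx=9,fy=9,interpolation=cv2.INTER_CUBIC)
b=cv2.resize(br(o[0][175:235,410:455]*1.2),None,fx=9,fy=9,interpolation=cv2.INTER_CUBIC)
cv2.imwrite(f'pics/Z{n}.png',np.hstack([a,b]))
E
python3 look.py 4
```

```text
[0.5342 0.2654 0.234 ] [-0.2   0.64 -6.12] [ 0.22 -0.04 -0.01]
[[ 0.228  0.973 -0.02 ]
 [ 0.97  -0.229 -0.079]
 [-0.081 -0.001 -0.997]]
```

View pics/Z4.png

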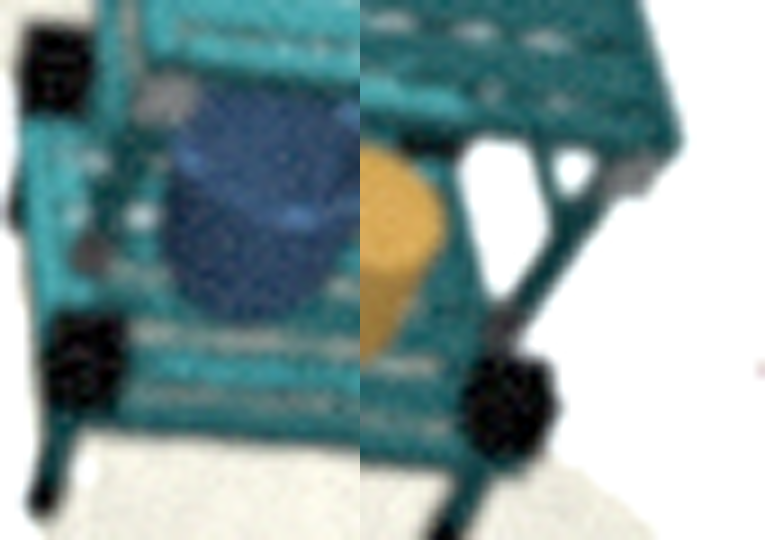

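View pics/M4.png

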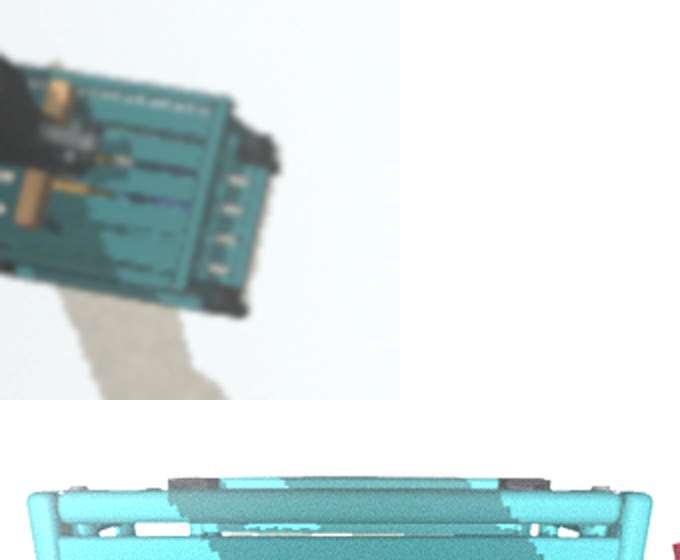

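```bash
cat > k2.py <<'E'
from h import *
import k
from k import box,C,ax,ay
s=load('scene4')
Z=lambda x,y:(350+x/9,175+y/9) if x<360 else (410+(x-360)/9,175+y/9)
for nm,sg,cup,foot in(('+x',1,Z(507,406),Z(495,337)),('-x',-1,Z(87,360),Z(90,262))):
    b=np.array(cup)-box(s,sg,-1)
    m=proj(s,C+ax*.085*sg-ay*.057+[0,0,.082])[0]+b
    # bias-corrected reference: mouth centre by ray
    M=plane(s,*m,.082)
    for z in(.082,.086,.090,.094,.098,.102,.106):
        D=plane(s,*foot,z)-M; print(nm,'foot z',z,'tier x,y mm off',(1e3*D@ax).round(1),(1e3*D@ay).round(1))
E
python3 k2.py | grep foot
```

```text
+x foot z 0.082 tier x,y mm off -3.8 15.5
+x foot z 0.086 tier x,y mm off -5.8 11.9
+x foot z 0.09 tier x,y mm off -7.8 8.3
+x foot z 0.094 tier x,y mm off -9.7 4.7
+x foot z 0.098 tier x,y mm off -11.7 1.1
+x foot z 0.102 tier x,y mm off -13.7 -2.5
+x foot z 0.106 tier x,y mm off -15.6 -6.2
-x foot z 0.082 tier x,y mm off 0.9 26.9
-x foot z 0.086 tier x,y mm off -0.1 23.2
-x foot z 0.09 tier x,y mm off -1.2 19.5
-x foot z 0.094 tier x,y mm off -2.3 15.8
-x foot z 0.098 tier x,y mm off -3.3 12.2
-x foot z 0.102 tier x,y mm off -4.4 8.5
-x foot z 0.106 tier x,y mm off -5.5 4.8
```

```bash
python3 - <<'E'
from h import *
br=lambda x,g:np.clip(x.astype(float)*g,0,255).astype(np.uint8)
t=cv2.imread('pics/top4.png')
cv2.imwrite('pics/z3.png',cv2.resize(br(t[160:240,120:190],2.2),None,fx=8,fy=8,interpolation=cv2.INTER_CUBIC)[:600])
E
```

```text
(no output)
```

View pics/z3.png

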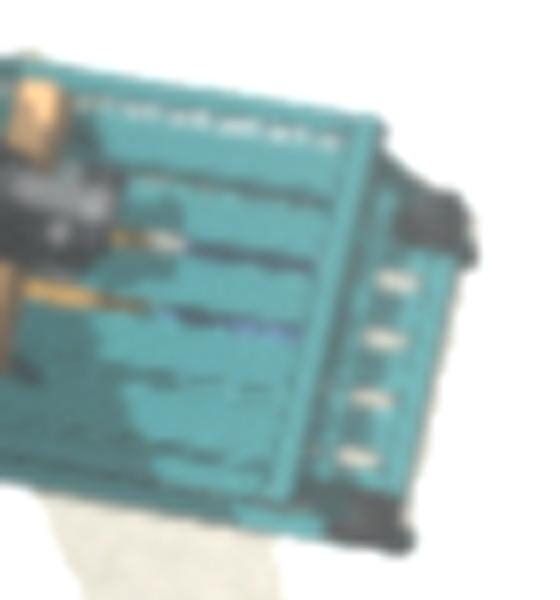

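```bash
cat > k3.py <<'E'
from h import *
from k import box,C,ax,ay
t=load('top4'); S=t['s']; R=np.array(S['orientation'])
q=lambda x,y:(120+x/8,160+y/8)
m=[]
for sy,p in((-1,q(372,112)),(1,q(285,500))):
    for e in(0,.004,.008):
        z=S['tcp_pos'][2]-e-.043+.0076
        P=plane(t,*p,z); D=P-C; print('deck corner',sy,e,(1e3*D@ax).round(1),(1e3*D@ay).round(1))
for nm in('w1','wrist2','wrist3','wrist4'): pass
# bar front end (upper) in top: centre of the piece
P=plane(t,*q(42,92),S['tcp_pos'][2]+.009); print('bar pc',1e3*((P-C)@ax),1e3*((P-C)@ay))
print('tcp',1e3*((S['tcp_pos']-C)@ax),1e3*((S['tcp_pos']-C)@ay))
E
python3 k3.py | tail -8
```

```text
deck corner -1 0 -90.7 -66.0
deck corner -1 0.004 -89.6 -66.9
deck corner -1 0.008 -88.4 -67.8
deck corner 1 0 -92.3 65.7
deck corner 1 0.004 -91.1 65.3
deck corner 1 0.008 -89.9 64.9
bar pc 2.9854604217928253 -44.01195106577108
tcp 3.979764459293312 0.6357722048924156
```

```bash
cat > k4.py <<'E'
from h import *
from k import box,C,ax,ay
s=load('scene4'); S=s['s']; R=np.array(S['orientation'])
T0=np.array(S['tcp_pos'])
br=lambda x,g:np.clip(x.astype(float)*g,0,255).astype(np.uint8)
im=cv2.imread('pics/scene4.png')
for e in(0,.004,.008):
    pts={}
    for n,x,y,z in(('deck++',.095,.067,.043),('deck-+',-.095,.067,.043),('deck--',-.095,-.067,.043),('deck+-',.095,-.067,.043),('bar+',0,.048,-.009),('bar-',0,-.048,-.009),('foot+',.0922,.057,.135),('foot-',-.0778,.057,.135),('foot--',-.0778,-.057,.135)):
        X=T0+R@np.array([x,y,z+e]); pts[n]=proj(s,X)[0].round(1).tolist()
    print(e,pts)
cv2.imwrite('pics/z4.png',cv2.resize(br(im[120:230,345:455],1.8),None,fx=5.4,fy=5.4,interpolation=cv2.INTER_CUBIC))
E
python3 k4.py|tail -3
```

```text
0 {'deck++': [445.2, 190.8], 'deck-+': [364.6, 179.8], 'deck--': [359.7, 142.0], 'deck+-': [433.1, 152.4], 'bar+': [412.4, 162.9], 'bar-': [405.3, 135.7], 'foot+': [427.3, 212.9], 'foot-': [360.4, 204.1], 'foot--': [357.0, 172.0]}
0.004 {'deck++': [444.5, 191.9], 'deck-+': [364.1, 181.0], 'deck--': [359.3, 143.2], 'deck+-': [432.4, 153.6], 'bar+': [411.7, 164.2], 'bar-': [404.7, 137.1], 'foot+': [426.6, 214.0], 'foot-': [360.0, 205.2], 'foot--': [356.6, 173.1]}
0.008 {'deck++': [443.7, 193.1], 'deck-+': [363.6, 182.2], 'deck--': [358.8, 144.4], 'deck+-': [431.8, 154.8], 'bar+': [411.1, 165.5], 'bar-': [404.1, 138.4], 'foot+': [426.0, 215.0], 'foot-': [359.5, 206.3], 'foot--': [356.2, 174.2]}
```

View pics/z4.png

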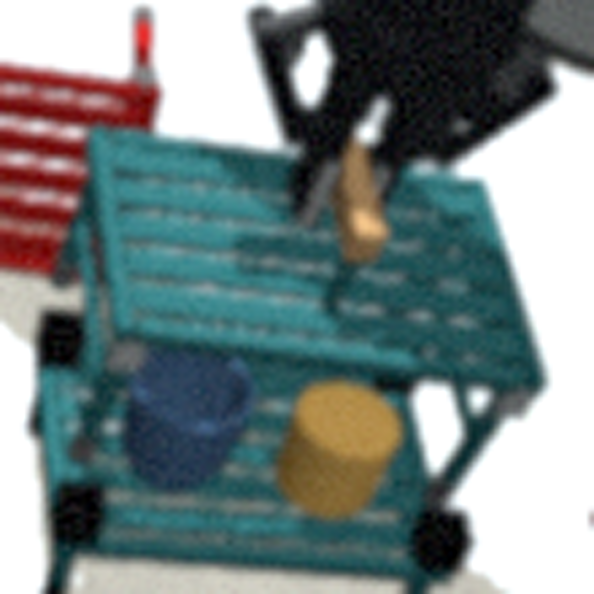

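```bash
python3 - <<'E'
from h import *
br=lambda x,g:np.clip(x.astype(float)*g,0,255).astype(np.uint8)
im=cv2.imread('pics/scene2.png')
a=br(im[160:205,355:385],2.2);b=br(im[160:205,425:460],2.2)
cv2.imwrite('pics/z5.png',cv2.resize(np.hstack([a,b]),None,fx=12,fy=12,interpolation=cv2.INTER_CUBIC))
a=br(im[125:175,355:405],2.2);b=br(im[125:180,410:460],2.2)
E
```

```text
(no output)
```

View pics/z5.png

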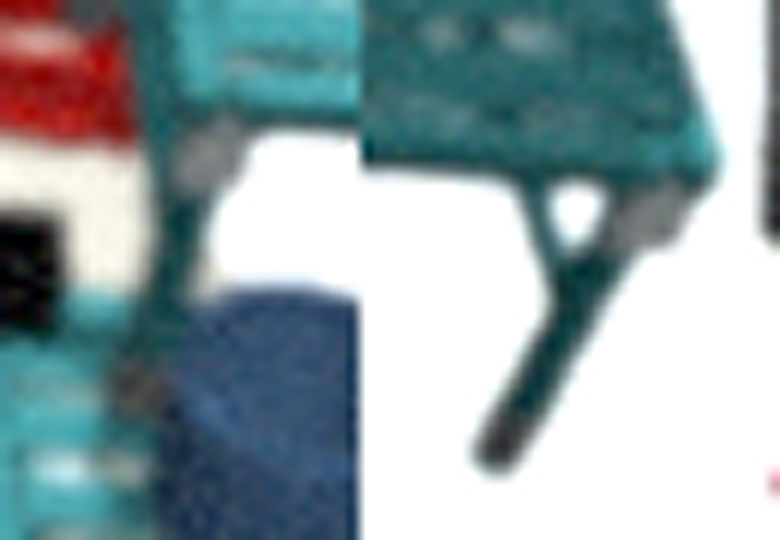

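```bash
cat > k5.py <<'E'
from h import *
def pred(f,pts,e,off=(0,0)):
    s=load(f);S=s['s'];R=np.array(S['orientation']);T0=np.array(S['tcp_pos'])
    return {n:proj(s,T0+R@np.array([x+off[0],y+off[1],z+e]))[0].round(1).tolist() for n,(x,y,z) in pts.items()}
P={'deck++':(.095,.067,.043),'deck-+':(-.095,.067,.043),'deck--':(-.095,-.067,.043),'deck+-':(.095,-.067,.043),'piv-':(-.085,.064,.060),'piv+':(.085,.064,.060),'foot-':(-.085,.057,.135),'foot+':(.085,.057,.135)}
if __name__=='__main__':
    for e in(0,.004): print(e,pred('scene2',P,e))
    for n in('foot-','foot+'):
        x,y,z=P[n]
        a=pred('scene2',{'a':(x,y,z),'x':(x+.01,y,z),'y':(x,y+.01,z),'z':(x,y,z+.01)},.004); print(n,a)
E
python3 k5.py
```

```text
0 {'deck++': [454.4, 173.6], 'deck-+': [368.3, 167.0], 'deck--': [362.9, 129.4], 'deck+-': [440.7, 135.4], 'piv-': [371.1, 172.0], 'piv+': [447.0, 177.8], 'foot-': [364.1, 193.0], 'foot+': [435.2, 198.3]}
0.004 {'deck++': [453.8, 174.9], 'deck-+': [368.0, 168.3], 'deck--': [362.5, 130.8], 'deck+-': [440.1, 136.7], 'piv-': [370.7, 173.3], 'piv+': [446.3, 179.1], 'foot-': [363.7, 194.1], 'foot+': [434.7, 199.5]}
foot- {'a': [363.7, 194.1], 'x': [367.9, 194.4], 'y': [364.1, 197.2], 'z': [362.9, 197.0]}
foot+ {'a': [434.7, 199.5], 'x': [438.8, 199.8], 'y': [435.5, 202.6], 'z': [433.3, 202.3]}
```

Re-measuring from enlarged crops and the deck corners in the same view, the legs lean much less than I first thought: -x end about +3 mm, +x end about 0. The +x feet are therefore some 7 mm short of their cups, and about 3 mm too near the robot. Correcting.

Call:
step_arm([
  {"dx": 0.2,"dy": 0.3,"dz": 0,"rx": 0,"ry": 0,"rz": 0,"fingers": 255},
  {"dx": 0.45,"dy": 0.6,"dz": 0,"rx": 0,"ry": 0,"rz": 0,"fingers": 255},
  {"dx": 0.45,"dy": 0.6,"dz": 0,"rx": 0,"ry": 0,"rz": 0,"fingers": 255},
  {"dx": 0.45,"dy": 0.6,"dz": 0,"rx": 0,"ry": 0,"rz": 0,"fingers": 255},
])

```text
time_s: 11.13
tcp_pos: [0.5387, 0.2719, 0.2339]
orientation: [[0.227, 0.974, -0.02], [0.97, -0.228, -0.078], [-0.081, -0.001, -0.997]]
force: [-0.4, 0.5, -6.6]
grip_width: 0.0134
```

```bash
python3 look.py 5
```

```text
[0.5385 0.2712 0.2338] [-0.01  0.28 -6.13] [ 0.19 -0.1  -0.01]
[[ 0.228  0.973 -0.02 ]
 [ 0.97  -0.229 -0.079]
 [-0.082 -0.002 -0.997]]
```

View pics/Z5.png

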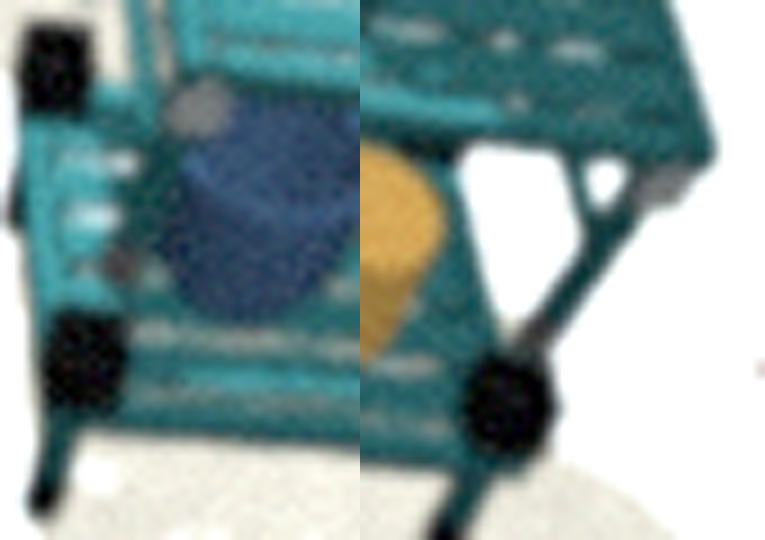

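View pics/M5.png

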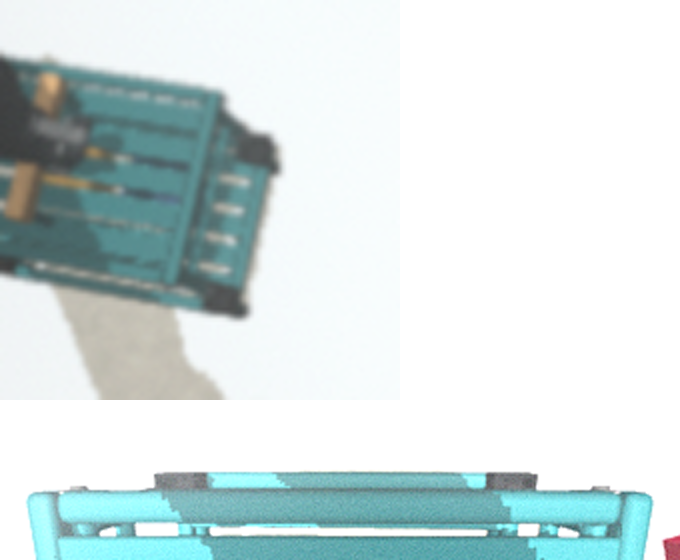

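Call:
step_arm([
  {"dx": 0,"dy": 0,"dz": -0.1,"rx": 0,"ry": 0,"rz": 0,"fingers": 255},
  {"dx": 0,"dy": 0,"dz": -0.2,"rx": 0,"ry": 0,"rz": 0,"fingers": 255},
  {"dx": 0,"dy": 0,"dz": -0.3,"rx": 0,"ry": 0,"rz": 0,"fingers": 255},
  {"dx": 0,"dy": 0,"dz": -0.4,"rx": 0,"ry": 0,"rz": 0,"fingers": 255},
  {"dx": 0,"dy": 0,"dz": -0.5,"rx": 0,"ry": 0,"rz": 0,"fingers": 255},
  {"dx": 0,"dy": 0,"dz": -0.5,"rx": 0,"ry": 0,"rz": 0,"fingers": 255},
])

```text
time_s: 11.78
tcp_pos: [0.5384, 0.2713, 0.2286]
orientation: [[0.228, 0.973, -0.021], [0.97, -0.229, -0.079], [-0.082, -0.002, -0.997]]
force: [-0.8, -0.9, -6.4]
grip_width: 0.0135
```

Call:
step_arm([
  {"dx": 0,"dy": 0,"dz": -0.1,"rx": 0,"ry": 0,"rz": 0,"fingers": 255},
  {"dx": 0,"dy": 0,"dz": -0.2,"rx": 0,"ry": 0,"rz": 0,"fingers": 255},
  {"dx": 0,"dy": 0,"dz": -0.2,"rx": 0,"ry": 0,"rz": 0,"fingers": 255},
])

```text
time_s: 12.03
tcp_pos: [0.5384, 0.2713, 0.2266]
orientation: [[0.228, 0.973, -0.02], [0.97, -0.229, -0.079], [-0.082, -0.002, -0.997]]
force: [0.3, 0.3, -6.1]
grip_width: 0.0135
```

Call:
step_arm([
  {"dx": 0,"dy": 0,"dz": -0.1,"rx": 0,"ry": 0,"rz": 0,"fingers": 255},
  {"dx": 0,"dy": 0,"dz": -0.2,"rx": 0,"ry": 0,"rz": 0,"fingers": 255},
  {"dx": 0,"dy": 0,"dz": -0.2,"rx": 0,"ry": 0,"rz": 0,"fingers": 255},
])

```text
time_s: 12.28
tcp_pos: [0.5384, 0.2713, 0.2246]
orientation: [[0.228, 0.973, -0.02], [0.97, -0.229, -0.079], [-0.082, -0.002, -0.997]]
force: [-0.4, 1.3, -6.1]
grip_width: 0.0134
```

```bash
python3 look.py 6
```

```text
[0.5385 0.2714 0.2249] [ 0.09 -0.71 -5.9 ] [ 0.18 -0.04 -0.02]
[[ 0.228  0.973 -0.02 ]
 [ 0.97  -0.229 -0.079]
 [-0.081 -0.001 -0.997]]
```

View pics/Z6.png

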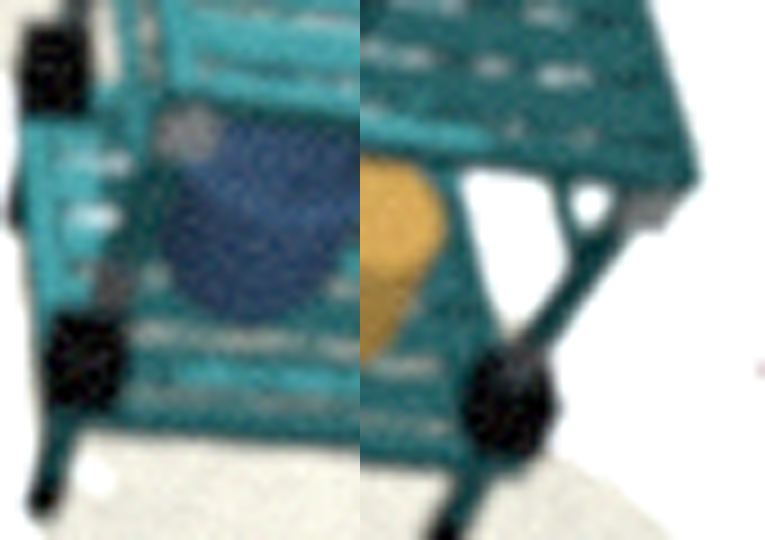

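The +x front foot now overlaps the mouth of its cup, near (515,370), with no contact so far. Continuing down in small steps.

Call:
step_arm([
  {"dx": 0,"dy": 0,"dz": -0.1,"rx": 0,"ry": 0,"rz": 0,"fingers": 255},
  {"dx": 0,"dy": 0,"dz": -0.2,"rx": 0,"ry": 0,"rz": 0,"fingers": 255},
  {"dx": 0,"dy": 0,"dz": -0.2,"rx": 0,"ry": 0,"rz": 0,"fingers": 255},
])

```text
time_s: 12.68
tcp_pos: [0.5384, 0.2713, 0.2226]
orientation: [[0.228, 0.973, -0.02], [0.97, -0.229, -0.079], [-0.082, -0.002, -0.997]]
force: [-0.2, -0.6, -6.4]
grip_width: 0.0131
```

Call:
step_arm([
  {"dx": 0,"dy": 0,"dz": -0.1,"rx": 0,"ry": 0,"rz": 0,"fingers": 255},
  {"dx": 0,"dy": 0,"dz": -0.2,"rx": 0,"ry": 0,"rz": 0,"fingers": 255},
  {"dx": 0,"dy": 0,"dz": -0.2,"rx": 0,"ry": 0,"rz": 0,"fingers": 255},
])

```text
time_s: 12.93
tcp_pos: [0.5384, 0.2713, 0.2206]
orientation: [[0.228, 0.973, -0.02], [0.97, -0.229, -0.079], [-0.082, -0.002, -0.997]]
force: [0.7, -0.4, -7.0]
grip_width: 0.0131
```

```bash
python3 look.py 7
```

```text
[0.5385 0.2713 0.2209] [-0.21 -0.17 -6.15] [ 0.14 -0.06 -0.03]
[[ 0.228  0.973 -0.02 ]
 [ 0.97  -0.229 -0.079]
 [-0.081 -0.001 -0.997]]
```

View pics/Z7.png

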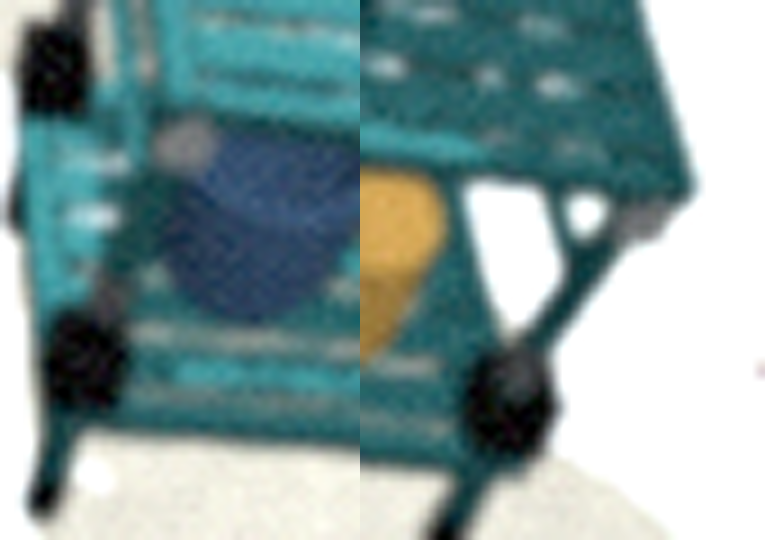

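View pics/M7.png

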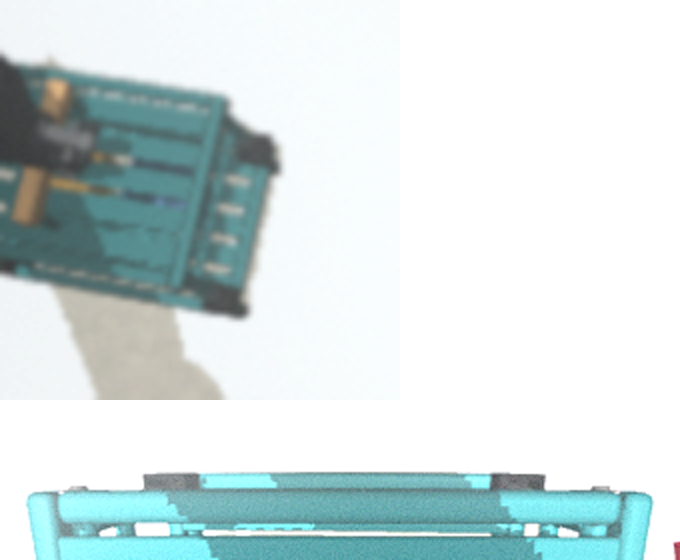

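```bash
cat > k6.py <<'E'
from h import *
from k import box,C,ax,ay
s=load('scene7')
im=cv2.imread('pics/scene7.png')
f=12
def ov(x0,y0,sg,cupc):
    b=np.array(cupc)-box(s,sg,-1); 
    g=cv2.resize(np.clip(im[y0:y0+40,x0:x0+30]*2.6,0,255).astype(np.uint8),None,fx=f,fy=f,interpolation=cv2.INTER_CUBIC)
    for hw,col in((.008,(0,0,255)),(.0105,(0,255,255))):
        P=[C+ax*(sg*.085+i*hw)+ay*(-.057+j*hw)+[0,0,.082] for i,j in((-1,-1),(1,-1),(1,1),(-1,1))]
        p=((proj(s,P)+b-[x0,y0]+.5)*f).astype(int); cv2.polylines(g,[p],True,col,1)
    return g,b
Z=lambda x,y:(350+x/9,175+y/9) if x<360 else (410+(x-360)/9,175+y/9)
a,b1=ov(346,190,-1,Z(87,360)); c,b2=ov(412,190,1,Z(507,406)); print(b1,b2)
cv2.imwrite('pics/ov.png',np.hstack([a,c]))
E
python3 k6.py|tail -1
```

```text
[1.8943964  1.49840182] [1.30931107 1.62857333]
```

View pics/ov.png

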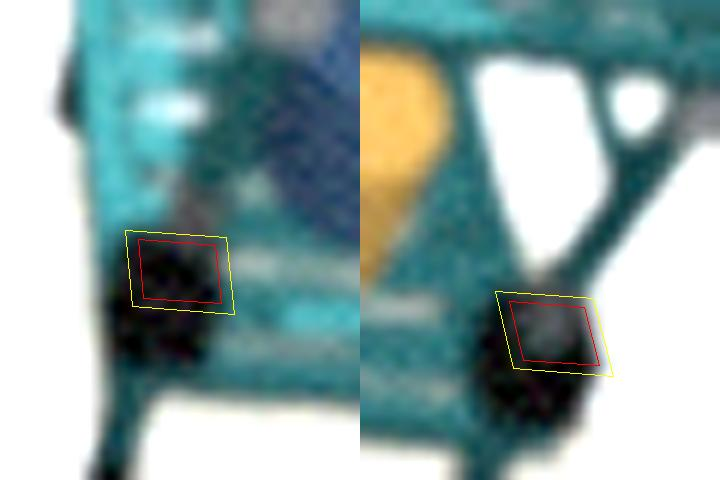

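The foot sits inside the projected mouth outline. Continuing down gently.

Call:
step_arm([
  {"dx": 0,"dy": 0,"dz": -0.1,"rx": 0,"ry": 0,"rz": 0,"fingers": 255},
  {"dx": 0,"dy": 0,"dz": -0.2,"rx": 0,"ry": 0,"rz": 0,"fingers": 255},
  {"dx": 0,"dy": 0,"dz": -0.2,"rx": 0,"ry": 0,"rz": 0,"fingers": 255},
])

```text
time_s: 13.33
tcp_pos: [0.5387, 0.2712, 0.2191]
orientation: [[0.228, 0.973, -0.02], [0.97, -0.229, -0.079], [-0.081, -0.001, -0.997]]
force: [0.1, -1.2, -4.6]
grip_width: 0.0136
```

Call:
step_arm([
  {"dx": 0,"dy": 0,"dz": -0.1,"rx": 0,"ry": 0,"rz": 0,"fingers": 255},
  {"dx": 0,"dy": 0,"dz": -0.2,"rx": 0,"ry": 0,"rz": 0,"fingers": 255},
  {"dx": 0,"dy": 0,"dz": -0.2,"rx": 0,"ry": 0,"rz": 0,"fingers": 255},
])

```text
time_s: 13.58
tcp_pos: [0.539, 0.2713, 0.218]
orientation: [[0.228, 0.973, -0.018], [0.97, -0.229, -0.078], [-0.08, -0.0, -0.997]]
force: [-2.0, -1.2, 1.3]
grip_width: 0.0132
```

```bash
python3 look.py 8; sed -i "s/scene7/'+__import__('sys').argv[1]+'/g; s/C+ax/C+ax/; s/-\[x0,y0\]+.5/-[x0,y0]/" k6.py; python3 k6.py scene8 | tail -1
```

```text
[0.539  0.2716 0.2179] [-1.33 -0.48  1.89] [0.19 0.25 0.01]
[[ 0.228  0.973 -0.018]
 [ 0.97  -0.229 -0.078]
 [-0.08   0.    -0.997]]
[1.8943964  1.49840182] [1.30931107 1.62857333]
```

View pics/ov.png

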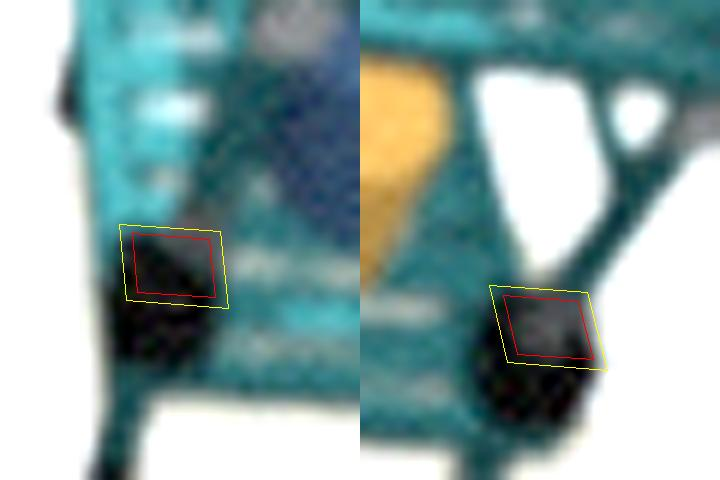

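View pics/Z8.png

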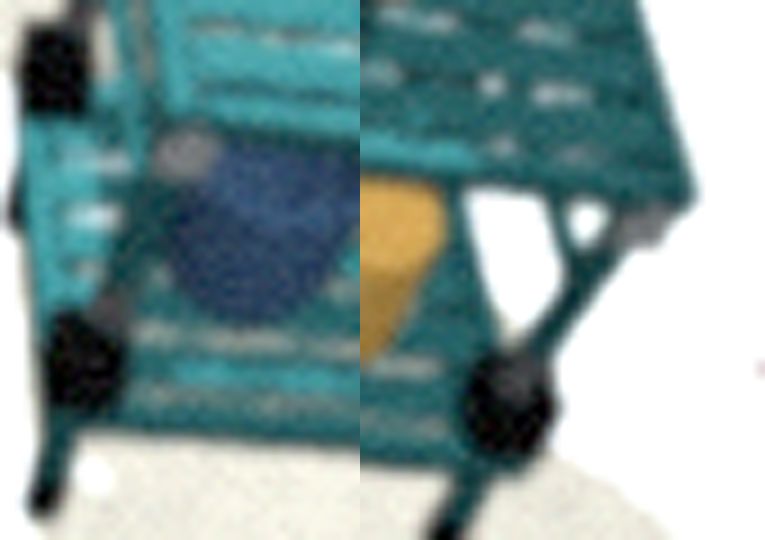

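View pics/M8.png

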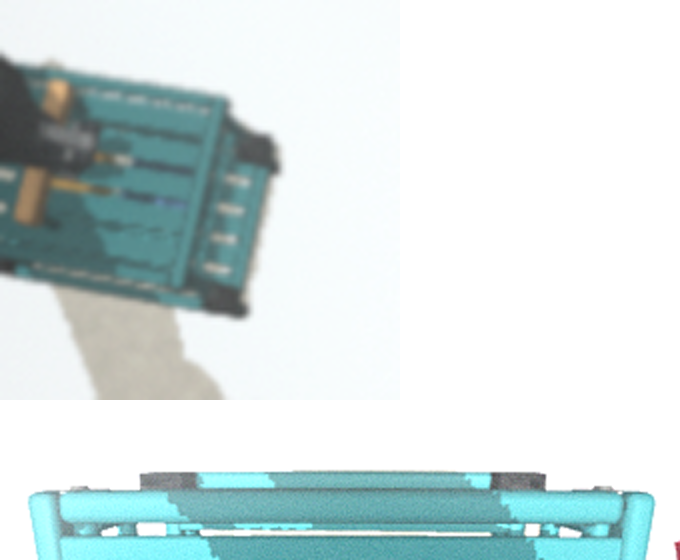

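```bash
cat > avg.py <<'E'
from h import *
F=[];M=[]
for i in range(8):
    ctrl.camera('wrist'); s=ctrl.state(); F.append(s['force']);M.append(s['moment'])
print('F',np.mean(F,0).round(2),'M',np.mean(M,0).round(3),'sd',np.std(F,0).round(2),np.std(M,0).round(3)); print(s['tcp_pos'].round(4),s['orientation'][2].round(3),s['time_s'])
E
python3 avg.py
```

```text
F [-1.17 -1.21  2.94] M [0.325 0.159 0.024] sd [0.33 0.41 0.55] [0.071 0.052 0.026]
[0.5389 0.2718 0.2173] [-0.08  -0.    -0.997] 14.1333
```

Call:
step_arm([
  {"dx": 0,"dy": 0,"dz": 0.3,"rx": 0,"ry": 0,"rz": 0,"fingers": 255},
  {"dx": 0,"dy": 0,"dz": 0.5,"rx": 0,"ry": 0,"rz": 0,"fingers": 255},
  {"dx": 0,"dy": 0,"dz": 0.5,"rx": 0,"ry": 0,"rz": 0,"fingers": 255},
])

```text
time_s: 14.38
tcp_pos: [0.5376, 0.2707, 0.2205]
orientation: [[0.228, 0.974, -0.023], [0.97, -0.229, -0.081], [-0.084, -0.004, -0.996]]
force: [0.4, -0.3, -5.7]
grip_width: 0.0134
```

```bash
python3 avg.py
```

```text
F [ 0.13  0.08 -6.17] M [ 0.21  -0.05  -0.002] sd [0.32 0.24 0.4 ] [0.036 0.034 0.019]
[0.5384 0.2712 0.2216] [-0.082 -0.002 -0.997] 14.7833
```

```bash
python3 - <<'E'
from h import *
c=load('wrist8');S=c['s'];R=np.array(S['orientation']);T=np.array(S['tcp_pos'])
g=c['pixels'].astype(int)
# find dark grey cup pixels near rows 112-125
sub=g[110:126,140:390]; m=((sub.max(2)<75)&(sub.max(2)-sub.min(2)<14)).astype(np.uint8)
n,l,st,ce=cv2.connectedComponentsWithStats(m)
for k in range(1,n):
    if st[k,4]>25: print(st[k]+[140,110,0,0,0])
a=np.deg2rad(76.8);ax=np.array([np.cos(a),np.sin(a),0]);ay=np.array([-ax[1],ax[0],0])
for nm,u in(('Lout',160),('Lin',187.5),('Rin',335.5),('Rout',362.5)):
    P=plane(c,u,116.5,.082); print(nm,((P-T)@ax).round(4),((P-T)@ay).round(4),P.round(4))
cv2.imwrite('pics/w8c.png',cv2.resize(np.clip(c['pixels'][100:135,140:390,::-1]*1.8,0,255).astype(np.uint8),None,fx=3.2,fy=5,interpolation=cv2.INTER_CUBIC))
E
```

```text
[180 117   8   7  38]
[335 116  28   9 188]
Lout -0.1044 0.068 [0.4489 0.1854 0.082 ]
Lin -0.0773 0.0679 [0.4552 0.2118 0.082 ]
Rin 0.06 0.0683 [0.4862 0.3455 0.082 ]
Rout 0.0841 0.0686 [0.4914 0.369  0.082 ]
```

View pics/w8c.png

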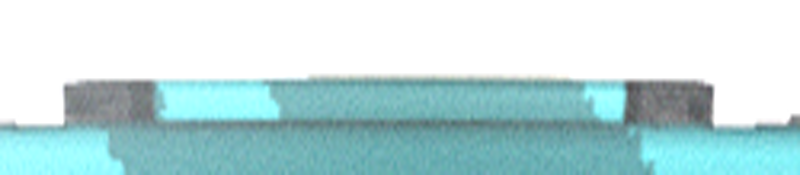

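Contact looks to be the +x feet on the rim. Making small probing shifts, along the tier's x first.

Call:
step_arm([
  {"dx": 0.05,"dy": 0.2,"dz": 0,"rx": 0,"ry": 0,"rz": 0,"fingers": 255},
  {"dx": 0.05,"dy": 0.2,"dz": -0.15,"rx": 0,"ry": 0,"rz": 0,"fingers": 255},
  {"dx": 0.05,"dy": 0.2,"dz": -0.3,"rx": 0,"ry": 0,"rz": 0,"fingers": 255},
  {"dx": 0.05,"dy": 0.2,"dz": -0.4,"rx": 0,"ry": 0,"rz": 0,"fingers": 255},
  {"dx": 0.05,"dy": 0.2,"dz": -0.4,"rx": 0,"ry": 0,"rz": 0,"fingers": 255},
])

```text
time_s: 15.2
tcp_pos: [0.5392, 0.2734, 0.2183]
orientation: [[0.228, 0.973, -0.019], [0.97, -0.229, -0.078], [-0.081, -0.001, -0.997]]
force: [-0.7, -0.2, -3.0]
grip_width: 0.0132
```

Call:
step_arm([
  {"dx": 0,"dy": 0,"dz": 0.3,"rx": 0,"ry": 0,"rz": 0,"fingers": 255},
  {"dx": -0.1,"dy": -0.4,"dz": 0.4,"rx": 0,"ry": 0,"rz": 0,"fingers": 255},
  {"dx": -0.1,"dy": -0.4,"dz": 0.2,"rx": 0,"ry": 0,"rz": 0,"fingers": 255},
  {"dx": -0.1,"dy": -0.4,"dz": 0.1,"rx": 0,"ry": 0,"rz": 0,"fingers": 255},
  {"dx": -0.1,"dy": -0.4,"dz": 0,"rx": 0,"ry": 0,"rz": 0,"fingers": 255},
  {"dx": -0.1,"dy": -0.4,"dz": 0,"rx": 0,"ry": 0,"rz": 0,"fingers": 255},
])

```text
time_s: 15.7
tcp_pos: [0.5386, 0.2685, 0.219]
orientation: [[0.229, 0.973, -0.019], [0.97, -0.23, -0.079], [-0.082, -0.0, -0.997]]
force: [-1.4, -3.0, 1.7]
grip_width: 0.0135
```

Call:
step_arm([
  {"dx": 0,"dy": 0,"dz": 0.3,"rx": 0,"ry": 0,"rz": 0,"fingers": 255},
  {"dx": 0.2,"dy": 0.8,"dz": 0.4,"rx": 0,"ry": 0,"rz": 0,"fingers": 255},
  {"dx": 0.2,"dy": 0.8,"dz": 0.2,"rx": 0,"ry": 0,"rz": 0,"fingers": 255},
  {"dx": 0.2,"dy": 0.8,"dz": 0.1,"rx": 0,"ry": 0,"rz": 0,"fingers": 255},
  {"dx": 0.2,"dy": 0.8,"dz": 0,"rx": 0,"ry": 0,"rz": 0,"fingers": 255},
  {"dx": 0.2,"dy": 0.8,"dz": 0,"rx": 0,"ry": 0,"rz": 0,"fingers": 255},
])

```text
time_s: 16.2
tcp_pos: [0.5403, 0.2788, 0.2186]
orientation: [[0.227, 0.974, -0.018], [0.971, -0.228, -0.076], [-0.078, -0.001, -0.997]]
force: [-1.3, 1.9, -0.4]
grip_width: 0.0132
```

```bash
python3 avg.py; python3 look.py 9;python3 k6.py scene9 | tail -1
```

```text
F [-0.85  1.82  0.65] M [1.117 0.051 0.04 ] sd [0.68 0.55 0.9 ] [0.097 0.022 0.034]
[0.5402 0.2781 0.2183] [-0.08  -0.001 -0.997] 16.6
[0.5402 0.2779 0.2181] [-0.74  1.65  1.36] [1.38 0.04 0.11]
[[ 0.228  0.974 -0.019]
 [ 0.97  -0.229 -0.078]
 [-0.08  -0.001 -0.997]]
[1.8943964  1.49840182] [1.30931107 1.62857333]
```

View pics/ov.png

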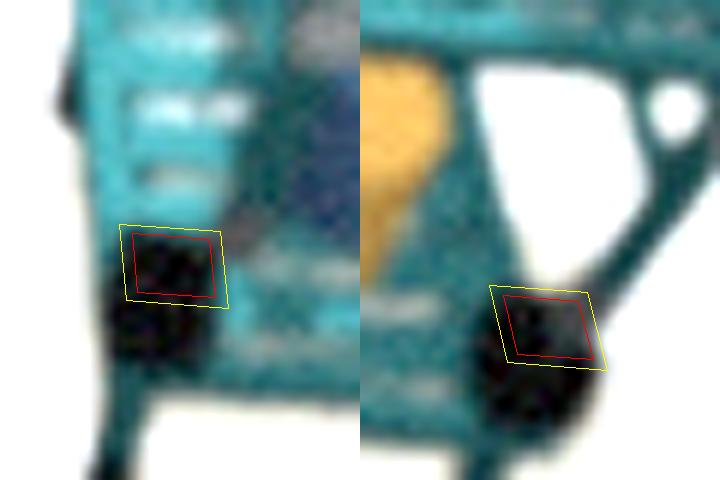

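View pics/L9.png

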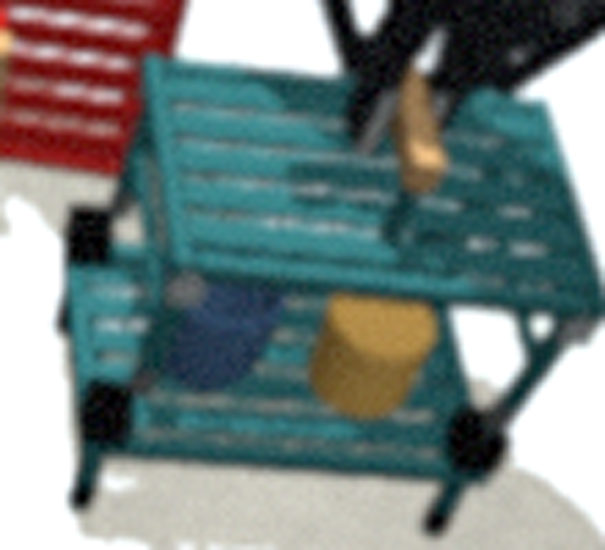

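Call:
step_arm([
  {"dx": 0,"dy": 0,"dz": 0.4,"rx": 0,"ry": 0,"rz": 0,"fingers": 255},
  {"dx": 0,"dy": 0,"dz": 0.8,"rx": 0,"ry": 0,"rz": 0,"fingers": 255},
  {"dx": 0.15,"dy": -0.6,"dz": 0.8,"rx": 0,"ry": 0,"rz": 0,"fingers": 255},
  {"dx": 0.15,"dy": -0.6,"dz": 0.5,"rx": 0,"ry": 0,"rz": 0,"fingers": 255},
  {"dx": 0.15,"dy": -0.6,"dz": 0.2,"rx": 0,"ry": 0,"rz": 0,"fingers": 255},
  {"dx": 0.15,"dy": -0.6,"dz": 0,"rx": 0,"ry": 0,"rz": 0,"fingers": 255},
  {"dx": 0.15,"dy": -0.6,"dz": -0.1,"rx": 0,"ry": 0,"rz": 0,"fingers": 255},
  {"dx": 0.15,"dy": -0.6,"dz": -0.1,"rx": 0,"ry": 0,"rz": 0,"fingers": 255},
])

```text
time_s: 17.42
tcp_pos: [0.5424, 0.2681, 0.2192]
orientation: [[0.231, 0.973, -0.019], [0.969, -0.231, -0.083], [-0.085, 0.001, -0.996]]
force: [-2.9, -5.6, 8.5]
grip_width: 0.0133
```

```bash
python3 avg.py
```

```text
F [-2.69 -5.53  7.5 ] M [-0.972  0.608 -0.006] sd [0.39 0.42 0.41] [0.023 0.024 0.017]
[0.5424 0.2682 0.2193] [-0.085  0.001 -0.996] 17.8167
```

```bash
python3 look.py 10;python3 k6.py scene10 | tail -1; python3 - <<'E'
import cv2,numpy as np
t=cv2.imread('pics/top10.png');cv2.imwrite('pics/z3.png',cv2.resize(np.clip(t[160:240,120:190]*2.2,0,255).astype(np.uint8),None,fx=8,fy=8,interpolation=cv2.INTER_CUBIC)[:600])
E
```

```text
[0.5424 0.2682 0.2193] [-1.83 -5.56  7.88] [-0.97  0.65 -0.03]
[[ 0.231  0.973 -0.019]
 [ 0.969 -0.231 -0.083]
 [-0.085  0.001 -0.996]]
[1.8943964  1.49840182] [1.30931107 1.62857333]
```

View pics/ov.png

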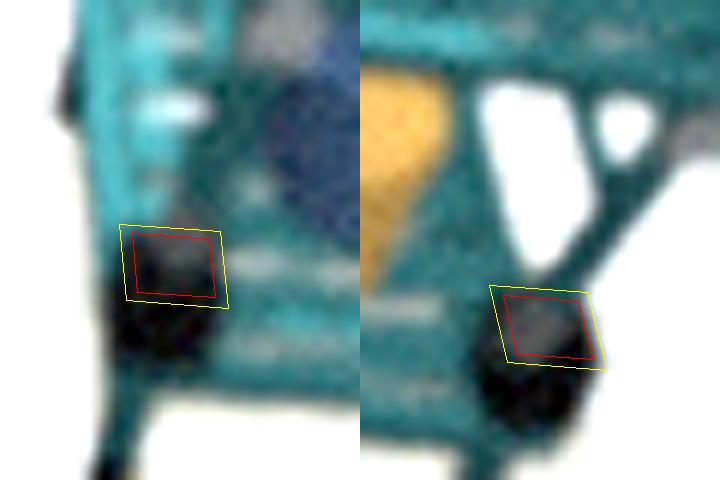

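View pics/z3.png

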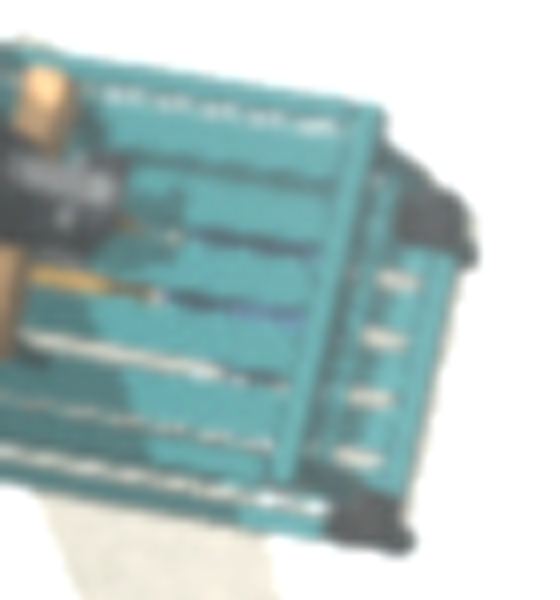

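View pics/wrist10.png

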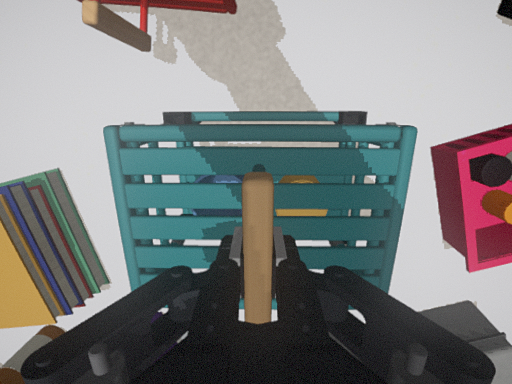

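```bash
python3 - <<'E'
from h import *
c=load('wrist10'); i=c['pixels'].astype(int);k,d=K(c);M=np.array(c['mount']);print(M.round(3).tolist())
def tr(u,v,z):
    p=cv2.undistortPoints(np.array([[[u,v]]],float),k,d)[0,0];o=M[:3,3];dd=M[:3,:3]@np.array([p[0],p[1],1.]);return o+dd*(z-o[2])/dd[2]
br=(i[...,0]-i[...,2])
for v in(180,190,200,210,220,230):
    r=br[v,225:300].astype(float); h=r.max()/2; x=np.where(r>h)[0]; a,b=x[0],x[-1]
    L=225+a-(r[a]-h)/(r[a]-r[a-1]); Rr=225+b+(r[b]-h)/(r[b]-r[b+1])
    ws=[tr(Rr,v,z)[0]-tr(L,v,z)[0] for z in(-.02,0.)]
    z=np.interp(.014,ws,[-.02,0.]) ; print(v,L.round(1),Rr.round(1),'bar top z_tool',round(np.interp(.014,ws[::1],[-.02,0.]),4) if ws[0]<ws[1] else None,np.round(ws,4))
# deck long edge widths by teal mask at rows
te=(i[...,1]-i[...,0])
for v in(131,145,165,200,230):
    r=te[v].astype(float); x=np.where(r[95:430]>25)[0]+95; a,b=x[0],x[-1]
    ws=[tr(b+.5,v,z)[0]-tr(a-.5,v,z)[0] for z in(.03,.06)]; print(v,a,b,'deck top z for 190mm',round(np.interp(.190,ws,[.03,.06]),4),np.round(ws,4), 'centre',round((tr(b,v,.045)[0]+tr(a,v,.045)[0])/2,4))
E
```

```text
[[1.0, 0.0, -0.0, 0.0], [-0.0, 0.954, 0.301, -0.077], [0.0, -0.301, 0.954, -0.117], [0.0, 0.0, 0.0, 1.0]]Traceback (most recent call last):
  File "<stdin>", line 8, in <module>
IndexError: index 75 is out of bounds for axis 0 with size 75
```

```bash
python3 - <<'E'
from h import *
c=load('wrist10'); i=c['pixels'].astype(int);k,d=K(c);M=np.array(c['mount'])
def tr(u,v,z):
    p=cv2.undistortPoints(np.array([[[u,v]]],float),k,d)[0,0];o=M[:3,3];dd=M[:3,:3]@np.array([p[0],p[1],1.]);return o+dd*(z-o[2])/dd[2]
br=(i[...,0]-i[...,2])
for v in(180,190,200,210,220,230):
    r=br[v-2:v+3,225:300].mean(0); pk=np.median(r[28:40]); x=np.where(r[10:62]>pk/2)[0]+10; a,b=x[0]+225-.5,x[-1]+225+.5
    print(v,a,b,[round(tr(b,v,z)[0]-tr(a,v,z)[0],4) for z in(-.02,-.01,-.005,0.)])
te=(i[...,1]-i[...,0])
for v in(131,145,165,200,230):
    x=np.where(te[v,95:430]>25)[0]+95; a,b=x[0],x[-1]
    print(v,a,b,[round(tr(b+.5,v,z)[0]-tr(a-.5,v,z)[0],4) for z in(.03,.04,.05,.06)],'centre',round((tr(b,v,.045)[0]+tr(a,v,.045)[0])/2,4))
E
```

```text
180 242.5 286.5 [np.float64(0.0167), np.float64(0.0184), np.float64(0.0193), np.float64(0.0201)]
190 241.5 273.5 [np.float64(0.0123), np.float64(0.0135), np.float64(0.0142), np.float64(0.0148)]
200 241.5 272.5 [np.float64(0.012), np.float64(0.0133), np.float64(0.0139), np.float64(0.0145)]
210 241.5 286.5 [np.float64(0.0177), np.float64(0.0195), np.float64(0.0204), np.float64(0.0213)]
220 242.5 272.5 [np.float64(0.0119), np.float64(0.0132), np.float64(0.0138), np.float64(0.0144)]
230 242.5 272.5 [np.float64(0.0121), np.float64(0.0133), np.float64(0.014), np.float64(0.0146)]
131 104 416 [np.float64(0.173), np.float64(0.1847), np.float64(0.1964), np.float64(0.2082)] centre 0.0015
145 106 414 [np.float64(0.1733), np.float64(0.185), np.float64(0.1968), np.float64(0.2085)] centre 0.0016
165 109 410 [np.float64(0.173), np.float64(0.1847), np.float64(0.1965), np.float64(0.2082)] centre 0.0013
200 115 404 [np.float64(0.1729), np.float64(0.1847), np.float64(0.1964), np.float64(0.2081)] centre 0.0013
230 120 398 [np.float64(0.1727), np.float64(0.1844), np.float64(0.1961), np.float64(0.2078)] centre 0.001
```

The moments fit contact at the +x feet only, on the rim, with the moment reference at the flange. So the feet need a finer lateral search, with clear lifts between probes.

Call:
step_arm([
  {"dx": 0,"dy": 0,"dz": 0.4,"rx": 0,"ry": 0,"rz": 0,"fingers": 255},
  {"dx": -0.1,"dy": 0.1,"dz": 0.8,"rx": 0,"ry": 0,"rz": 0,"fingers": 255},
  {"dx": -0.45,"dy": 0.25,"dz": 0.8,"rx": 0,"ry": 0,"rz": 0,"fingers": 255},
  {"dx": -0.45,"dy": 0.25,"dz": 0.5,"rx": 0,"ry": 0,"rz": 0,"fingers": 255},
  {"dx": -0.45,"dy": 0.25,"dz": 0.2,"rx": 0,"ry": 0,"rz": 0,"fingers": 255},
  {"dx": -0.45,"dy": 0.25,"dz": 0,"rx": 0,"ry": 0,"rz": 0,"fingers": 255},
  {"dx": -0.45,"dy": 0.25,"dz": 0,"rx": 0,"ry": 0,"rz": 0,"fingers": 255},
])

```text
time_s: 18.55
tcp_pos: [0.5372, 0.2744, 0.2169]
orientation: [[0.227, 0.974, -0.019], [0.971, -0.228, -0.078], [-0.08, -0.001, -0.997]]
force: [-0.4, 0.3, -3.6]
grip_width: 0.0131
```

Call:
step_arm([
  {"dx": 0,"dy": 0,"dz": 0.4,"rx": 0,"ry": 0,"rz": 0,"fingers": 255},
  {"dx": 0.1,"dy": 0,"dz": 0.8,"rx": 0,"ry": 0,"rz": 0,"fingers": 255},
  {"dx": 0.2,"dy": -0.05,"dz": 0.8,"rx": 0,"ry": 0,"rz": 0,"fingers": 255},
  {"dx": 0.2,"dy": -0.05,"dz": 0.5,"rx": 0,"ry": 0,"rz": 0,"fingers": 255},
  {"dx": 0.2,"dy": -0.05,"dz": 0.2,"rx": 0,"ry": 0,"rz": 0,"fingers": 255},
  {"dx": 0.2,"dy": -0.05,"dz": 0,"rx": 0,"ry": 0,"rz": 0,"fingers": 255},
  {"dx": 0.2,"dy": -0.05,"dz": 0,"rx": 0,"ry": 0,"rz": 0,"fingers": 255},
])

```text
time_s: 19.13
tcp_pos: [0.5395, 0.2724, 0.2181]
orientation: [[0.229, 0.973, -0.019], [0.97, -0.23, -0.079], [-0.082, -0.0, -0.997]]
force: [-1.6, -2.0, 2.9]
grip_width: 0.0134
```

Call:
step_arm([
  {"dx": 0,"dy": 0,"dz": 0.4,"rx": 0,"ry": 0,"rz": 0,"fingers": 255},
  {"dx": 0.1,"dy": 0,"dz": 0.8,"rx": 0,"ry": 0,"rz": 0,"fingers": 255},
  {"dx": 0.2,"dy": -0.05,"dz": 0.8,"rx": 0,"ry": 0,"rz": 0,"fingers": 255},
  {"dx": 0.2,"dy": -0.05,"dz": 0.5,"rx": 0,"ry": 0,"rz": 0,"fingers": 255},
  {"dx": 0.2,"dy": -0.05,"dz": 0.2,"rx": 0,"ry": 0,"rz": 0,"fingers": 255},
  {"dx": 0.2,"dy": -0.05,"dz": 0,"rx": 0,"ry": 0,"rz": 0,"fingers": 255},
  {"dx": 0.2,"dy": -0.05,"dz": 0,"rx": 0,"ry": 0,"rz": 0,"fingers": 255},
])

```text
time_s: 19.72
tcp_pos: [0.5416, 0.2722, 0.2184]
orientation: [[0.229, 0.973, -0.019], [0.97, -0.23, -0.079], [-0.081, 0.0, -0.997]]
force: [-1.5, -2.5, 4.5]
grip_width: 0.0135
```

Better towards the robot: less force and deeper. Continuing that way.

Call:
step_arm([
  {"dx": 0,"dy": 0,"dz": 0.4,"rx": 0,"ry": 0,"rz": 0,"fingers": 255},
  {"dx": -0.3,"dy": 0.1,"dz": 0.8,"rx": 0,"ry": 0,"rz": 0,"fingers": 255},
  {"dx": -0.6,"dy": 0.15,"dz": 0.8,"rx": 0,"ry": 0,"rz": 0,"fingers": 255},
  {"dx": -0.6,"dy": 0.15,"dz": 0.5,"rx": 0,"ry": 0,"rz": 0,"fingers": 255},
  {"dx": -0.6,"dy": 0.15,"dz": 0.2,"rx": 0,"ry": 0,"rz": 0,"fingers": 255},
  {"dx": -0.6,"dy": 0.15,"dz": 0,"rx": 0,"ry": 0,"rz": 0,"fingers": 255},
  {"dx": -0.6,"dy": 0.15,"dz": -0.1,"rx": 0,"ry": 0,"rz": 0,"fingers": 255},
  {"dx": -0.6,"dy": 0.15,"dz": -0.1,"rx": 0,"ry": 0,"rz": 0,"fingers": 255},
])

```text
time_s: 20.38
tcp_pos: [0.535, 0.2739, 0.218]
orientation: [[0.228, 0.973, -0.02], [0.97, -0.229, -0.079], [-0.081, -0.001, -0.997]]
force: [-3.7, -3.0, 8.1]
grip_width: 0.0134
```

```bash
python3 avg.py; python3 look.py 11;python3 k6.py scene11 | tail -1
```

```text
F [-4.31 -2.6   7.28] M [-0.147  0.971  0.106] sd [0.37 0.28 0.6 ] [0.035 0.031 0.019]
[0.5349 0.2739 0.2181] [-0.081 -0.001 -0.997] 20.7833
[0.5349 0.2739 0.2181] [-4.29 -1.85  7.54] [-0.17  0.91  0.04]
[[ 0.228  0.973 -0.02 ]
 [ 0.97  -0.229 -0.079]
 [-0.081 -0.001 -0.997]]
[1.8943964  1.49840182] [1.30931107 1.62857333]
```

View pics/ov.png

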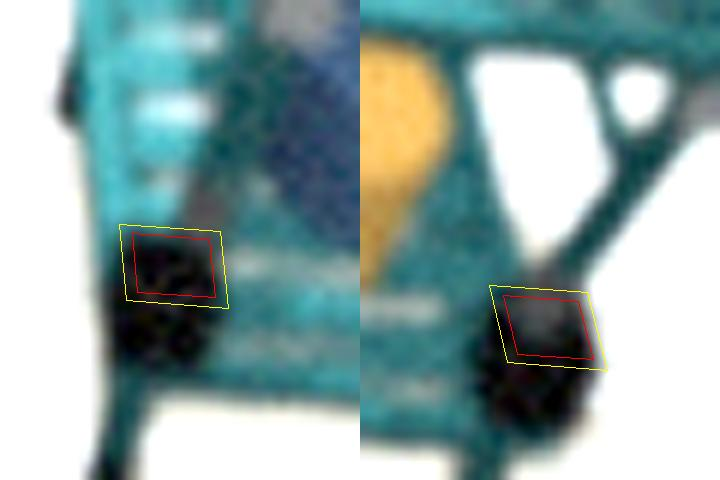

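View pics/L11.png

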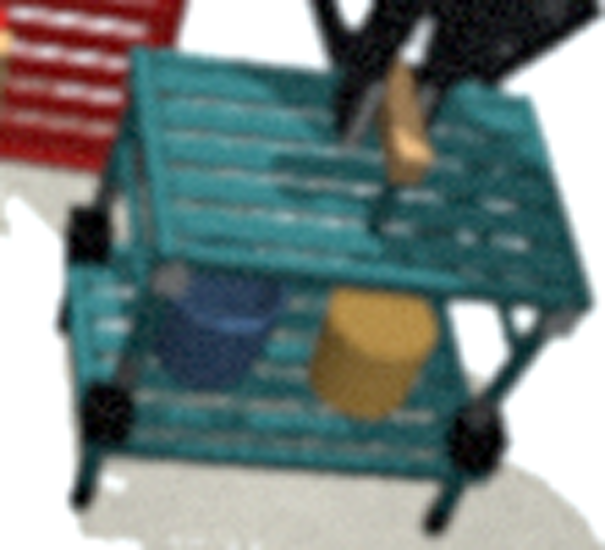

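Call:
step_arm([
  {"dx": 0,"dy": 0,"dz": 0.5,"rx": 0,"ry": 0,"rz": 0,"fingers": 255},
  {"dx": 0.1,"dy": 0,"dz": 0.9,"rx": 0,"ry": 0,"rz": 0,"fingers": 255},
  {"dx": 0.2,"dy": -0.05,"dz": 0.9,"rx": 0,"ry": 0,"rz": 0,"fingers": 255},
  {"dx": 0.2,"dy": -0.05,"dz": 0.6,"rx": 0,"ry": 0,"rz": 0,"fingers": 255},
  {"dx": 0.2,"dy": -0.05,"dz": 0.3,"rx": 0,"ry": 0,"rz": 0,"fingers": 255},
  {"dx": 0.2,"dy": -0.05,"dz": 0.1,"rx": 0,"ry": 0,"rz": 0,"fingers": 255},
  {"dx": 0.2,"dy": -0.05,"dz": 0,"rx": 0,"ry": 0,"rz": 0,"fingers": 255},
  {"dx": 0.2,"dy": -0.05,"dz": 0,"rx": 0,"ry": 0,"rz": 0,"fingers": 255},
])

```text
time_s: 21.6
tcp_pos: [0.5376, 0.2729, 0.2178]
orientation: [[0.229, 0.973, -0.019], [0.97, -0.23, -0.079], [-0.081, -0.0, -0.997]]
force: [-2.5, -3.1, 6.5]
grip_width: 0.0132
```

```bash
python3 avg.py
```

```text
F [-2.87 -3.19  5.81] M [-0.322  0.562  0.044] sd [0.43 0.81 0.51] [0.033 0.034 0.031]
[0.5375 0.2729 0.2178] [-0.081  0.    -0.997] 22.0
```

Call:
step_arm([
  {"dx": 0,"dy": 0,"dz": 0.5,"rx": 0,"ry": 0,"rz": 0,"fingers": 255},
  {"dx": 0,"dy": 0.1,"dz": 0.9,"rx": 0,"ry": 0,"rz": 0,"fingers": 255},
  {"dx": 0,"dy": 0.25,"dz": 0.9,"rx": 0,"ry": 0,"rz": 0,"fingers": 255},
  {"dx": 0,"dy": 0.25,"dz": 0.6,"rx": 0,"ry": 0,"rz": 0,"fingers": 255},
  {"dx": 0,"dy": 0.25,"dz": 0.3,"rx": 0,"ry": 0,"rz": 0,"fingers": 255},
  {"dx": 0,"dy": 0.25,"dz": 0.1,"rx": 0,"ry": 0,"rz": 0,"fingers": 255},
  {"dx": 0,"dy": 0.25,"dz": 0,"rx": 0,"ry": 0,"rz": 0,"fingers": 255},
  {"dx": 0,"dy": 0.25,"dz": 0,"rx": 0,"ry": 0,"rz": 0,"fingers": 255},
])

```text
time_s: 22.67
tcp_pos: [0.5367, 0.2762, 0.215]
orientation: [[0.228, 0.973, -0.021], [0.97, -0.229, -0.079], [-0.082, -0.003, -0.997]]
force: [-0.7, -0.0, -7.0]
grip_width: 0.0132
```

```bash
python3 avg.py
```

```text
F [-0.06  0.07 -6.2 ] M [ 0.203 -0.052  0.005] sd [0.66 0.42 0.54] [0.035 0.017 0.024]
[0.5371 0.2763 0.2161] [-0.081 -0.001 -0.997] 23.0667
```

The +x feet are in, with no contact at 0.2155. Going on down gently.

Call:
step_arm([
  {"dx": 0,"dy": 0,"dz": -0.1,"rx": 0,"ry": 0,"rz": 0,"fingers": 255},
  {"dx": 0,"dy": 0,"dz": -0.2,"rx": 0,"ry": 0,"rz": 0,"fingers": 255},
  {"dx": 0,"dy": 0,"dz": -0.3,"rx": 0,"ry": 0,"rz": 0,"fingers": 255},
  {"dx": 0,"dy": 0,"dz": -0.3,"rx": 0,"ry": 0,"rz": 0,"fingers": 255},
])

```text
time_s: 23.4
tcp_pos: [0.5368, 0.2763, 0.2126]
orientation: [[0.228, 0.973, -0.021], [0.97, -0.229, -0.079], [-0.082, -0.002, -0.997]]
force: [0.4, 0.9, -5.8]
grip_width: 0.0133
```

Call:
step_arm([
  {"dx": 0,"dy": 0,"dz": -0.1,"rx": 0,"ry": 0,"rz": 0,"fingers": 255},
  {"dx": 0,"dy": 0,"dz": -0.2,"rx": 0,"ry": 0,"rz": 0,"fingers": 255},
  {"dx": 0,"dy": 0,"dz": -0.3,"rx": 0,"ry": 0,"rz": 0,"fingers": 255},
  {"dx": 0,"dy": 0,"dz": -0.3,"rx": 0,"ry": 0,"rz": 0,"fingers": 255},
])

```text
time_s: 23.73
tcp_pos: [0.5369, 0.2763, 0.2096]
orientation: [[0.228, 0.973, -0.02], [0.97, -0.229, -0.079], [-0.082, -0.002, -0.997]]
force: [-0.7, 0.7, -7.5]
grip_width: 0.013
```

```bash
python3 avg.py; python3 look.py 12;python3 k6.py scene12 | tail -1
```

```text
F [ 0.58 -0.07 -6.23] M [ 0.223 -0.042 -0.007] sd [0.42 0.29 0.4 ] [0.043 0.021 0.018]
[0.537  0.2764 0.21  ] [-0.081 -0.001 -0.997] 24.1333
[0.537  0.2763 0.2099] [-0.39  0.08 -6.04] [ 0.19 -0.04  0.02]
[[ 0.228  0.973 -0.02 ]
 [ 0.97  -0.229 -0.079]
 [-0.081 -0.001 -0.997]]
[1.8943964  1.49840182] [1.30931107 1.62857333]
```

View pics/ov.png

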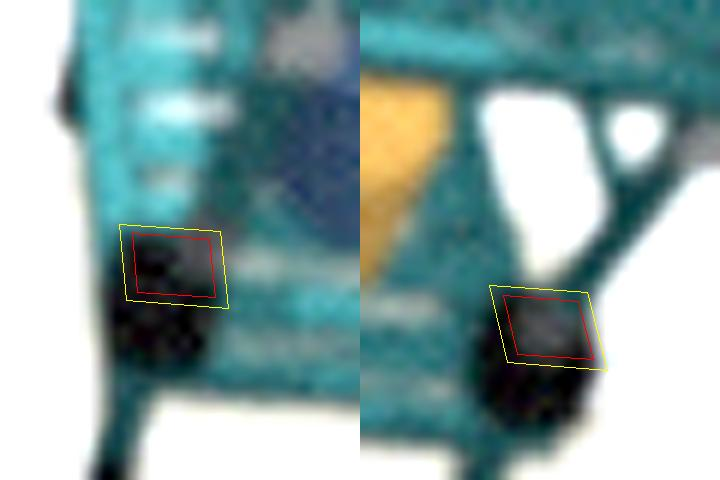

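View pics/L12.png

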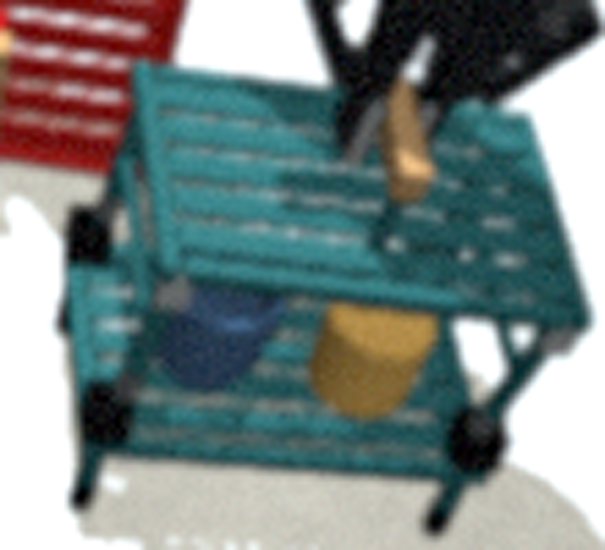

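+x end is hooked about 9 mm deep. The -x feet stand about 6 mm too far to +x of their cups. I'll lower 2 mm more, then draw the tier towards -x so the +x leg pair swings.

Call:
step_arm([
  {"dx": 0,"dy": 0,"dz": -0.1,"rx": 0,"ry": 0,"rz": 0,"fingers": 255},
  {"dx": 0,"dy": 0,"dz": -0.2,"rx": 0,"ry": 0,"rz": 0,"fingers": 255},
  {"dx": -0.02,"dy": -0.1,"dz": -0.2,"rx": 0,"ry": 0,"rz": 0,"fingers": 255},
  {"dx": -0.05,"dy": -0.2,"dz": -0.2,"rx": 0,"ry": 0,"rz": 0,"fingers": 255},
  {"dx": -0.07,"dy": -0.3,"dz": -0.2,"rx": 0,"ry": 0,"rz": 0,"fingers": 255},
  {"dx": -0.09,"dy": -0.4,"dz": -0.2,"rx": 0,"ry": 0,"rz": 0,"fingers": 255},
  {"dx": -0.12,"dy": -0.5,"dz": -0.2,"rx": 0,"ry": 0,"rz": 0,"fingers": 255},
  {"dx": -0.14,"dy": -0.6,"dz": -0.2,"rx": 0,"ry": 0,"rz": 0,"fingers": 255},
  {"dx": -0.14,"dy": -0.6,"dz": -0.2,"rx": 0,"ry": 0,"rz": 0,"fingers": 255},
])

```text
time_s: 25.03
tcp_pos: [0.5365, 0.2733, 0.2092]
orientation: [[0.227, 0.974, -0.016], [0.971, -0.227, -0.073], [-0.075, 0.001, -0.997]]
force: [-0.1, 6.9, -0.9]
grip_width: 0.013
```

```bash
python3 avg.py; python3 look.py 13;python3 k6.py scene13 | tail -1
```

```text
F [ 1.02  5.43 -0.12] M [ 1.278 -0.121 -0.053] sd [0.53 0.74 0.61] [0.034 0.032 0.02 ]
[0.5364 0.2731 0.2091] [-0.075  0.001 -0.997] 25.4333
[0.5364 0.273  0.2091] [ 0.65  4.97 -0.  ] [ 1.3  -0.17 -0.06]
[[ 0.227  0.974 -0.016]
 [ 0.971 -0.228 -0.074]
 [-0.075  0.001 -0.997]]
[1.8943964  1.49840182] [1.30931107 1.62857333]
```

View pics/ov.png

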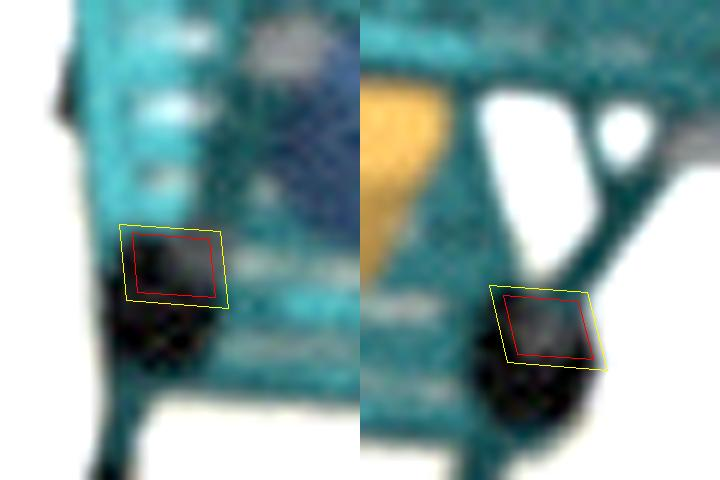

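View pics/L13.png

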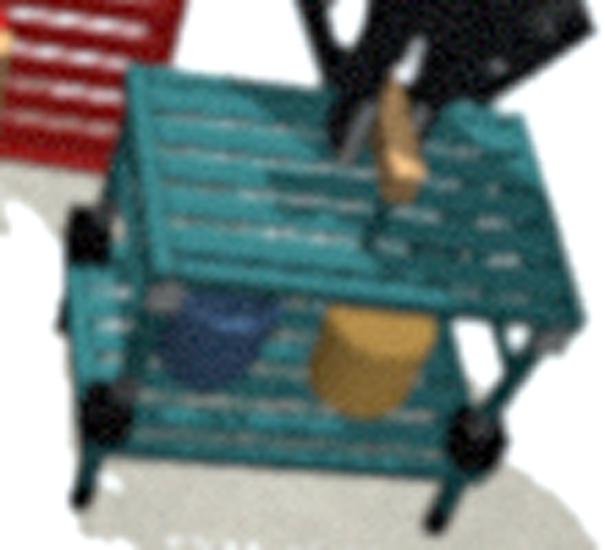

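Call:
step_arm([
  {"dx": 0,"dy": 0,"dz": 0.15,"rx": 0,"ry": 0,"rz": 0,"fingers": 255},
  {"dx": 0,"dy": 0,"dz": 0.3,"rx": 0,"ry": 0,"rz": 0,"fingers": 255},
  {"dx": 0,"dy": 0,"dz": 0.3,"rx": 0,"ry": 0,"rz": 0,"fingers": 255},
  {"dx": 0,"dy": 0,"dz": 0.3,"rx": 0,"ry": 0,"rz": 0,"fingers": 255},
])

```text
time_s: 25.92
tcp_pos: [0.5355, 0.2704, 0.2105]
orientation: [[0.228, 0.973, -0.02], [0.97, -0.229, -0.079], [-0.081, -0.002, -0.997]]
force: [0.3, 3.1, -6.1]
grip_width: 0.0133
```

```bash
python3 avg.py; python3 look.py 14;python3 k6.py scene14 | tail -1
```

```text
F [ 0.52  2.94 -6.05] M [ 1.152 -0.293  0.031] sd [0.63 0.48 0.85] [0.044 0.022 0.021]
[0.5355 0.27   0.2108] [-0.082 -0.002 -0.997] 26.3167
[0.5356 0.2701 0.2108] [ 1.28  3.25 -6.34] [ 1.02 -0.28  0.05]
[[ 0.228  0.973 -0.02 ]
 [ 0.97  -0.229 -0.079]
 [-0.082 -0.002 -0.997]]
[1.8943964  1.49840182] [1.30931107 1.62857333]
```

View pics/ov.png

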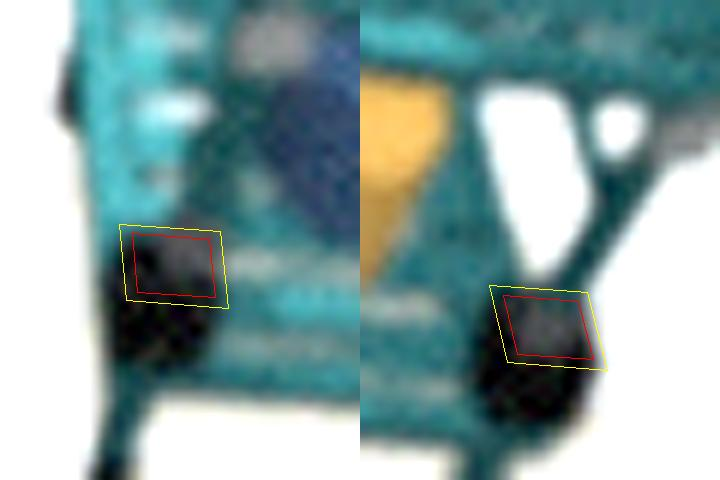

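View pics/M14.png

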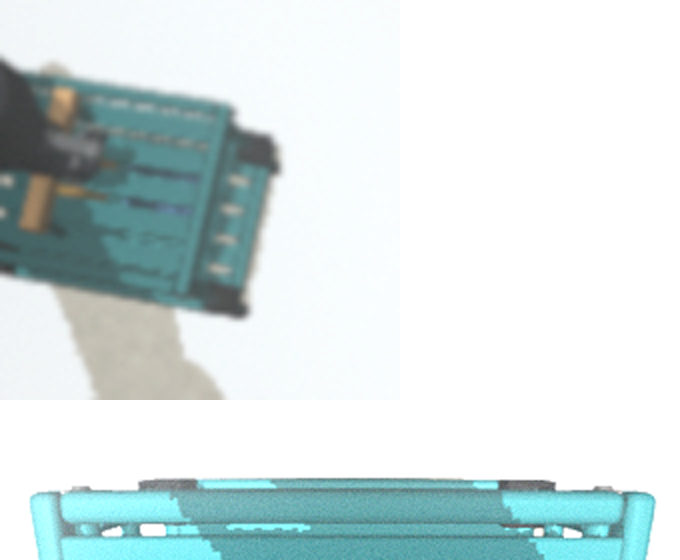

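Call:
step_arm([
  {"dx": -0.03,"dy": -0.12,"dz": 0,"rx": 0,"ry": 0,"rz": 0,"fingers": 255},
  {"dx": -0.06,"dy": -0.25,"dz": 0,"rx": 0,"ry": 0,"rz": 0,"fingers": 255},
  {"dx": -0.08,"dy": -0.36,"dz": -0.07,"rx": 0.5,"ry": -0.12,"rz": 0,"fingers": 255},
  {"dx": -0.11,"dy": -0.47,"dz": -0.14,"rx": 1,"ry": -0.23,"rz": 0,"fingers": 255},
  {"dx": -0.14,"dy": -0.58,"dz": -0.2,"rx": 1.45,"ry": -0.35,"rz": 0,"fingers": 255},
  {"dx": -0.14,"dy": -0.58,"dz": -0.2,"rx": 1.45,"ry": -0.35,"rz": 0,"fingers": 255},
  {"dx": -0.14,"dy": -0.58,"dz": -0.2,"rx": 1.45,"ry": -0.35,"rz": 0,"fingers": 255},
])

```text
time_s: 27.05
tcp_pos: [0.5342, 0.264, 0.2091]
orientation: [[0.229, 0.973, -0.014], [0.972, -0.229, -0.054], [-0.056, -0.001, -0.998]]
force: [-0.0, 1.7, -5.1]
grip_width: 0.0132
```

```bash
python3 avg.py; python3 look.py 15;python3 k6.py scene15 | tail -1
```

```text
F [ 0.65  1.94 -4.93] M [ 0.936 -0.17   0.069] sd [0.4  0.43 0.52] [0.046 0.034 0.02 ]
[0.5342 0.2643 0.2089] [-0.056 -0.001 -0.998] 27.45
[0.5342 0.2644 0.2089] [ 0.14  1.78 -4.46] [ 0.87 -0.23  0.03]
[[ 0.228  0.973 -0.014]
 [ 0.972 -0.229 -0.054]
 [-0.056 -0.001 -0.998]]
[1.8943964  1.49840182] [1.30931107 1.62857333]
```

View pics/ov.png

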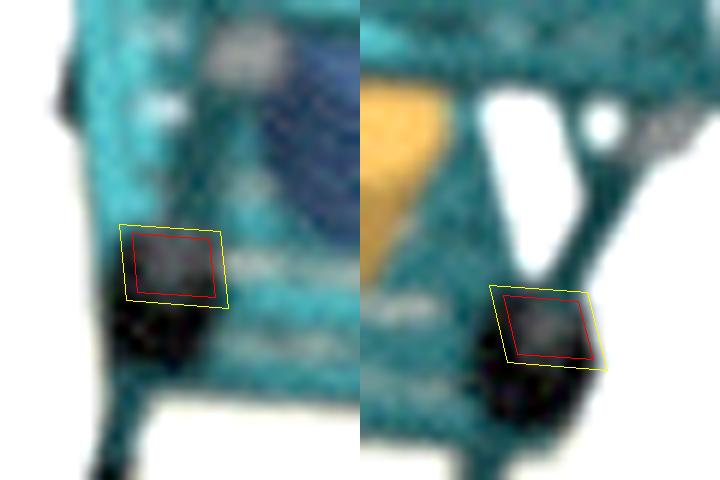

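View pics/L15.png

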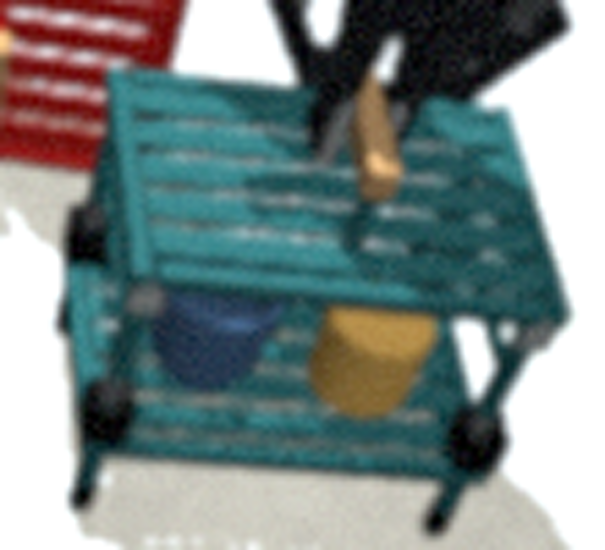

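The -x front foot now stands over the middle of its mouth, at (168,260) against (174,265). Continuing to level about the hooked end.

Call:
step_arm([
  {"dx": -0.02,"dy": -0.11,"dz": -0.07,"rx": 0.5,"ry": -0.12,"rz": 0,"fingers": 255},
  {"dx": -0.05,"dy": -0.22,"dz": -0.14,"rx": 1,"ry": -0.23,"rz": 0,"fingers": 255},
  {"dx": -0.05,"dy": -0.22,"dz": -0.14,"rx": 1,"ry": -0.23,"rz": 0,"fingers": 255},
  {"dx": -0.05,"dy": -0.22,"dz": -0.14,"rx": 1,"ry": -0.23,"rz": 0,"fingers": 255},
])

```text
time_s: 27.93
tcp_pos: [0.5336, 0.262, 0.2074]
orientation: [[0.229, 0.973, -0.01], [0.973, -0.229, -0.036], [-0.037, -0.002, -0.999]]
force: [0.6, 1.5, -6.3]
grip_width: 0.013
```

```bash
python3 avg.py
```

```text
F [ 0.59  1.87 -5.88] M [ 0.701 -0.204  0.051] sd [0.28 0.26 0.41] [0.052 0.02  0.037]
[0.5337 0.2622 0.2074] [-0.038 -0.001 -0.999] 28.3333
```

Call:
step_arm([
  {"dx": -0.02,"dy": -0.11,"dz": -0.07,"rx": 0.5,"ry": -0.12,"rz": 0,"fingers": 255},
  {"dx": -0.05,"dy": -0.22,"dz": -0.14,"rx": 1,"ry": -0.23,"rz": 0,"fingers": 255},
  {"dx": -0.05,"dy": -0.22,"dz": -0.14,"rx": 1,"ry": -0.23,"rz": 0,"fingers": 255},
  {"dx": -0.05,"dy": -0.22,"dz": -0.14,"rx": 1,"ry": -0.23,"rz": 0,"fingers": 255},
])

```text
time_s: 28.67
tcp_pos: [0.5331, 0.2599, 0.206]
orientation: [[0.229, 0.973, -0.006], [0.973, -0.229, -0.019], [-0.019, -0.002, -1.0]]
force: [1.2, 1.8, -6.9]
grip_width: 0.013
```

```bash
python3 avg.py; python3 look.py 16;python3 k6.py scene16 | tail -1
```

```text
F [ 0.5   1.76 -6.38] M [ 0.567 -0.151  0.063] sd [0.52 0.26 0.47] [0.048 0.021 0.023]
[0.5332 0.26   0.2061] [-0.02  -0.001 -1.   ] 29.0667
[0.5332 0.2601 0.2061] [ 0.6   1.74 -6.01] [ 0.52 -0.14  0.09]
[[ 0.229  0.973 -0.006]
 [ 0.973 -0.229 -0.019]
 [-0.02  -0.001 -1.   ]]
[1.8943964  1.49840182] [1.30931107 1.62857333]
```

View pics/ov.png

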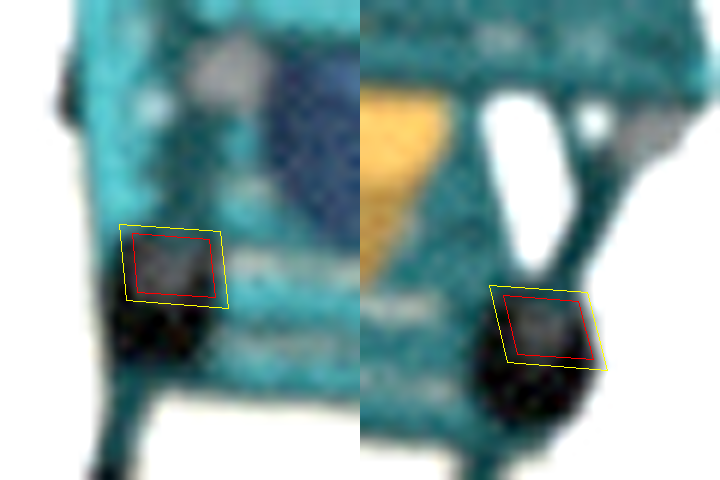

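View pics/L16.png

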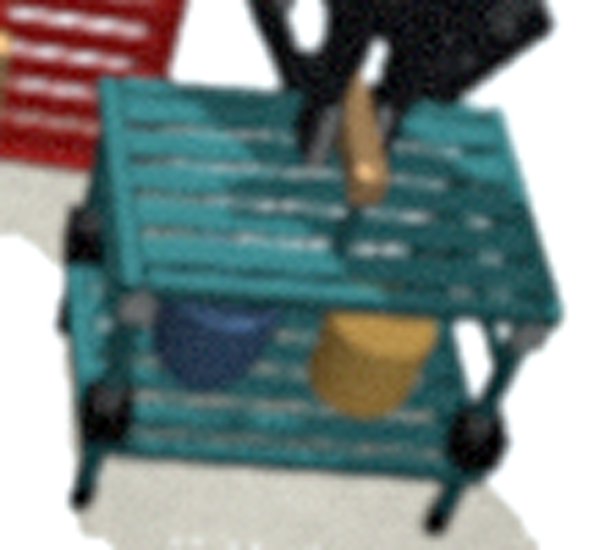

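Call:
step_arm([
  {"dx": -0.03,"dy": -0.12,"dz": -0.08,"rx": 0.55,"ry": -0.13,"rz": 0,"fingers": 255},
  {"dx": -0.06,"dy": -0.24,"dz": -0.15,"rx": 1.1,"ry": -0.25,"rz": 0,"fingers": 255},
  {"dx": -0.06,"dy": -0.24,"dz": -0.25,"rx": 1.1,"ry": -0.25,"rz": 0,"fingers": 255},
  {"dx": -0.06,"dy": -0.24,"dz": -0.35,"rx": 1.1,"ry": -0.25,"rz": 0,"fingers": 255},
  {"dx": -0.06,"dy": -0.24,"dz": -0.35,"rx": 1.1,"ry": -0.25,"rz": 0,"fingers": 255},
])

```text
time_s: 29.63
tcp_pos: [0.5327, 0.2576, 0.2026]
orientation: [[0.229, 0.973, -0.001], [0.973, -0.229, 0.001], [0.0, -0.001, -1.0]]
force: [0.4, 1.0, -4.7]
grip_width: 0.0136
```

Call:
step_arm([
  {"dx": 0,"dy": 0,"dz": -0.1,"rx": 0,"ry": 0,"rz": 0,"fingers": 255},
  {"dx": 0,"dy": 0,"dz": -0.2,"rx": 0,"ry": 0,"rz": 0,"fingers": 255},
  {"dx": 0,"dy": 0,"dz": -0.3,"rx": 0,"ry": 0,"rz": 0,"fingers": 255},
  {"dx": 0,"dy": 0,"dz": -0.3,"rx": 0,"ry": 0,"rz": 0,"fingers": 255},
])

```text
time_s: 29.97
tcp_pos: [0.5327, 0.2577, 0.1994]
orientation: [[0.229, 0.973, -0.001], [0.973, -0.229, 0.0], [0.0, -0.001, -1.0]]
force: [1.6, 1.8, -5.7]
grip_width: 0.0133
```

```bash
python3 avg.py
```

```text
F [ 0.48  1.3  -6.32] M [ 0.431 -0.199  0.052] sd [0.39 0.41 0.38] [0.027 0.019 0.02 ]
[0.5327 0.2578 0.1995] [ 0.    -0.001 -1.   ] 30.3667
```

Free and level at 0.1995. Lowering on towards the expected floor contact at about 0.193.

Call:
step_arm([
  {"dx": 0,"dy": 0,"dz": -0.1,"rx": 0,"ry": 0,"rz": 0,"fingers": 255},
  {"dx": 0,"dy": 0,"dz": -0.2,"rx": 0,"ry": 0,"rz": 0,"fingers": 255},
  {"dx": 0,"dy": 0,"dz": -0.3,"rx": 0,"ry": 0,"rz": 0,"fingers": 255},
  {"dx": 0,"dy": 0,"dz": -0.3,"rx": 0,"ry": 0,"rz": 0,"fingers": 255},
])

```text
time_s: 30.7
tcp_pos: [0.533, 0.2584, 0.1974]
orientation: [[0.228, 0.974, -0.0], [0.974, -0.228, 0.002], [0.002, -0.001, -1.0]]
force: [0.4, 2.9, -1.9]
grip_width: 0.0134
```

Call:
step_arm([
  {"dx": 0,"dy": 0,"dz": -0.05,"rx": 0,"ry": 0,"rz": 0,"fingers": 255},
  {"dx": 0,"dy": 0,"dz": -0.1,"rx": 0,"ry": 0,"rz": 0,"fingers": 255},
  {"dx": 0,"dy": 0,"dz": -0.15,"rx": 0,"ry": 0,"rz": 0,"fingers": 255},
  {"dx": 0,"dy": 0,"dz": -0.15,"rx": 0,"ry": 0,"rz": 0,"fingers": 255},
])

```text
time_s: 31.03
tcp_pos: [0.5333, 0.259, 0.1966]
orientation: [[0.228, 0.974, 0.001], [0.974, -0.228, 0.003], [0.003, 0.0, -1.0]]
force: [-0.1, 4.3, 4.7]
grip_width: 0.0135
```

Call:
step_arm([
  {"dx": 0,"dy": 0,"dz": -0.05,"rx": 0,"ry": 0,"rz": 0,"fingers": 255},
  {"dx": 0,"dy": 0,"dz": -0.1,"rx": 0,"ry": 0,"rz": 0,"fingers": 255},
  {"dx": 0,"dy": 0,"dz": -0.1,"rx": 0,"ry": 0,"rz": 0,"fingers": 255},
  {"dx": 0,"dy": 0,"dz": -0.1,"rx": 0,"ry": 0,"rz": 0,"fingers": 255},
])

```text
time_s: 31.37
tcp_pos: [0.5334, 0.2591, 0.1965]
orientation: [[0.228, 0.974, 0.002], [0.974, -0.228, 0.003], [0.004, 0.001, -1.0]]
force: [-1.8, 3.3, 9.2]
grip_width: 0.0134
```

```bash
python3 avg.py; python3 look.py 17
```

```text
F [-1.53  3.77  9.  ] M [ 0.231  0.498 -0.006] sd [0.35 0.44 0.47] [0.041 0.019 0.033]
[0.5333 0.2591 0.1965] [ 0.004  0.001 -1.   ] 31.7667
[0.5334 0.2591 0.1965] [-1.06  3.03  9.31] [ 0.22  0.48 -0.07]
[[ 0.228  0.974  0.002]
 [ 0.974 -0.228  0.003]
 [ 0.004  0.001 -1.   ]]
```

View pics/L17.png

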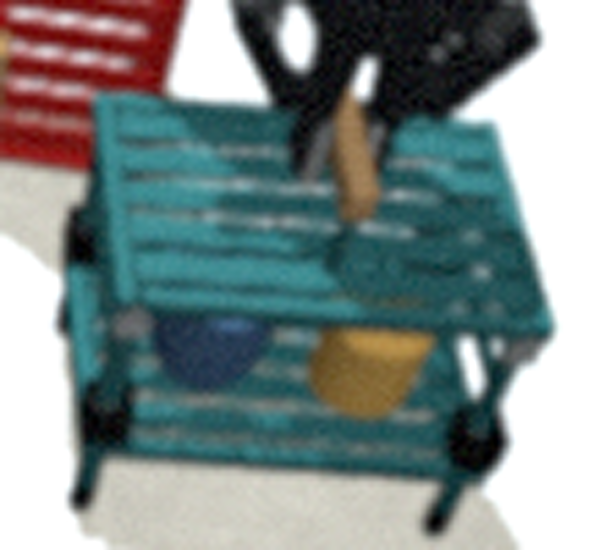

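Contact is at the -x end, with the +x end perhaps 1–2 mm short. Rotating the +x end down slightly to feel for its floor.

Call:
step_arm([
  {"dx": 0,"dy": 0,"dz": 0.05,"rx": -0.3,"ry": 0.07,"rz": 0,"fingers": 255},
  {"dx": 0,"dy": 0,"dz": 0.05,"rx": -0.5,"ry": 0.12,"rz": 0,"fingers": 255},
  {"dx": 0,"dy": 0,"dz": 0.05,"rx": -0.5,"ry": 0.12,"rz": 0,"fingers": 255},
  {"dx": 0,"dy": 0,"dz": 0.05,"rx": -0.5,"ry": 0.12,"rz": 0,"fingers": 255},
])

```text
time_s: 32.25
tcp_pos: [0.5333, 0.2592, 0.1965]
orientation: [[0.228, 0.974, -0.001], [0.974, -0.228, -0.005], [-0.005, 0.001, -1.0]]
force: [-0.5, 3.6, 6.9]
grip_width: 0.0134
```

```bash
python3 avg.py
```

```text
F [-0.89  3.56  6.6 ] M [0.53  0.338 0.002] sd [0.53 0.62 0.6 ] [0.032 0.031 0.024]
[0.5334 0.2592 0.1966] [-0.005  0.001 -1.   ] 32.65
```

Call:
step_arm([
  {"dx": 0,"dy": 0,"dz": 0,"rx": -0.3,"ry": 0.07,"rz": 0,"fingers": 255},
  {"dx": 0,"dy": 0,"dz": 0,"rx": -0.6,"ry": 0.14,"rz": 0,"fingers": 255},
  {"dx": 0,"dy": 0,"dz": 0,"rx": -0.6,"ry": 0.14,"rz": 0,"fingers": 255},
  {"dx": 0,"dy": 0,"dz": 0,"rx": -0.6,"ry": 0.14,"rz": 0,"fingers": 255},
])

```text
time_s: 32.98
tcp_pos: [0.5334, 0.2594, 0.1966]
orientation: [[0.228, 0.974, -0.003], [0.973, -0.228, -0.015], [-0.015, 0.001, -1.0]]
force: [-1.5, 3.3, 7.3]
grip_width: 0.0133
```

```bash
python3 avg.py; python3 look.py 18; python3 - <<'E'
import cv2,numpy as np
s=cv2.imread('pics/scene18.png');cv2.imwrite('pics/z7.png',cv2.resize(np.clip(s[190:236,346:440]*2.4,0,255).astype(np.uint8),None,fx=8,fy=8,interpolation=cv2.INTER_CUBIC))
E
```

```text
F [-1.46  3.13  6.33] M [0.848 0.288 0.029] sd [0.67 0.33 0.5 ] [0.032 0.022 0.035]
[0.5334 0.2594 0.1965] [-0.015  0.001 -1.   ] 33.3833
[0.5334 0.2594 0.1966] [-1.45  2.57  6.37] [ 0.89  0.25 -0.03]
[[ 0.228  0.974 -0.003]
 [ 0.973 -0.228 -0.015]
 [-0.015  0.001 -1.   ]]
```

View pics/z7.png

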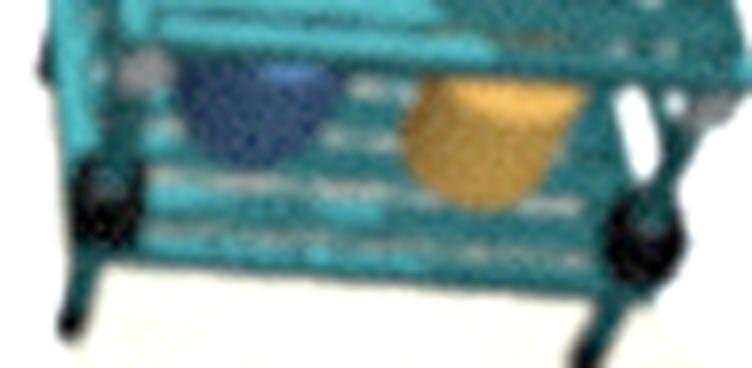

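View pics/M18.png

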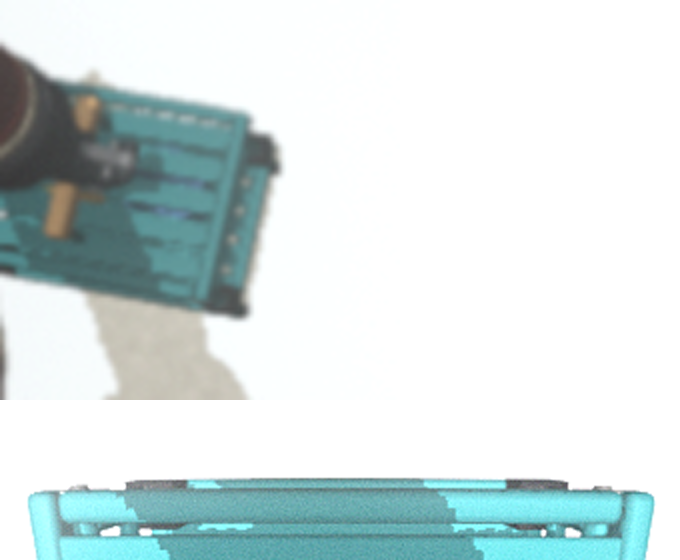

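Contact now spreads over both ends, so all posts bear. Easing the load off before release.

Call:
step_arm([
  {"dx": 0,"dy": 0,"dz": 0.05,"rx": 0.2,"ry": -0.05,"rz": 0,"fingers": 255},
  {"dx": 0.01,"dy": 0.04,"dz": 0.1,"rx": 0.4,"ry": -0.1,"rz": 0,"fingers": 255},
  {"dx": 0.01,"dy": 0.04,"dz": 0.1,"rx": 0.4,"ry": -0.1,"rz": 0,"fingers": 255},
  {"dx": 0.01,"dy": 0.04,"dz": 0.1,"rx": 0.4,"ry": -0.1,"rz": 0,"fingers": 255},
])

```text
time_s: 33.87
tcp_pos: [0.5333, 0.2592, 0.1966]
orientation: [[0.228, 0.974, -0.002], [0.974, -0.228, -0.009], [-0.01, 0.0, -1.0]]
force: [-0.5, 3.8, 6.3]
grip_width: 0.0132
```

```bash
python3 avg.py
```

```text
F [-0.31  4.09  6.02] M [0.897 0.13  0.018] sd [0.44 0.52 0.4 ] [0.027 0.035 0.024]
[0.5333 0.2592 0.1966] [-0.01 -0.   -1.  ] 34.2667
```

Call:
step_arm([
  {"dx": 0,"dy": 0.05,"dz": 0.05,"rx": 0,"ry": 0,"rz": 0,"fingers": 255},
  {"dx": 0.02,"dy": 0.1,"dz": 0.1,"rx": 0,"ry": 0,"rz": 0,"fingers": 255},
  {"dx": 0.02,"dy": 0.1,"dz": 0.1,"rx": 0,"ry": 0,"rz": 0,"fingers": 255},
  {"dx": 0.02,"dy": 0.1,"dz": 0.1,"rx": 0,"ry": 0,"rz": 0,"fingers": 255},
])

```text
time_s: 34.6
tcp_pos: [0.5332, 0.2593, 0.1966]
orientation: [[0.229, 0.973, -0.004], [0.973, -0.229, -0.011], [-0.012, -0.001, -1.0]]
force: [1.5, 4.3, 2.5]
grip_width: 0.0135
```

```bash
python3 avg.py
```

```text
F [0.68 4.15 2.89] M [ 0.949 -0.165  0.038] sd [0.57 0.34 0.33] [0.026 0.044 0.018]
[0.5331 0.2593 0.1966] [-0.012 -0.001 -1.   ] 35.0
```

Call:
step_arm([
  {"dx": 0,"dy": 0.05,"dz": 0.05,"rx": 0,"ry": 0,"rz": 0,"fingers": 255},
  {"dx": 0.02,"dy": 0.1,"dz": 0.1,"rx": 0,"ry": 0,"rz": 0,"fingers": 255},
  {"dx": 0.02,"dy": 0.1,"dz": 0.1,"rx": 0,"ry": 0,"rz": 0,"fingers": 255},
  {"dx": 0.02,"dy": 0.1,"dz": 0.1,"rx": 0,"ry": 0,"rz": 0,"fingers": 255},
])

```text
time_s: 35.33
tcp_pos: [0.533, 0.2594, 0.1968]
orientation: [[0.229, 0.973, -0.005], [0.973, -0.229, -0.013], [-0.014, -0.002, -1.0]]
force: [1.8, 2.4, -2.9]
grip_width: 0.0136
```

```bash
python3 avg.py
```

```text
F [ 2.44  2.23 -4.86] M [ 0.646 -0.564  0.071] sd [0.42 0.51 1.17] [0.053 0.041 0.03 ]
[0.5328 0.2594 0.1969] [-0.014 -0.002 -1.   ] 35.7333
```

The load is nearly zero and z stays put, so the feet rest on a hard floor. Releasing.

Call:
step_arm([
  {"dx": 0,"dy": 0,"dz": -0.05,"rx": 0,"ry": 0,"rz": 0,"fingers": 240},
  {"dx": 0,"dy": 0,"dz": -0.05,"rx": 0,"ry": 0,"rz": 0,"fingers": 220},
  {"dx": 0,"dy": 0,"dz": -0.05,"rx": 0,"ry": 0,"rz": 0,"fingers": 200},
  {"dx": 0,"dy": 0,"dz": -0.05,"rx": 0,"ry": 0,"rz": 0,"fingers": 180},
  {"dx": 0,"dy": 0,"dz": -0.05,"rx": 0,"ry": 0,"rz": 0,"fingers": 150},
  {"dx": 0,"dy": 0,"dz": -0.05,"rx": 0,"ry": 0,"rz": 0,"fingers": 120},
  {"dx": 0,"dy": 0,"dz": -0.05,"rx": 0,"ry": 0,"rz": 0,"fingers": 100},
])

```text
time_s: 36.32
tcp_pos: [0.5332, 0.2599, 0.1975]
orientation: [[0.229, 0.973, -0.004], [0.973, -0.229, -0.012], [-0.012, -0.001, -1.0]]
force: [-0.2, -0.6, 0.0]
grip_width: 0.0524
```

```bash
python3 avg.py; python3 look.py 19; python3 - <<'E'
import cv2,numpy as np
s=cv2.imread('pics/scene19.png');cv2.imwrite('pics/z7.png',cv2.resize(np.clip(s[150:236,346:446]*2.2,0,255).astype(np.uint8),None,fx=6.5,fy=6.5,interpolation=cv2.INTER_CUBIC))
E
```

```text
F [-0.01  0.15 -0.  ] M [ 0.015 -0.029 -0.007] sd [0.34 0.21 0.43] [0.027 0.024 0.021]
[0.5331 0.2602 0.1971] [-0.012 -0.002 -1.   ] 36.7167
[0.5331 0.2601 0.1971] [ 0.34 -0.32  0.3 ] [0.04 0.06 0.05]
[[ 0.229  0.973 -0.004]
 [ 0.973 -0.229 -0.012]
 [-0.012 -0.002 -1.   ]]
```

View pics/z7.png

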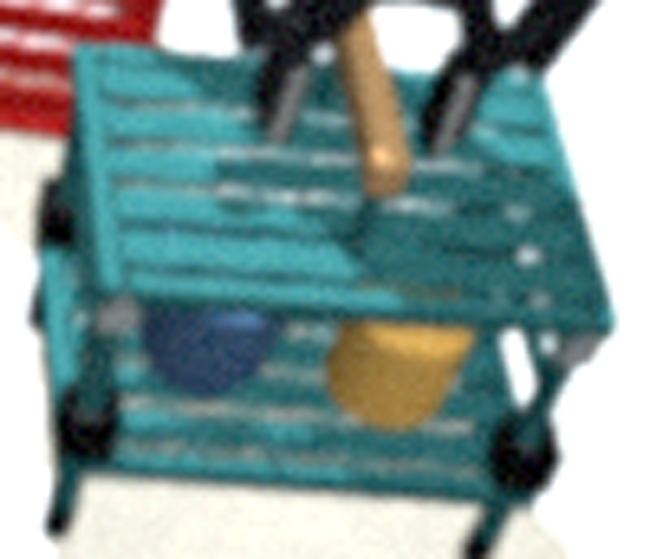

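View pics/wrist19.png

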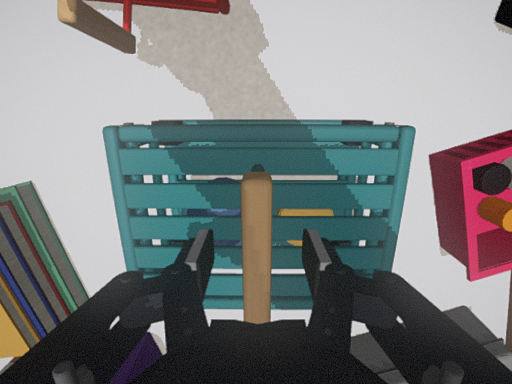

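Released, and the tier stays put. Backing straight up, then checking from farther away.

Call:
step_arm([
  {"dx": 0,"dy": 0,"dz": 1,"rx": 0,"ry": 0,"rz": 0,"fingers": 60},
  {"dx": 0,"dy": 0,"dz": 3,"rx": 0,"ry": 0,"rz": 0,"fingers": 0},
  {"dx": 0,"dy": 0,"dz": 6,"rx": 0,"ry": 0,"rz": 0,"fingers": 0},
  {"dx": 0,"dy": 0,"dz": 9,"rx": 0,"ry": 0,"rz": 0,"fingers": 0},
  {"dx": 0,"dy": 0,"dz": 12,"rx": 0,"ry": 0,"rz": 0,"fingers": 0},
  {"dx": -2,"dy": 0,"dz": 14,"rx": -0.7,"ry": 0,"rz": 0,"fingers": 0},
  {"dx": -4,"dy": 0,"dz": 15,"rx": -0.7,"ry": 0,"rz": 0,"fingers": 0},
  {"dx": -4,"dy": 0,"dz": 15,"rx": -0.7,"ry": 0,"rz": 0,"fingers": 0},
  {"dx": -4,"dy": 0,"dz": 15,"rx": -0.7,"ry": 0,"rz": 0,"fingers": 0},
])

```text
time_s: 37.62
tcp_pos: [0.4927, 0.2606, 0.3489]
orientation: [[0.227, 0.974, -0.002], [0.974, -0.227, -0.022], [-0.022, 0.003, -1.0]]
force: [-0.7, 0.2, -0.2]
grip_width: 0.0856
```

```bash
python3 look.py 20; python3 - <<'E'
import cv2,numpy as np
s=cv2.imread('pics/scene20.png');cv2.imwrite('pics/z8.png',cv2.resize(np.clip(s[140:236,340:446]*2.0,0,255).astype(np.uint8),None,fx=6,fy=6,interpolation=cv2.INTER_CUBIC))
E
```

```text
[0.4935 0.2596 0.3465] [ 0.64  0.63 -0.82] [ 0.   -0.01  0.05]
[[ 0.23   0.973 -0.005]
 [ 0.973 -0.23  -0.025]
 [-0.025  0.001 -1.   ]]
```

View pics/z8.png

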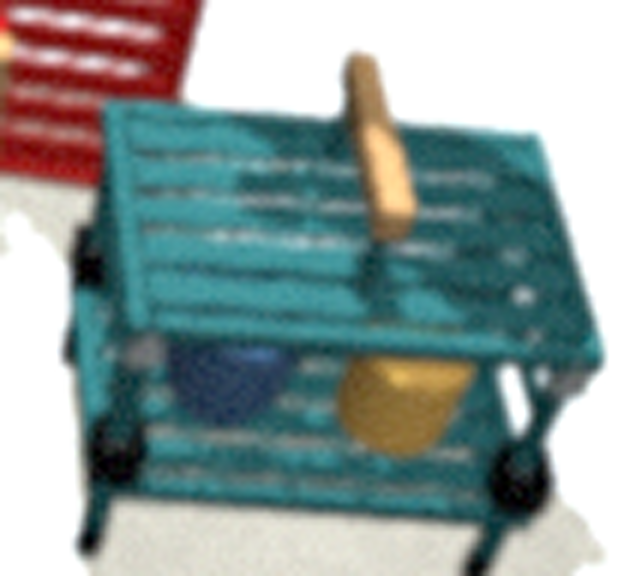

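View pics/wrist20.png

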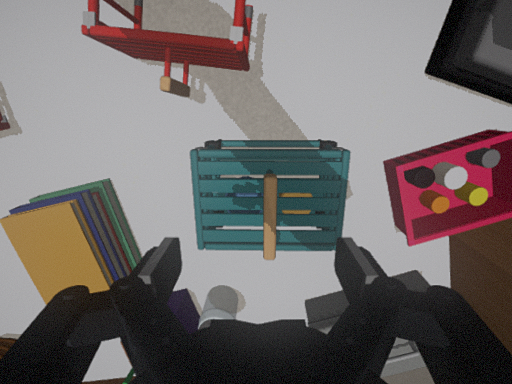

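```bash
python3 - <<'E'
from h import *
im=cv2.imread('pics/scene20.png')
br=lambda x:np.clip(x.astype(float)*2.2,0,255).astype(np.uint8)
a=br(im[185:235,348:378]);b=br(im[185:235,415:445])
cv2.imwrite('pics/z9.png',cv2.resize(np.hstack([a,b]),None,fx=12,fy=12,interpolation=cv2.INTER_CUBIC))
w=cv2.imread('pics/wrist20.png')[130:265,180:360]
cv2.imwrite('pics/z10.png',cv2.resize(np.clip(w*1.4,0,255).astype(np.uint8),None,fx=4.3,fy=4.3,interpolation=cv2.INTER_CUBIC))
E
```

```text
(no output)
```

View pics/z9.png

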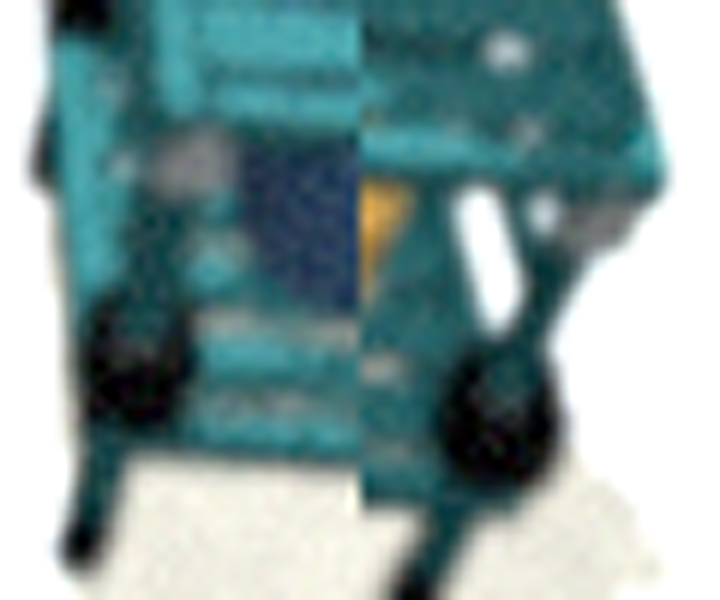

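View pics/z10.png

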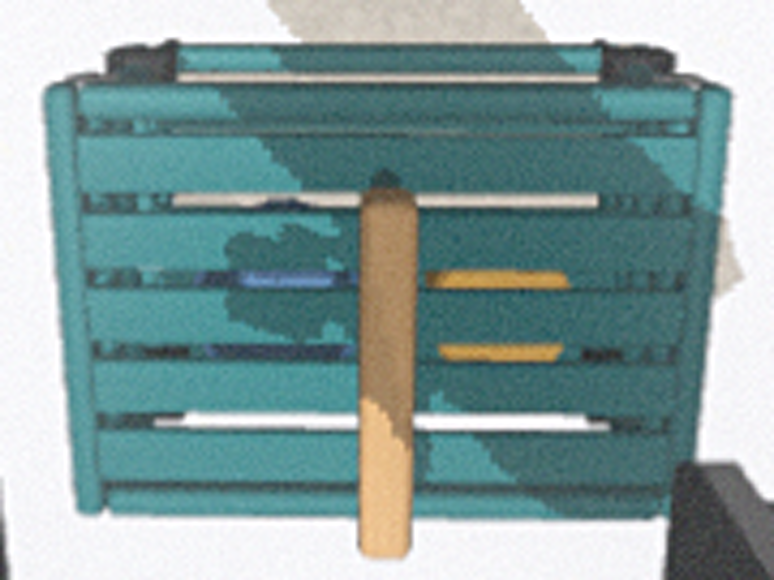

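```bash
python3 - <<'E' | tail -12
from h import *
from k import C,ax,ay
s=load('scene20')
for z in(.139,.142):
  for sg,m in((-1,(364.25,198.2)),(1,(435.,203.5))):
    p=proj(s,C-.0015*ax+ax*.085*sg-ay*.064+[0,0,z])[0]; print(z,sg,p.round(2),'meas-pred',(np.array(m)-p).round(2))
# wrist: deck end rails, depth at each end from their lengths (134 mm), pixel picks from z10
c=load('wrist20'); f=4.3
q=lambda x,y:(180+x/f-.4,130+y/f-.4)
TL,BL,TR,BR=q(50,85),q(92,515),q(722,85),q(692,497)
# centre slat lines on left and right of deck: compare slat pitch
for z in(.152,.156,.160):
    P=[plane(c,*x,z) for x in(TL,TR,BL)]; print(z,'len',np.linalg.norm(P[1]-P[0]).round(4),'left rail',np.linalg.norm(P[2]-P[0]).round(4),'ctr? yaw',np.degrees(np.arctan2(*(P[1]-P[0])[[1,0]])).round(2))
L=np.array([plane(c,*x,.150) for x in(q(85,128),q(105,428))]);R=np.array([plane(c,*x,.150) for x in(q(698,128),q(675,428))])
print('slat span L,R at same plane',np.linalg.norm(L[1]-L[0]).round(4),np.linalg.norm(R[1]-R[0]).round(4))
E
```

```text
w1 (-1, -1) dx,dy tier mm 1.4 -0.7
w1 (1, -1) dx,dy tier mm 0.2 0.1
+x 0.0827 -0.052
-x -0.0823 -0.05
0.139 -1 [362.8  197.14] meas-pred [1.45 1.06]
0.139 1 [433.91 202.42] meas-pred [1.09 1.08]
0.142 -1 [363.05 196.28] meas-pred [1.2  1.92]
0.142 1 [434.33 201.58] meas-pred [0.67 1.92]
0.152 len 0.1841 left rail 0.1341 ctr? yaw 77.03
0.156 len 0.1818 left rail 0.1324 ctr? yaw 77.03
0.16 len 0.1794 left rail 0.1307 ctr? yaw 77.03
slat span L,R at same plane 0.0927 0.0916
```

Both pivots show the same residual (1.06 and 1.08 px), so it's level along x. To check the height directly, I'll touch the bar's top lightly with the closed fingertips, expecting contact at TCP z of about 0.233.

Call:
step_arm([
  {"dx": 1.5,"dy": 0,"dz": -1,"rx": 0.7,"ry": -0.15,"rz": 0,"fingers": 150},
  {"dx": 3,"dy": 0,"dz": -3,"rx": 1.4,"ry": -0.3,"rz": 0,"fingers": 255},
  {"dx": 4,"dy": 0,"dz": -5,"rx": 1.4,"ry": -0.3,"rz": 0,"fingers": 255},
  {"dx": 4,"dy": 0,"dz": -6.5,"rx": 1.4,"ry": -0.3,"rz": 0,"fingers": 255},
  {"dx": 4,"dy": 0,"dz": -8,"rx": 1.4,"ry": -0.3,"rz": 0,"fingers": 255},
  {"dx": 4,"dy": 0,"dz": -9,"rx": 1.4,"ry": -0.3,"rz": 0,"fingers": 255},
  {"dx": 4,"dy": 0,"dz": -9.5,"rx": 1.4,"ry": -0.3,"rz": 0,"fingers": 255},
  {"dx": 4,"dy": 0,"dz": -9.5,"rx": 1.4,"ry": -0.3,"rz": 0,"fingers": 255},
  {"dx": 4,"dy": 0,"dz": -9.5,"rx": 1.4,"ry": -0.3,"rz": 0,"fingers": 255},
])

```text
time_s: 38.52
tcp_pos: [0.5335, 0.2602, 0.2523]
orientation: [[0.229, 0.973, 0.001], [0.973, -0.229, 0.001], [0.001, 0.001, -1.0]]
force: [0.8, 0.2, 0.8]
grip_width: -0.0003
```

```bash
python3 avg.py; python3 -c "
from h import *
c=snap('wrist','w21');print(c['s']['grip_width'])"
```

```text
F [-0.03  0.19  0.16] M [-0.005  0.009 -0.016] sd [0.49 0.35 0.53] [0.022 0.014 0.031]
[0.5333 0.2602 0.2526] [ 0.001  0.001 -1.   ] 38.9167
-9.60877689971506e-05
```

View pics/w21.png

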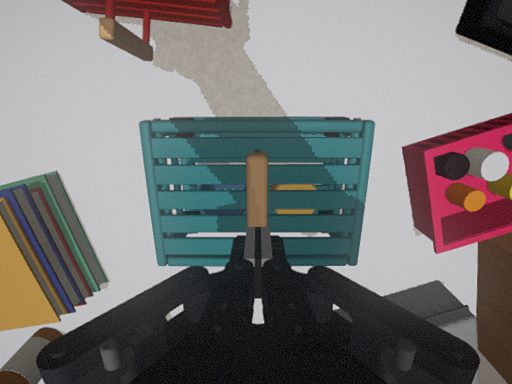

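Fingers are shut, centred above the bar. Lowering in small steps to touch.

Call:
step_arm([
  {"dx": 0,"dy": 0,"dz": -0.5,"rx": 0,"ry": 0,"rz": 0,"fingers": 255},
  {"dx": 0,"dy": 0,"dz": -1,"rx": 0,"ry": 0,"rz": 0,"fingers": 255},
  {"dx": 0,"dy": 0,"dz": -1.4,"rx": 0,"ry": 0,"rz": 0,"fingers": 255},
  {"dx": 0,"dy": 0,"dz": -1.6,"rx": 0,"ry": 0,"rz": 0,"fingers": 255},
  {"dx": 0,"dy": 0,"dz": -1.6,"rx": 0,"ry": 0,"rz": 0,"fingers": 255},
])

```text
time_s: 39.38
tcp_pos: [0.5327, 0.2599, 0.2351]
orientation: [[0.229, 0.973, -0.001], [0.973, -0.229, -0.0], [-0.001, -0.001, -1.0]]
force: [0.1, -0.3, 0.1]
grip_width: 0.0001
```

Call:
step_arm([
  {"dx": 0,"dy": 0,"dz": -0.1,"rx": 0,"ry": 0,"rz": 0,"fingers": 255},
  {"dx": 0,"dy": 0,"dz": -0.2,"rx": 0,"ry": 0,"rz": 0,"fingers": 255},
  {"dx": 0,"dy": 0,"dz": -0.2,"rx": 0,"ry": 0,"rz": 0,"fingers": 255},
  {"dx": 0,"dy": 0,"dz": -0.2,"rx": 0,"ry": 0,"rz": 0,"fingers": 255},
])

```text
time_s: 39.72
tcp_pos: [0.5332, 0.2602, 0.2342]
orientation: [[0.229, 0.973, 0.001], [0.973, -0.229, 0.001], [0.001, 0.001, -1.0]]
force: [-0.3, -0.4, -0.4]
grip_width: 0.0002
```

Call:
step_arm([
  {"dx": 0,"dy": 0,"dz": -0.1,"rx": 0,"ry": 0,"rz": 0,"fingers": 255},
  {"dx": 0,"dy": 0,"dz": -0.2,"rx": 0,"ry": 0,"rz": 0,"fingers": 255},
  {"dx": 0,"dy": 0,"dz": -0.2,"rx": 0,"ry": 0,"rz": 0,"fingers": 255},
  {"dx": 0,"dy": 0,"dz": -0.2,"rx": 0,"ry": 0,"rz": 0,"fingers": 255},
])

```text
time_s: 40.05
tcp_pos: [0.5334, 0.2602, 0.2327]
orientation: [[0.229, 0.973, 0.002], [0.973, -0.229, 0.001], [0.001, 0.002, -1.0]]
force: [-0.7, 0.3, 4.0]
grip_width: -0.0006
```

Contact is at about 0.233, so the bar top is at 0.208 m and the tier origin at 0.064 m: home. One gentle further press to see whether it sinks.

Call:
step_arm([
  {"dx": 0,"dy": 0,"dz": -0.1,"rx": 0,"ry": 0,"rz": 0,"fingers": 255},
  {"dx": 0,"dy": 0,"dz": -0.15,"rx": 0,"ry": 0,"rz": 0,"fingers": 255},
  {"dx": 0,"dy": 0,"dz": -0.15,"rx": 0,"ry": 0,"rz": 0,"fingers": 255},
])

```text
time_s: 40.3
tcp_pos: [0.5336, 0.2603, 0.2326]
orientation: [[0.229, 0.973, 0.003], [0.973, -0.229, 0.002], [0.002, 0.002, -1.0]]
force: [-2.1, -1.1, 10.5]
grip_width: 0.0005
```

Call:
step_arm([
  {"dx": 0,"dy": 0,"dz": 1,"rx": 0,"ry": 0,"rz": 0,"fingers": 255},
  {"dx": 0,"dy": 0,"dz": 4,"rx": 0,"ry": 0,"rz": 0,"fingers": 255},
  {"dx": 0,"dy": 0,"dz": 8,"rx": 0,"ry": 0,"rz": 0,"fingers": 255},
  {"dx": -1,"dy": 3,"dz": 12,"rx": 0,"ry": 0,"rz": 0,"fingers": 255},
  {"dx": -2,"dy": 6,"dz": 14,"rx": 0,"ry": 0,"rz": 0,"fingers": 255},
  {"dx": -4,"dy": 10,"dz": 14,"rx": 0,"ry": 0,"rz": 0,"fingers": 255},
  {"dx": -6,"dy": 14,"dz": 14,"rx": 0,"ry": 0,"rz": 0,"fingers": 255},
  {"dx": -8,"dy": 18,"dz": 14,"rx": 0,"ry": 0,"rz": 0,"fingers": 255},
  {"dx": -8,"dy": 18,"dz": 14,"rx": 0,"ry": 0,"rz": 0,"fingers": 255},
  {"dx": -8,"dy": 18,"dz": 14,"rx": 0,"ry": 0,"rz": 0,"fingers": 255},
])

```text
time_s: 41.13
tcp_pos: [0.4484, 0.4458, 0.3696]
orientation: [[0.218, 0.976, -0.003], [0.976, -0.218, 0.003], [0.002, -0.004, -1.0]]
force: [-0.4, 0.5, -0.5]
grip_width: -0.0001
```

```bash
python3 look.py 22; python3 - <<'E'
from h import *
t=cv2.imread('pics/top22.png');s=cv2.imread('pics/scene22.png')
br=lambda x:np.clip(x.astype(float)*1.8,0,255).astype(np.uint8)
a=cv2.resize(br(t[160:240,95:195]),(500,400),interpolation=cv2.INTER_CUBIC)
b=cv2.resize(br(s),(500,375));cv2.imwrite('pics/fin.png',cv2.resize(np.vstack([a,b]),(387,600)));cv2.imwrite('pics/finA.png',a);cv2.imwrite('pics/finB.png',cv2.resize(br(s),(768,576)))
E
```

```text
[0.4542 0.4387 0.3703] [ 0.48  0.39 -0.29] [-0.04 -0.01 -0.01]
[[ 0.231  0.973  0.002]
 [ 0.973 -0.231 -0.001]
 [-0.001  0.002 -1.   ]]
```

View pics/finA.png

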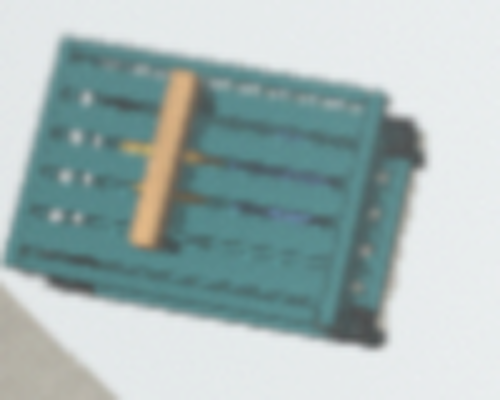

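View pics/finB.png

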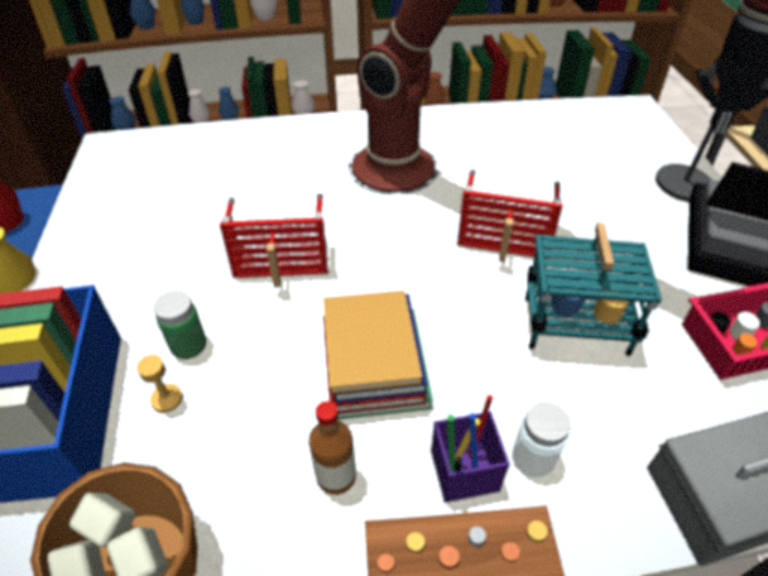

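```bash
python3 - <<'E' | tail -3
from h import *
from k import C,ax,ay
t=load('top22')
P=np.array([plane(t,95+x/5,160+y/5,.156) for x,y in((65,38),(385,92),(328,335),(8,265))]);D=P.mean(0)-C
print('centre rel C ax,ay mm',1e3*D@ax,1e3*D@ay,'yaw',np.degrees(np.arctan2(*(P[0]-P[1])[[1,0]])),np.degrees(np.arctan2(*(P[3]-P[2])[[1,0]])))
s=load('scene22');s0=load('scene0')
for c in(load('top0'),t):
    i=c['pixels'][180:240,150:185].astype(int); m=((i.max(2)<62)&(i.max(2)-i.min(2)<22)).astype(np.uint8)
    n,l,st,ce=cv2.connectedComponentsWithStats(m); print([(ce[k]+[150,180]).round(1).tolist() for k in range(1,n) if st[k,4]>40])
E
```

```text
centre rel C ax,ay mm -3.882840048463262 1.6016226728495464 yaw 77.17386879892372 75.13760254712929
[[173.7, 187.7], [165.5, 224.3]]
[[168.6, 206.5]]
```

The centre offset is about 4 mm and the yaw agrees within 1°. The cups, the cup and tin, and the other things stand where they were. Handing in.

```bash
python3 -c "
from plant import ctrl
print(ctrl.hand_in())"
```

```text
the job is handed in; nothing more can be done
None
```

The top tier is on the lower tier, and my checks indicate all four posts are fully home. It is released, and I handed the job in at about 42 s of the 72 s allowed.

I lifted it by the bar and hooked in the +x end first, after several light probes on the cup rims to find the mouths. Then I drew the tier towards -x so the +x legs swung, and levelled the other end in. The highest force I read between the tiers was about 15 N.

**Last checks**
- **Height:** touching the bar with closed fingertips put its top at about 0.208 m, which is origin 64 mm, fully home. It did not sink under a 10 N press.
- **Level along x:** the scene camera showed the same residual at both ends (1.06 and 1.08 px). I did not check tilt across y separately.
- **Alignment:** the top camera put the tier's centre about 4 mm from the lower tier's centre, with yaw within about 1°. The two long deck edges I picked for that disagreed by 2°.
- **Surroundings:** the lower tier's visible cups, the cup and tin under the deck, and the other things on the table looked unmoved by eye. The robot is clear of everything.

**What disagreed**
- My first estimate of the leg lean (6–7 mm) was wrong because of scene-camera bias.
- The cameras and touch differed by several millimetres on the held tier's height, so I relied on touch.
- A colour-mask recheck of the lower tier's cups in the top view failed, because it matched only one unrelated blob. I judged that its cups had not moved by eye instead.

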